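Dress brass stamping dies on a lapping jig

TASK

Dress the faces of the brass stamping dies: set every die from the black tray flat in the lapping-jig nest of its own size, turned so the notch in its rim faces the nest's engraved line, and let go. Then draw the sanding block, sole flat and with its length along the row, in one stroke with light even pressure along the whole row from the largest nest to the smallest, right over the middle of every die. Finally put the block back on the middle of its cork pad, sole down, and the dies back flat in the tray's compartments, leaving the maul, awl, dish and jar alone.

Things in the scene. Friction and masses are not known exactly. Their poses are not given: they have to be found in the camera images.
- die_62: brass stamping die, a disc 62 mm across and 18 mm thick (0.46 kg), engraved with a dark rosette on its upper face, with one round-bottomed notch 10 mm wide and 7 mm deep cut through its rim; absent (None) in some runs. Origin: centre of its underside; z up through the face, +x points out through the notch
- notch_62 (a point): middle of the mouth of that notch: on the rim of die_62, 31 mm from its axis, at the upper face
- nest_62 (a point): centre of the jig's nest for the 62 mm die, on the plate's top face, +108 mm along the jig's y
- mark_62 (a point): where the nest's engraved line meets the rim of a seated 62 mm die: on the plate's top, 31 mm from the nest's centre along the jig's +x. The line lies along the jig's x. The notch belongs above it
- die_54: brass stamping die, a disc 54 mm across and 18 mm thick (0.35 kg), engraved with a dark rosette on its upper face, with one round-bottomed notch 10 mm wide and 7 mm deep cut through its rim; absent (None) in some runs. Origin: centre of its underside; z up through the face, +x points out through the notch
- notch_54 (a point): middle of the mouth of that notch: on the rim of die_54, 27 mm from its axis, at the upper face
- nest_54 (a point): centre of the jig's nest for the 54 mm die, on the plate's top face, +24 mm along the jig's y
- mark_54 (a point): where the nest's engraved line meets the rim of a seated 54 mm die: on the plate's top, 27 mm from the nest's centre along the jig's +x. The line lies along the jig's x. The notch belongs above it
- die_46: brass stamping die, a disc 46 mm across and 18 mm thick (0.25 kg), engraved with a dark rosette on its upper face, with one round-bottomed notch 10 mm wide and 7 mm deep cut through its rim; absent (None) in some runs. Origin: centre of its underside; z up through the face, +x points out through the notch
- notch_46 (a point): middle of the mouth of that notch: on the rim of die_46, 23 mm from its axis, at the upper face
- nest_46 (a point): centre of the jig's nest for the 46 mm die, on the plate's top face, -52 mm along the jig's y
- mark_46 (a point): where the nest's engraved line meets the rim of a seated 46 mm die: on the plate's top, 23 mm from the nest's centre along the jig's +x. The line lies along the jig's x. The notch belongs above it
- die_38: brass stamping die, a disc 38 mm across and 18 mm thick (0.17 kg), engraved with a dark rosette on its upper face, with one round-bottomed notch 10 mm wide and 7 mm deep cut through its rim; absent (None) in some runs. Origin: centre of its underside; z up through the face, +x points out through the notch
- notch_38 (a point): middle of the mouth of that notch: on the rim of die_38, 19 mm from its axis, at the upper face
- nest_38 (a point): centre of the jig's nest for the 38 mm die, on the plate's top face, -120 mm along the jig's y
- mark_38 (a point): where the nest's engraved line meets the rim of a seated 38 mm die: on the plate's top, 19 mm from the nest's centre along the jig's +x. The line lies along the jig's x. The notch belongs above it
- jig: fixed aluminium lapping jig, plate 104 x 310 x 12 mm, four nests in a row along y, largest at +y. A nest: four round-topped pins, 6 mm thick, 7 tall, on the diagonals, 1.2 mm clear all round the die; a dark engraved line runs from it to the +x long edge (away from the robot). Seated dies stand 30 mm over the bench. Origin: centre of underside, z up
- tray: fixed black tray, 176 x 176 x 12 mm, four compartments 82 mm square (centres 43 mm either way along its x and y), floor 4 mm thick, walls 4 mm thick and at most 12 mm over the bench. Holds the dies at the start, in any compartment, at any yaw. Origin: centre of its underside
- block: foam-backed sanding block, 0.32 kg: stock 104 x 70 mm (14 to 26 mm up), on it a lengthwise grip rib 84 long, 28 wide, top 60 mm up; dark sole 70 mm wide, flat for 56 mm, ends turned up 8 mm, sliding easily on brass. The sole yields up to 8 mm on its foam: 3 N at first, plus 1 N per mm. Origin: centre of the sole's underside; x along the rib, z up. Starts on the cork pad
- pad: cork pad of the sanding block, fixed to the bench, 140 (its x) x 100 x 5 mm. Origin: centre of its underside
- maul: bystander: maul standing on its white head, 62 mm across, wooden handle up, 195 mm tall. Origin: centre of its foot
- awl: bystander: tool with a wooden handle lying on the bench, 170 mm long. Origin: underside, x along it
- dish: bystander: small aluminium dish, 80 mm across, 24 mm tall. Origin: centre of its foot
- dressing: bystander: amber jar, 48 mm across, 85 mm tall. Origin: centre of its foot

How it is judged:
By the outcome, as a careful person would: the job done as asked, in the order asked, and still so for the second after the job is handed in, with the robot touching nothing.
Of die_62, die_54, die_46, die_38 only 3 to 4 are there at a start; the rules pass over those that are not, and their reading is None.
At some moment in a run one of die_62, die_54, die_46, die_38 may be knocked a few centimetres aside while the robot is not near it.
Once in a run the grip may slacken for a moment while it holds something.
It also fails if it takes over 210 s, if anything falls off the work surface, if the arm or the gripper's body presses on something with over 40 N, if the wrist force passes 120 N, or if a joint passes its speed limit or range.

ROBOT

A 6-joint arm with a two-finger parallel gripper is mounted at the origin on the work surface. World frame = base frame: x ahead of the robot, y to its left, z up, the work surface at z = 0. Lengths are in m, angles in rad, forces in N, time in s.
With the tool pointing down it reaches from about 0.325 to 0.775 m from the base axis. Payload 5.5 kg.
Tool frame: the origin (TCP) lies midway between the tips of the shut fingers; the grasp point (between the pads) lies 19 mm behind it; z points along the fingers, y is the direction in which the jaws open and shut (so a half turn about z gives the same grasp; the last joint's range is limited). The gripper opens to 85 mm and grips with 20 to 120 N. Pads are 22 mm wide; open, the fingers measure 114 mm over their backs; the gripper's body (76 mm by 85 mm) begins 54 mm behind the grasp point. The pads swing forward as they close: fully open they stand 13 mm farther back than shut.
Start: joints at [-1.325, 0.091, 1.231, -0, 1.82, -0.057], TCP at [0.179, -0.573, 0.231] pointing down, gripper open.
Joint ranges: [-2.87, 2.87], [-0.86, 2.18], [0.17, 2.46], [-1.51, 4.65], [0.06, 2.69], [-2.65, 2.65]. Speed limits (rad/s): [2.57, 2.57, 3.01, 3.14, 3.14, 3.14].

INTERFACE

Orientations are given as a unit quaternion [w, x, y, z].
In Python, from rig import monitor, imaging, order, search_frame, place_of gives the robot as it stands.
- The arm moves only by the tool send_rows, never from a script. Its argument "motion" is one flat list of numbers, 7 for each row, row after row: the shift along the tool's x, y, z in m, then the turn, a rotation vector about the tool's x, y, z in degrees, then the finger opening in m, from 0 to 0.0854. A call has exactly 5 rows; each row shifts and turns the commanded pose from where the row before left it, along the tool's axes as they then stand; what a row does not reach is not made up. A row lasts 1/10 s, in which the tool goes at most 50 mm and 8.59 degrees, less where a joint would pass 70% of its speed; a pose out of reach is approached as far as the arm can. A call with a gripper value outside its range is refused whole. The fingers move at their own pace and stop on an object; the grip force is fixed at half the most. Time passes only in rows, so rows that do not move let the fingers close, or fill a call up. It gives the time, the measured TCP pose, the force and the opening at its end, in the units of the state.
- monitor.get_state(): the state, without advancing time (a new reading comes with each control period).
- imaging.get_image(name): name is "side" or "top" or "wrist"; returns a dict with "color" (480x640x3 uint8, red, green, blue), "mtx" (3x3 intrinsics, pixels), "k1" (the pictures are not rectified: a ray, as slopes to the right and down, at radius r is drawn at 1 + k1 r^2 times it, then the intrinsics apply), "rvec" (rotation vector, rad) and "tvec" (3), from world to camera coordinates, as OpenCV has them; the wrist camera has in their place "T_tool_cam" (4x4, takes a point from camera to tool coordinates, whose origin is the TCP and whose axes are the flange's). Camera axes: x right, y down, z forward; pixel columns grow to the right and rows downward; lengths in m; the calibration is good to about 2 mm. A picture is of the moment at which its call begins: read the wrist's pose just before it. There is no depth.
- order.job_done(): hands the job in, once; it reports no verdict.
Trained networks look in a picture, given as the dict that the camera call returned (one of the last four; its "shot" number tells which), for a name from the list of things; names that differ only in an ending like _2 or _b are one class to them, and where a whole thing is asked for, a point or a joint stands for the part that bears it (a point fixed in the world has none). Each returns a list of dicts, best first, with "conf" (0 to 1); they miss things now and then, are a little off and sometimes report something else, mostly with a low value. They report only what shows in the picture. A call takes as long as a camera call.
- search_frame(picture, target): "rect" ([centre column, centre row, width, height] in pixels, round what is visible of it).
- place_of(picture, target): "point" ([column, row] in pixels: a listed point, or the origin of a listed thing).
The state is a dict: "time_s": time; "q": joint angles; "dq": joint speeds; "joint_efforts": joint torques, N m; "position": TCP position; "ee_rot": TCP orientation; "ft_force": force on the tool from outside, world axes, zero at the start; "moment": the same for the moment, N m; "finger_gap": finger opening in m.
Only numpy, scipy, OpenCV 4.12 (cv2) and the standard library are available. Lean on these libraries where they do the work, as an engineer would, in place of code of your own. Each camera call takes 0.05 s, during which the arm holds its last target.

## Working session

There is one attempt and no reset: what is moved stays moved. The work goes in short steps, Python scripts to look and compute and a tool call to move; the robot and the scene stay as the last step left them, time stands still between calls to the robot, and variables do not carry over. Pictures are saved under pics/ and viewed, and the job is handed in when it is done.

Besides the shell and the picture viewer there is one more tool, called after "Request:" as a command line: name --argument value ..., lists and objects as JSON in quotes. send_rows: Moves the arm, as the interface text tells. Its arguments: {"type":"object","properties":{"motion":{"type":"array","items":{"type":"number"}}},"required":["motion"]}

```bash
ls -la; mkdir -p pics
cat > h.py <<'E'
import numpy as np, cv2, json
from scipy.spatial.transform import Rotation as R
from rig import monitor, imaging, order, search_frame, place_of
def save(im,name): cv2.imwrite('pics/'+name+'.png', cv2.cvtColor(im['color'],cv2.COLOR_RGB2BGR))
def cam(im, st=None):
    # returns R_wc (cam->world), origin
    if 'T_tool_cam' in im:
        T=np.array(im['T_tool_cam']); q=st['ee_rot']; Rt=R.from_quat([q[1],q[2],q[3],q[0]]).as_matrix()
        return Rt@T[:3,:3], Rt@T[:3,3]+np.array(st['position'])
    Rm=cv2.Rodrigues(np.array(im['rvec'],float))[0]; t=np.array(im['tvec'],float).ravel()
    return Rm.T, -Rm.T@t
def und(im,p):
    K=np.array(im['mtx'],float); d=np.array([im['k1'],0,0,0.])
    return cv2.undistortPoints(np.array(p,float).reshape(-1,1,2),K,d).reshape(-1,2)
def ray(im,p,z,st=None):
    Rc,o=cam(im,st); n=und(im,p); d=np.c_[n,np.ones(len(n))]@Rc.T
    s=(z-o[2])/d[:,2]; return o+d*s[:,None]
def proj(im,P,st=None):
    Rc,o=cam(im,st); X=(np.array(P,float).reshape(-1,3)-o)@Rc
    K=np.array(im['mtx'],float); d=np.array([im['k1'],0,0,0.])
    return cv2.projectPoints(X,np.zeros(3),np.zeros(3),K,d)[0].reshape(-1,2)
def pose():
    s=monitor.get_state(); q=s['ee_rot']; return s,np.array(s['position']),R.from_quat([q[1],q[2],q[3],q[0]])
E
python3 - <<'E'
from h import *
s=monitor.get_state(); print(s)
for n in ['side','top','wrist']:
    im=imaging.get_image(n); save(im,n+'0'); print(n,im['mtx'],im['k1'],im.get('rvec'),im.get('tvec'),im.get('T_tool_cam'),im['shot'])
    if n!='wrist':
        print(cam(im)[1])
    if n=='top':
        for t in ['die_62','die_54','die_46','die_38','notch_62','notch_54','notch_46','notch_38','nest_62','nest_54','nest_46','nest_38','mark_62','mark_38','jig','tray','block','pad','maul','awl','dish','dressing']:
            r=place_of(im,t); print(t,[(np.round(x['point'],1).tolist(),round(x['conf'],2)) for x in r[:5]])
E
```

```text
total 12
drwxr-xr-x  3 agent agent 4096 Dec  6 17:49 .
drwxr-xr-x 23 root  root  4096 Dec  6 17:49 ..
drwxr-xr-x  2 agent agent 4096 Dec  6 17:49 pics
{'time_s': 0.0, 'q': array([-1.32467919e+00,  9.18832800e-02,  1.23190569e+00, -2.26225148e-05,
        1.81982828e+00, -5.67119255e-02]), 'dq': array([-3.05160913e-04, -9.83550078e-04, -6.66549075e-05,  5.64627324e-05,
       -6.03751670e-04, -5.51351372e-05]), 'joint_efforts': array([-5.55906263e-04, -4.58724868e+01, -4.18032539e+01, -1.79163931e-04,
        1.15512230e-02,  3.72092458e-06]), 'position': array([ 0.17884489, -0.57241433,  0.23012509]), 'ee_rot': array([-1.00672263e-03,  9.88558616e-01,  1.50833807e-01, -1.06639795e-04]), 'ft_force': array([-0.56779459,  0.56926782,  0.02704781]), 'moment': array([ 0.02208637, -0.01121959,  0.00757179]), 'finger_gap': 0.0856244511621411}
side [[446.55494651   0.         317.56752294]
 [  0.         446.55494651 237.05334371]
 [  0.           0.           1.        ]] -0.054299815837342016 [ 0.32313865 -2.73001729  1.31664848] [0.54576542 0.13957931 0.97593025] None 1
[0.38118328 0.7847
[... 1755 characters left out ...]
5, 305.1], 0.64)]
pad [([229.8, 303.3], 0.91), ([326.1, 223.3], 0.73)]
maul [([141.3, 253.3], 0.83), ([235.1, 305.7], 0.52), ([406.1, 264.8], 0.32)]
awl [([353.5, 173.6], 0.68)]
dish [([194.0, 212.5], 0.74)]
dressing [([495.0, 254.0], 0.68), ([391.1, 296.8], 0.47)]
wrist [[369.71030349   0.         323.37418622]
 [  0.         369.71030349 239.15815089]
 [  0.           0.           1.        ]] 0.003897034223343321 None None [[-1.40591946e-03 -9.45699842e-01 -3.25038201e-01  8.42261881e-02]
 [ 9.99998944e-01 -1.21039454e-03 -8.03745661e-04 -2.71489448e-04]
 [ 3.66677679e-04 -3.25038988e-01  9.45700545e-01 -1.43047487e-01]
 [ 0.00000000e+00  0.00000000e+00  0.00000000e+00  1.00000000e+00]] 3
```

View pics/top0.png

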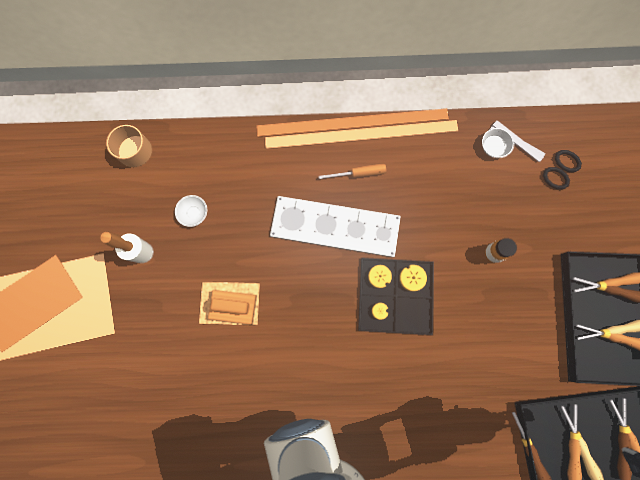

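View pics/side0.png

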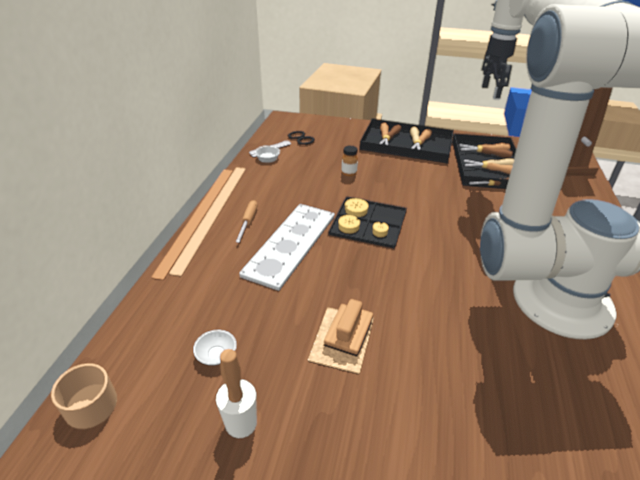

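View pics/wrist0.png

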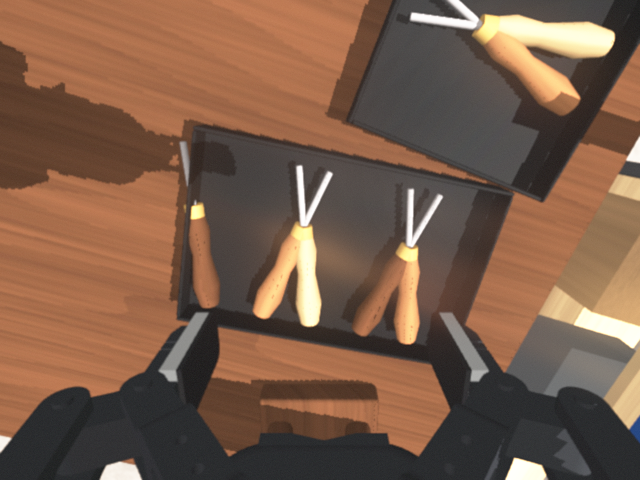

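Run:
```python
from h import *
im=imaging.get_image('top')
g=im['color'][180:350,190:450]; cv2.imwrite('pics/top1.png',cv2.resize(cv2.cvtColor(g,cv2.COLOR_RGB2BGR),None,fx=3,fy=3,interpolation=cv2.INTER_CUBIC))
f=lambda p,z:ray(im,p,z)[0].round(4)
for n,p,z in [('nest',(327.3,221.8),.012),('nest',(357.9,228.6),.012),('nest',(293.4,217.7),.012),('nest',(381.4,233),.012),('die',(410.7,278),.004),('die',(382.1,313),.004),('die',(378,273.1),.004),('notch',(386.3,283.1),.022),('notch',(390.2,312.4),.022),('notch',(406,263.4),.022),('tray',(392.5,294.9),0),('pad',(229.8,303.3),0),('block',(234.5,305.1),.005),('maul',(135,253),0),('dish',(194,212),0),('jar',(495,254),0),('awl',(353,173),0)]: print(n,f(p,z))
# brass segmentation
hsv=cv2.cvtColor(im['color'],cv2.COLOR_RGB2HSV)
m=((hsv[...,0]>20)&(hsv[...,0]<35)&(hsv[...,1]>120)&(hsv[...,2]>120)).astype(np.uint8)
m[:, :350]=0;m[:,440:]=0;m[:250]=0;m[340:]=0
cs,_=cv2.findContours(cv2.morphologyEx(m,cv2.MORPH_CLOSE,np.ones((5,5))),cv2.RETR_EXTERNAL,cv2.CHAIN_APPROX_NONE)
for c in cs:
    if cv2.contourArea(c)>30:
        W=ray(im,c.reshape(-1,2),.02); (cx,cy),r=cv2.minEnclosingCircle(W[:,:2].astype(np.float32)); print('die circ',cx,cy,2*r,cv2.contourArea(c))
```

```text
nest [ 0.6517 -0.0248  0.012 ]
nest [ 0.632  -0.0998  0.012 ]
nest [0.665  0.0592 0.012 ]
nest [ 0.619  -0.1571  0.012 ]
die [ 0.5066 -0.223   0.004 ]
die [ 0.4247 -0.149   0.004 ]
die [ 0.521  -0.1444  0.004 ]
notch [ 0.4943 -0.1608  0.022 ]
notch [ 0.425 -0.166  0.022]
notch [ 0.5402 -0.2107  0.022 ]
tray [ 0.4674 -0.177   0.    ]
pad [0.459  0.2182 0.    ]
block [0.454  0.2057 0.005 ]
maul [0.5906 0.4556 0.    ]
dish [0.6912 0.3113 0.    ]
jar [ 0.5598 -0.4333  0.    ]
awl [ 0.7808 -0.0946  0.    ]
die circ 0.4300730228424072 -0.14329329133033752 0.03693929314613342 168.5
die circ 0.5064535140991211 -0.2261619120836258 0.06154115870594978 473.5
die circ 0.5127567052841187 -0.14640003442764282 0.05328773707151413 342.0
```

View pics/top1.png

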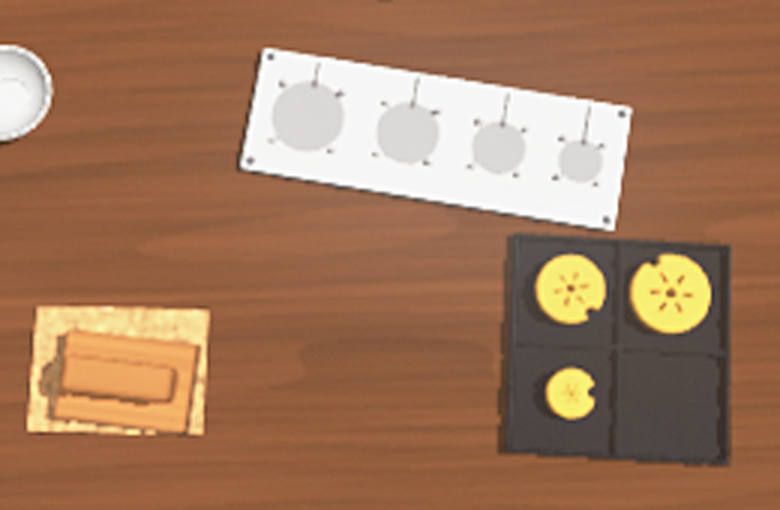

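```bash
cat >> h.py <<'E'
def psi_of(r):
    x=r.as_matrix()[:,0]; return np.degrees(np.arctan2(x[1],x[0]))
def Rdown(psi):
    c,s=np.cos(np.radians(psi)),np.sin(np.radians(psi)); return R.from_matrix(np.array([[c,s,0],[s,-c,0],[0,0,-1.]]))
def plan(wps, start=None):
    """wps: list of (x,y,z,psi,grip,step_m). prints calls of 5 rows in tool axes; tracks rounded commanded pose"""
    s,p,r=pose()
    if start is not None: p,r=np.array(start[:3],float),Rdown(start[3])
    rows=[]; q6=None
    for x,y,z,ps,g,step in wps:
        t=np.array([x,y,z]); rt=Rdown(ps)
        # turn in yaw by signed shortest unless told otherwise
        d=t-p; dpsi=(ps-psi_of(r)+180)%360-180
        n=max(1,int(np.ceil(np.linalg.norm(d)/step-1e-6)),int(np.ceil(abs(dpsi)/8.5-1e-6)))
        p0,ps0=p.copy(),psi_of(r)
        for k in range(n):
            tp=p0+d*(k+1)/n; tps=ps0+dpsi*(k+1)/n
            sh=np.round(r.inv().apply(tp-p),3 if step>0.006 and k<n-1 else 4)
            dr=np.round(np.degrees((r.inv()*Rdown(tps)).as_rotvec()),1)
            if np.abs(dr[:2]).max()<0.15: dr[:2]=0
            rows.append(list(sh)+list(dr)+[g])
            p=p+r.apply(sh); r=r*R.from_rotvec(np.radians(dr))
    while len(rows)%5: rows.append([0]*6+[rows[-1][6]])
    for i in range(0,len(rows),5): print('[['+',\n'.join(','.join('%g'%(v+0.0) for v in rw) for rw in rows[i:i+5])+']]')
    print('end cmd',p.round(4),round(psi_of(r),2))
def st():
    s,p,r=pose(); print('t',round(s['time_s'],2),'p',p.round(4),'psi',round(psi_of(r),2),'tilt',np.degrees(np.arccos(-r.as_matrix()[2,2])).round(2),'F',np.round(s['ft_force'],1),'gap',round(s['finger_gap'],4),'q6',round(s['q'][5],2),'q1',round(s['q'][0],2))
E
python3 - <<'E'
from h import *
st()
plan([(0.43,-0.17,0.2,0,.085,.05),(0.62,-0.05,0.2,0,.085,.05)])
E
```

```text
t 1.3 p [ 0.1789 -0.5727  0.2313] psi 17.35 tilt 0.0 F [-0.4 -0.4 -0.1] gap 0.0857 q6 -0.06 q1 -1.32
[[0.036,-0.031,0.003,0,0,1.7,0.085,
0.035,-0.032,0.003,0,0,1.8,0.085,
0.034,-0.033,0.003,0,0,1.7,0.085,
0.033,-0.034,0.004,0,0,1.7,0.085,
0.032,-0.035,0.003,0,0,1.8,0.085]]
[[0.031,-0.036,0.003,0,0,1.7,0.085,
0.03,-0.037,0.003,0,0,1.7,0.085,
0.028,-0.038,0.003,0,0,1.8,0.085,
0.028,-0.039,0.003,0,0,1.7,0.085,
0.0262,-0.0392,0.0033,0,0,1.7,0.085]]
[[0.038,-0.024,0,0,0,0,0.085,
0.038,-0.024,0,0,0,0,0.085,
0.038,-0.024,0,0,0,0,0.085,
0.038,-0.024,0,0,0,0,0.085,
0.0381,-0.0238,0,0,0,0,0.085]]
end cmd [ 0.62 -0.05  0.2 ] 0.05
```

Request:
send_rows --motion '[0.036,-0.031,0.003,0,0,1.7,0.085,0.035,-0.032,0.003,0,0,1.8,0.085,0.034,-0.033,0.003,0,0,1.7,0.085,0.033,-0.034,0.004,0,0,1.7,0.085,0.032,-0.035,0.003,0,0,1.8,0.085]'

```text
time_s: 1.8
position: [0.305, -0.3699, 0.2151]
ee_rot: [0.0, 0.997, 0.075, 0.0]
ft_force: [2.1, -0.3, 1.0]
finger_gap: 0.085
```

Request:
send_rows --motion '[0.031,-0.036,0.003,0,0,1.7,0.085,0.03,-0.037,0.003,0,0,1.7,0.085,0.028,-0.038,0.003,0,0,1.8,0.085,0.028,-0.039,0.003,0,0,1.7,0.085,0.026,-0.039,0.003,0,0,1.7,0.085]'

```text
time_s: 2.3
position: [0.4305, -0.1683, 0.2005]
ee_rot: [0.0, 1.0, -0.0, 0.0]
ft_force: [-0.1, -0.4, -0.1]
finger_gap: 0.0849
```

Run:
```python
from h import *
st()
s=monitor.get_state(); im=imaging.get_image('wrist'); save(im,'w1'); np.savez('w1.npz',im=im['color'],p=s['position'],q=s['ee_rot']); st()
for t in ['die_62','notch_62','nest_62','mark_62']:
    z={'die_62':.004,'notch_62':.022,'nest_62':.012,'mark_62':.012}[t]
    for x in place_of(im,t)[:5]: print(t,np.round(x['point'],1),round(x['conf'],2),ray(im,x['point'],z,s)[0].round(4))
```

```text
t 2.3 p [ 0.4305 -0.1683  0.2005] psi -0.02 tilt 0.06 F [-0.1 -0.4 -0.1] gap 0.0849 q6 1.12 q1 -0.45
t 2.35 p [ 0.4333 -0.1624  0.1998] psi 0.25 tilt 0.3 F [ 1.6  4.5 -0.7] gap 0.0852 q6 1.13 q1 -0.44
die_62 [297.7 208. ] 0.8 [ 0.4292 -0.1435  0.004 ]
die_62 [386.4 123.9] 0.61 [ 0.5048 -0.2232  0.004 ]
die_62 [297.4 118.5] 0.58 [ 0.5095 -0.1452  0.004 ]
notch_62 [316.1 214.9] 0.84 [ 0.4273 -0.1612  0.022 ]
notch_62 [320.  138.3] 0.77 [ 0.4939 -0.165   0.022 ]
```

View pics/w1.png

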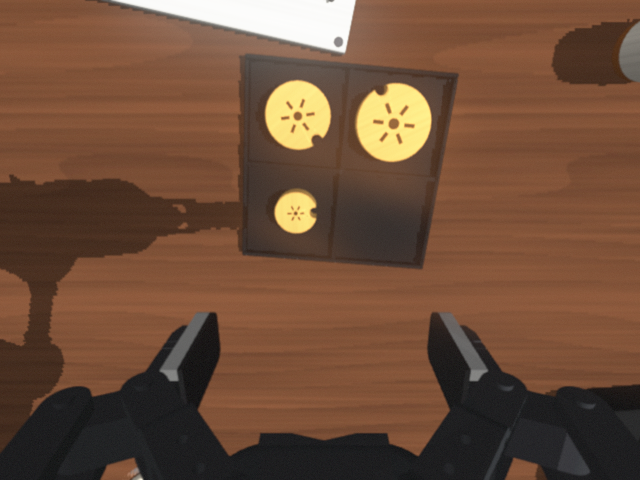

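Request:
send_rows --motion '[0.038,-0.023,0,0,0,0,0.085,0.038,-0.023,0,0,0,0,0.085,0.038,-0.023,0,0,0,0,0.085,0.038,-0.023,0,0,0,0,0.085,0.036,-0.023,0,0,0,0,0.085]'

```text
time_s: 3.05
position: [0.6189, -0.0565, 0.2003]
ee_rot: [0.0, 1.0, -0.001, 0.0]
ft_force: [0.1, -0.5, 1.1]
finger_gap: 0.0851
```

Request:
send_rows --motion '[0,0,0,0,0,0,0.085,0,0,0,0,0,0,0.085,0,0,0,0,0,0,0.085,0,0,0,0,0,0,0.085,0,0,0,0,0,0,0.085]'

```text
time_s: 3.55
position: [0.6172, -0.0561, 0.2014]
ee_rot: [0.0, 1.0, -0.0, 0.001]
ft_force: [0.3, 0.2, -0.3]
finger_gap: 0.0847
```

Run:
```python
from h import *
st()
s=monitor.get_state(); im=imaging.get_image('wrist'); save(im,'w2'); np.savez('w2.npz',im=im['color'],p=s['position'],q=s['ee_rot']); st()
for t in ['die_62','notch_62','nest_62','mark_62']:
    z={'die_62':.004,'notch_62':.022,'nest_62':.012,'mark_62':.012}[t]
    for x in place_of(im,t)[:5]: print(t,np.round(x['point'],1),round(x['conf'],2),ray(im,x['point'],z,s)[0].round(4))
```

```text
t 3.55 p [ 0.6172 -0.0561  0.2014] psi -0.04 tilt 0.09 F [ 0.3  0.2 -0.3] gap 0.0847 q6 1.43 q1 -0.15
t 3.6 p [ 0.6172 -0.0558  0.2012] psi -0.02 tilt 0.08 F [-0.2  0.5 -0.5] gap 0.0849 q6 1.43 q1 -0.15
die_62 [485.6 310.7] 0.83 [ 0.5055 -0.2243  0.004 ]
die_62 [408.6 307.9] 0.63 [ 0.5089 -0.1439  0.004 ]
notch_62 [422.2 387.3] 0.86 [ 0.4234 -0.1606  0.022 ]
notch_62 [429.4 335. ] 0.81 [ 0.4881 -0.1625  0.022 ]
notch_62 [486.1 296.4] 0.58 [ 0.5315 -0.2137  0.022 ]
nest_62 [363.9 194.8] 0.9 [ 0.63   -0.0926  0.012 ]
nest_62 [438.1 207.2] 0.83 [ 0.6183 -0.1614  0.012 ]
nest_62 [286.8 178.9] 0.76 [ 0.6447 -0.0227  0.012 ]
nest_62 [191.  155.9] 0.72 [0.6652 0.0611 0.012 ]
mark_62 [289.  148.9] 0.92 [ 0.671  -0.0255  0.012 ]
mark_62 [368.6 167.9] 0.85 [ 0.6544 -0.096   0.012 ]
mark_62 [447.8 186.5] 0.83 [ 0.6375 -0.1683  0.012 ]
mark_62 [191.4 121.2] 0.6 [0.6943 0.0573 0.012 ]
```

View pics/w2.png

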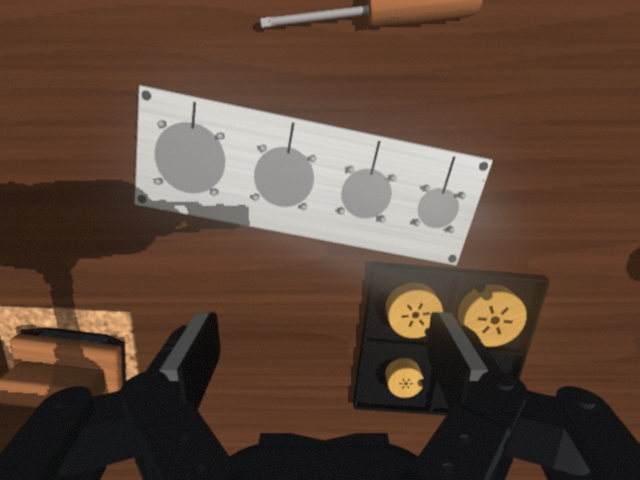

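Run:
```python
from h import *
plan([(0.665,-0.05,0.2,179.9,.085,.05)])
```

```text
[[0.002,0,0,0,0,-8.2,0.085,
0.002,0,0,0,0,-8.2,0.085,
0.003,0,0,0,0,-8.1,0.085,
0.002,0.001,0,0,0,-8.2,0.085,
0.001,0.001,0,0,0,-8.2,0.085]]
[[0.002,0.001,0,0,0,-8.2,0.085,
0.002,0.002,0,0,0,-8.1,0.085,
0.001,0.001,0,0,0,-8.2,0.085,
0.001,0.002,0,0,0,-8.2,0.085,
0.001,0.002,0,0,0,-8.2,0.085]]
[[0.001,0.002,0,0,0,-8.1,0.085,
0,0.003,0,0,0,-8.2,0.085,
0,0.002,0,0,0,-8.2,0.085,
-0.001,0.002,0,0,0,-8.2,0.085,
0,0.002,0,0,0,-8.1,0.085]]
[[-0.001,0.002,0,0,0,-8.2,0.085,
-0.001,0.002,0,0,0,-8.2,0.085,
-0.002,0.001,0.001,0,0,-8.2,0.085,
-0.001,0.002,0,0,0,-8.1,0.085,
-0.002,0.001,0,0,0,-8.2,0.085]]
[[-0.002,0,0,0,0,-8.2,0.085,
-0.0024,0.0009,-0.0004,0,0,-8.2,0.085,
0,0,0,0,0,0,0.085,
0,0,0,0,0,0,0.085,
0,0,0,0,0,0,0.085]]
end cmd [ 0.6651 -0.05    0.2   ] 179.94
```

Request:
send_rows --motion '[0.002,0,0,0,0,-8.2,0.085,0.002,0,0,0,0,-8.2,0.085,0.003,0,0,0,0,-8.1,0.085,0.002,0.001,0,0,0,-8.2,0.085,0.001,0.001,0,0,0,-8.2,0.085]'

```text
time_s: 4.3
position: [0.6282, -0.0541, 0.2002]
ee_rot: [-0.0, 0.936, 0.353, -0.0]
ft_force: [-0.2, -0.1, 0.3]
finger_gap: 0.0851
```

Request:
send_rows --motion '[0.002,0.001,0,0,0,-8.2,0.085,0.002,0.002,0,0,0,-8.1,0.085,0.001,0.001,0,0,0,-8.2,0.085,0.001,0.002,0,0,0,-8.2,0.085,0.001,0.002,0,0,0,-8.2,0.085]'

```text
time_s: 4.8
position: [0.639, -0.0526, 0.2003]
ee_rot: [-0.0, 0.754, 0.657, -0.0]
ft_force: [0.6, -0.7, -0.0]
finger_gap: 0.0852
```

Request:
send_rows --motion '[0.001,0.002,0,0,0,-8.1,0.085,0,0.003,0,0,0,-8.2,0.085,0,0.002,0,0,0,-8.2,0.085,-0.001,0.002,0,0,0,-8.2,0.085,0,0.002,0,0,0,-8.1,0.085]'

```text
time_s: 5.3
position: [0.6501, -0.0513, 0.2002]
ee_rot: [-0.0, 0.477, 0.879, -0.0]
ft_force: [-0.6, 0.6, -0.4]
finger_gap: 0.0849
```

Request:
send_rows --motion '[-0.001,0.002,0,0,0,-8.2,0.085,-0.001,0.002,0,0,0,-8.2,0.085,-0.002,0.001,0.001,0,0,-8.2,0.085,-0.001,0.002,0,0,0,-8.1,0.085,-0.002,0.001,0,0,0,-8.2,0.085]'

```text
time_s: 5.8
position: [0.6608, -0.0496, 0.1992]
ee_rot: [-0.0, 0.14, 0.99, 0.0]
ft_force: [-0.1, -0.2, -0.7]
finger_gap: 0.0851
```

Request:
send_rows --motion '[-0.002,0,0,0,0,-8.2,0.085,-0.002,0.001,0,0,0,-8.2,0.085,0,0,0,0,0,0,0.085,0,0,0,0,0,0,0.085,0,0,0,0,0,0,0.085]'

```text
time_s: 6.3
position: [0.6648, -0.0497, 0.1993]
ee_rot: [-0.0, 0.002, 1.0, 0.0]
ft_force: [0.1, -0.1, 0.0]
finger_gap: 0.0852
```

Run:
```python
from h import *
st()
s=monitor.get_state(); im=imaging.get_image('wrist'); save(im,'w3'); np.savez('w3.npz',im=im['color'],p=s['position'],q=s['ee_rot']); st()
for t in ['die_62','notch_62','nest_62','mark_62']:
    z={'die_62':.004,'notch_62':.022,'nest_62':.012,'mark_62':.012}[t]
    for x in place_of(im,t)[:5]: print(t,np.round(x['point'],1),round(x['conf'],2),ray(im,x['point'],z,s)[0].round(4))
```

```text
t 6.3 p [ 0.6648 -0.0497  0.1993] psi 179.79 tilt 0.0 F [ 0.1 -0.1  0. ] gap 0.0852 q6 -1.69 q1 -0.13
t 6.35 p [ 0.6648 -0.0497  0.1993] psi 179.83 tilt 0.0 F [ 0.4 -0.2  0.1] gap 0.0851 q6 -1.69 q1 -0.13
die_62 [99.6 14.3] 0.97 [ 0.5068 -0.2271  0.004 ]
die_62 [200.9  21.6] 0.83 [ 0.5122 -0.1469  0.004 ]
notch_62 [110.6  50.5] 0.96 [ 0.5353 -0.2141  0.022 ]
notch_62 [264.9 196.6] 0.38 [ 0.6514 -0.1008  0.022 ]
nest_62 [358.  187.4] 0.89 [ 0.6456 -0.018   0.012 ]
nest_62 [445.2 202. ] 0.86 [0.6595 0.062  0.012 ]
nest_62 [269.9 174.3] 0.63 [ 0.6334 -0.0968  0.012 ]
mark_62 [436.  237.5] 0.97 [0.6937 0.0568 0.012 ]
mark_62 [193.9 177.1] 0.83 [ 0.6356 -0.1647  0.012 ]
mark_62 [349.9 217.2] 0.73 [ 0.6734 -0.0248  0.012 ]
mark_62 [266. 196.] 0.64 [ 0.6531 -0.1013  0.012 ]
mark_62 [282.  312.1] 0.47 [ 0.7728 -0.0918  0.012 ]
```

View pics/w3.png

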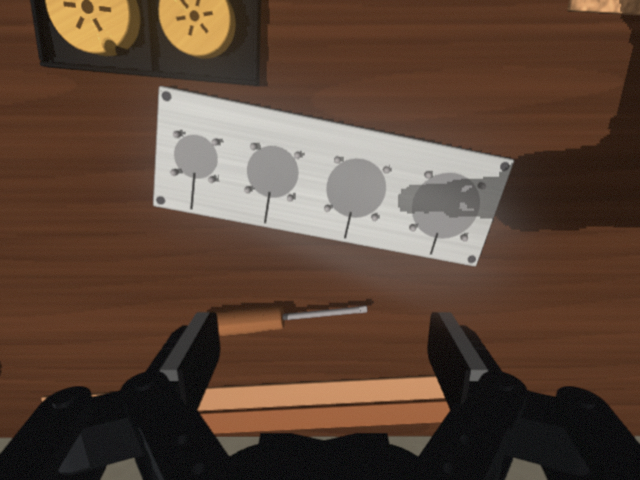

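```bash
cat >> h.py <<'E'
def load(n):
    d=np.load(n+'.npz'); return d['im'],dict(position=d['p'],ee_rot=d['q'])
def rect(im,st,x0,x1,y0,y1,z,mm=0.5):
    # metric top view: rows = -x (up=+x), cols = -y (left=+y)
    nx=int((x1-x0)*1000/mm); ny=int((y1-y0)*1000/mm)
    X=x1-(np.arange(nx)+.5)*mm/1000; Y=y1-(np.arange(ny)+.5)*mm/1000
    g=np.stack(np.meshgrid(X,Y,indexing='ij')+[np.full((nx,ny),z)] if False else [*np.meshgrid(X,Y,indexing='ij'),np.full((nx,ny),z)],-1).reshape(-1,3)
    uv=proj(im,g,st).reshape(nx,ny,2).astype(np.float32)
    return cv2.remap(im['color'],uv[...,0],uv[...,1],cv2.INTER_CUBIC)
E
python3 - <<'E'
from h import *
im0=imaging.get_image('wrist'); 
for n in ['w2','w3']:
    c,s=load(n); im=dict(im0); im['color']=c
    g=rect(im,s,.54,.76,-.24,.14,.012); cv2.imwrite('pics/r_%s.png'%n,cv2.cvtColor(g,cv2.COLOR_RGB2BGR))
E
python3 -c "
import cv2,numpy as np
a=cv2.imread('pics/r_w2.png');b=cv2.imread('pics/r_w3.png');c=np.vstack([a,b]);print(c.shape);cv2.imwrite('pics/r23.png',cv2.resize(c,None,fx=.65,fy=.65,interpolation=cv2.INTER_AREA))"
```

```text
(878, 760, 3)
```

View pics/r23.png

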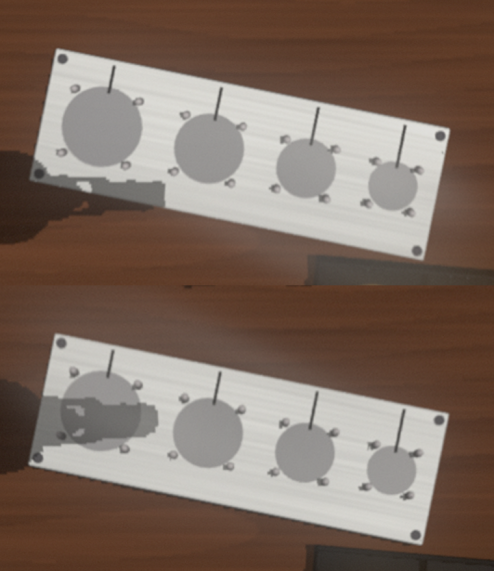

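Run:
```python
from h import *
from scipy.optimize import least_squares
OFF={62:.108,54:.024,46:-.052,38:-.120}
res={}
for n in ['w2','w3']:
    g=cv2.cvtColor(cv2.imread('pics/r_%s.png'%n),cv2.COLOR_BGR2GRAY); 
    mm=.5
    hs=cv2.cvtColor(cv2.imread('pics/r_%s.png'%n),cv2.COLOR_BGR2HSV)
    plate=((g>95)&(hs[...,1]<60)).astype(np.uint8)
    # rough jig pose
    jx,jy,ps=.6425,-.047,np.radians(-12)
    out=[]
    for d,o in OFF.items():
        cx=jx-np.sin(ps)*o; cy=jy+np.cos(ps)*o
        # radial edge search
        pts=[]
        for a in np.arange(0,360,2):
            rr=np.arange(d/2-5,d/2+5,.25)/1000
            X=cx+rr*np.cos(np.radians(a));Y=cy+rr*np.sin(np.radians(a))
            u=(.14-Y)*2000-.5; v=(.76-X)*2000-.5
            pr=cv2.remap(g,u.astype(np.float32)[None],v.astype(np.float32)[None],cv2.INTER_LINEAR)[0].astype(float)
            gr=np.convolve(pr,[1,1,1,1,0,-1,-1,-1,-1],'same')[4:-4]; k=gr.argmax()
            if gr[k]>60: pts.append((X[4+k],Y[4+k]))
        pts=np.array(pts)
        f=lambda q:np.hypot(pts[:,0]-q[0],pts[:,1]-q[1])-q[2]
        r=least_squares(f,[cx,cy,d/2000],loss='soft_l1',f_scale=3e-4)
        out.append(r.x); print(n,d,r.x.round(4),len(pts),np.median(abs(r.fun)).round(5))
    res[n]=np.array(out)
for n in res:
    C=res[n][:,:2]; o=np.array(list(OFF.values())); use=[0,1,2,3]if n=='w2' else [1,2,3]
    f=lambda q:np.r_[q[0]-np.sin(q[2])*o[use]-C[use,0],q[1]+np.cos(q[2])*o[use]-C[use,1]]
    r=least_squares(f,[.6425,-.047,-.2]); print(n,r.x[:2].round(4),np.degrees(r.x[2]).round(2),(r.fun*1000).round(2))
```

```text
w2 62 [0.6625 0.0615 0.0309] 179 0.0001
w2 54 [ 0.6457 -0.0209  0.0269] 178 9e-05
w2 46 [ 0.6305 -0.0955  0.0229] 171 0.0001
w2 38 [ 0.6169 -0.1623  0.0189] 172 0.00013
w3 62 [0.6633 0.0622 0.0309] 125 0.00019
w3 54 [ 0.6465 -0.0201  0.0269] 176 9e-05
w3 46 [ 0.6313 -0.0946  0.0229] 175 0.00011
w3 38 [ 0.6177 -0.1613  0.0189] 173 0.00012
w2 [ 0.6409 -0.0445] -11.51 [-0.04 -0.02  0.04  0.03 -0.19 -0.1   0.08  0.21]
w3 [ 0.6417 -0.0437] -11.52 [-0.02  0.    0.01 -0.08  0.01  0.08]
```

```bash
cat >> h.py <<'E'
from scipy.optimize import least_squares
B=np.array([-.0004,.0004])   # camera bias in tool axes: est = true + R*b
JIG=(.6413,-.0441,-11.5)
OFF={62:.108,54:.024,46:-.052,38:-.120}
def nest(d):
    a=np.radians(JIG[2]); return np.array([JIG[0]-np.sin(a)*OFF[d],JIG[1]+np.cos(a)*OFF[d]])
def unb(xy,s):
    q=s['ee_rot']; Rt=R.from_quat([q[1],q[2],q[3],q[0]]).as_matrix()
    return np.array(xy)-Rt[:2,:2]@B
def samp(ch,im,s,X,Y,z):
    uv=proj(im,np.c_[X,Y,np.full(len(X),z)],s).astype(np.float32)
    return cv2.remap(ch,uv[:,0][None],uv[:,1][None],cv2.INTER_LINEAR)[0].astype(float)
def fit_die(im,s,cx,cy,d,z,ch=None,win=8,name=None):
    """z = height of upper face. returns x,y,r,n,notch yaw(deg)"""
    c=im['color'].astype(int); ch=np.clip((c[...,0]+c[...,1])//2-c[...,2]//1,0,255).astype(np.uint8) if ch is None else ch  # yellow-ness
    for it in range(3):
        w=win if it==0 else 4
        pts=[]
        for a in np.radians(np.arange(0,360,2)):
            rr=np.arange(d/2-w-1,d/2+w+1,.25)/1000
            X=cx+rr*np.cos(a);Y=cy+rr*np.sin(a); pr=samp(ch,im,s,X,Y,z)
            gr=np.convolve(pr,[-1,-1,-1,-1,0,1,1,1,1],'same')[4:-4]; k=gr.argmax()
            if gr[k]>80: pts.append((X[4+k],Y[4+k]))
        pts=np.array(pts)
        f=lambda q:np.hypot(pts[:,0]-q[0],pts[:,1]-q[1])-q[2]
        r=least_squares(f,[cx,cy,d/2000],loss='soft_l1',f_scale=3e-4); cx,cy=r.x[:2]
    A=np.arange(0,360,1.); v=0
    for off in (2,3,4): 
        rr=d/2000-off/1000; v=v+samp(ch,im,s,cx+rr*np.cos(np.radians(A)),cy+rr*np.sin(np.radians(A)),z)
    w=np.clip(np.median(v)*.75-v,0,None); ph=(w*np.exp(1j*np.radians(A))).sum(); 
    yaw=np.degrees(np.angle(ph)); conc=abs(ph)/max(w.sum(),1e-9)
    xy=unb((cx,cy),s)
    print(name or d,'xy',xy.round(4),'r',(r.x[2]*1000).round(2),'n',len(pts),'med',(np.median(abs(r.fun))*1000).round(2),'notch',yaw.round(1),'conc',round(conc,2))
    return xy[0],xy[1],r.x[2],yaw
E
python3 - <<'E'
from h import *
im0=imaging.get_image('wrist')
for n in ['w1','w2','w3']:
    c,s=load(n); im=dict(im0); im['color']=c; print(n)
    fit_die(im,s,.506,-.2255,62,.022); fit_die(im,s,.5120,-.1460,54,.022); fit_die(im,s,.429,-.144,38,.022)
    fit_die(im,s,.429,-.144,46,.022)
plan([(.506,-.2255,.2,51,.085,.05)])
E
```

```text
w1
62 xy [ 0.5057 -0.2265] r 31.26 n 174 med 0.02 notch 24.5 conc 1.0
54 xy [ 0.5119 -0.1471] r 27.22 n 171 med 0.03 notch -141.5 conc 1.0
38 xy [ 0.4294 -0.1434] r 19.37 n 174 med 0.13 notch -85.7 conc 0.99
46 xy [ 0.4294 -0.1434] r 19.4 n 171 med 0.14 notch -89.7 conc 0.98
w2
62 xy [ 0.5055 -0.2267] r 30.84 n 134 med 0.15 notch 124.3 conc 0.8
54 xy [ 0.5115 -0.147 ] r 27.1 n 144 med 0.14 notch -119.0 conc 0.94
38 xy [ 0.4288 -0.143 ] r 19.17 n 171 med 0.16 notch -86.6 conc 0.99
46 xy [ 0.4289 -0.1432] r 19.26 n 157 med 0.25 notch -91.5 conc 0.97
w3
62 xy [ 0.5056 -0.2265] r 30.61 n 91 med 0.12 notch 179.2 conc 0.68
54 xy [ 0.5117 -0.147 ] r 26.73 n 119 med 0.02 notch 179.8 conc 0.81Traceback (most recent call last):
  File "<stdin>", line 5, in <module>
  File "h.py", line 85, in fit_die
    r=least_squares(f,[cx,cy,d/2000],loss='soft_l1',f_scale=3e-4); cx,cy=r.x[:2]
    return func(*args, **kwargs)
    vector_fun = VectorFunction(
        fun_wrapped,
    ...<6 lines>...
        workers=workers
    )
    self._update_fun()
    ~~~~~~~~~~~~~~~~^^
    self.f = self.fun_wrapped(xp_copy(self.x))
             ~~~~~~~~~~~~~~~~^^^^^^^^^^^^^^^^^
    return np.atleast_1d(self.fun(x))
                         ~~~~~~~~^^^
    return self.f(x, *self.args, **self.kwargs)
           ~~~~~~^^^^^^^^^^^^^^^^^^^^^^^^^^^^^^
  File "h.py", line 84, in <lambda>
    f=lambda q:np.hypot(pts[:,0]-q[0],pts[:,1]-q[1])-q[2]
                        ~~~^^^^^
IndexError: too many indices for array: array is 1-dimensional, but 2 were indexed
```

Run:
```python
from h import *
plan([(.5056,-.2266,.2,50,.085,.05)])
```

```text
[[0.01,-0.011,0,0,0,8.1,0.085,
0.008,-0.012,0,0,0,8.1,0.085,
0.007,-0.014,0,0,0,8.2,0.085,
0.004,-0.014,0,0,0,8.1,0.085,
0.003,-0.015,0,0,0,8.1,0.085]]
[[0,-0.014,0,0,0,8.1,0.085,
-0.002,-0.015,0,0,0,8.1,0.085,
-0.004,-0.015,0,0,0,8.2,0.085,
-0.006,-0.013,0,0,0,8.1,0.085,
-0.007,-0.013,0,0,0,8.1,0.085]]
[[-0.01,-0.012,0,0,0,8.1,0.085,
-0.011,-0.01,-0.001,0,0,8.1,0.085,
-0.012,-0.008,0,0,0,8.2,0.085,
-0.013,-0.007,0,0,0,8.1,0.085,
-0.014,-0.004,0,0,0,8.1,0.085]]
[[-0.015,-0.003,0.0003,0,0,8.1,0.085,
0,0,0,0,0,0,0.085,
0,0,0,0,0,0,0.085,
0,0,0,0,0,0,0.085,
0,0,0,0,0,0,0.085]]
end cmd [ 0.5056 -0.2266  0.2   ] 50.03
```

Request:
send_rows --motion '[0.01,-0.011,0,0,0,8.1,0.085,0.008,-0.012,0,0,0,8.1,0.085,0.007,-0.014,0,0,0,8.2,0.085,0.004,-0.014,0,0,0,8.1,0.085,0.003,-0.015,0,0,0,8.1,0.085]'

```text
time_s: 7.15
position: [0.6142, -0.1055, 0.1993]
ee_rot: [0.0, 0.35, 0.937, 0.0]
ft_force: [-0.7, 0.0, 0.0]
finger_gap: 0.0847
```

Request:
send_rows --motion '[0,-0.014,0,0,0,8.1,0.085,-0.002,-0.015,0,0,0,8.1,0.085,-0.004,-0.015,0,0,0,8.2,0.085,-0.006,-0.013,0,0,0,8.1,0.085,-0.007,-0.013,0,0,0,8.1,0.085]'

```text
time_s: 7.65
position: [0.565, -0.1605, 0.1994]
ee_rot: [0.0, 0.653, 0.757, 0.0]
ft_force: [-1.0, -0.2, 0.9]
finger_gap: 0.0848
```

Request:
send_rows --motion '[-0.01,-0.012,0,0,0,8.1,0.08,-0.011,-0.01,-0.001,0,0,8.1,0.08,-0.012,-0.008,0,0,0,8.2,0.078,-0.013,-0.007,0,0,0,8.1,0.076,-0.014,-0.004,0,0,0,8.1,0.076]'

```text
time_s: 8.15
position: [0.5157, -0.2159, 0.2004]
ee_rot: [0.0, 0.875, 0.483, 0.0]
ft_force: [0.6, -0.1, -0.5]
finger_gap: 0.0761
```

Request:
send_rows --motion '[-0.015,-0.003,0,0,0,8.1,0.076,0,0,0,0,0,0,0.076,0,0,0,0,0,0,0.076,0,0,0,0,0,0,0.076,0,0,0,0,0,0,0.076]'

```text
time_s: 8.65
position: [0.5061, -0.2261, 0.2002]
ee_rot: [-0.0, 0.906, 0.424, 0.0]
ft_force: [-0.0, -0.8, 0.8]
finger_gap: 0.0758
```

```bash
cat >> h.py <<'E'
def snap(n):
    s=monitor.get_state(); im=imaging.get_image('wrist'); save(im,n); np.savez(n+'.npz',im=im['color'],p=s['position'],q=s['ee_rot']); st(); return im,s
E
python3 - <<'E'
from h import *
im,s=snap('w4')
fit_die(im,s,.5056,-.2266,62,.022); fit_die(im,s,.5120,-.1460,54,.022); fit_die(im,s,.429,-.144,38,.022)
E
```

```text
t 8.7 p [ 0.5061 -0.2261  0.2002] psi 50.17 tilt 0.01 F [ 0.2  0.3 -0.6] gap 0.0761 q6 0.21 q1 -0.48
62 xy [ 0.5058 -0.2254] r 31.19 n 173 med 0.07 notch 24.7 conc 1.0
54 xy [ 0.5121 -0.146 ] r 27.24 n 172 med 0.02 notch -135.6 conc 0.22
38 xy [ 0.4294 -0.1421] r 19.29 n 178 med 0.04 notch -85.9 conc 0.99
```

View pics/w4.png

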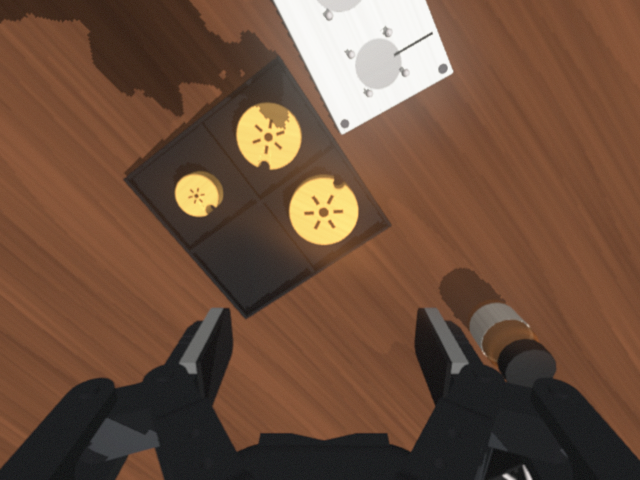

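Request:
send_rows --motion '[0,-0.0005,0.045,0,0,0,0.076,0,0,0.045,0,0,0,0.076,0,0,0.045,0,0,0,0.076,0,0,0.03,0,0,0,0.076,0,0,0.016,0,0,0,0.076]'

```text
time_s: 9.2
position: [0.5038, -0.225, 0.0155]
ee_rot: [-0.002, 0.906, 0.424, -0.002]
ft_force: [0.2, -0.1, -0.7]
finger_gap: 0.0763
```

Request:
send_rows --motion '[0,0,0.01,0,0,0,0.076,0,0,0,0,0,0,0.076,0,0,0,0,0,0,0.055,0,0,0,0,0,0,0.055,0,0,0,0,0,0,0.055]'

```text
time_s: 9.7
position: [0.5067, -0.227, 0.0121]
ee_rot: [0.002, 0.906, 0.423, 0.001]
ft_force: [-1.8, 0.4, 6.4]
finger_gap: 0.0586
```

Run:
```python
from h import *
im,s=snap('w5')
```

```text
t 9.75 p [ 0.5068 -0.227   0.0121] psi 50.05 tilt 0.25 F [-1.6  0.6  7.1] gap 0.0587 q6 0.21 q1 -0.48
```

View pics/w5.png

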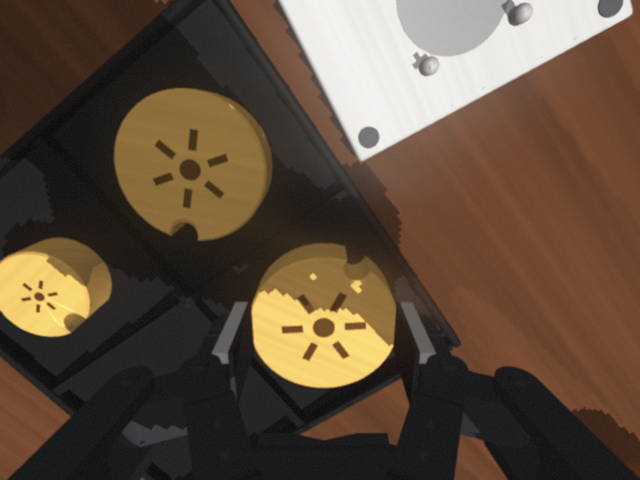

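Request:
send_rows --motion '[0,0,-0.004,0,0,0,0.055,0,0,-0.006,0,0,0,0.055,0,0,-0.01,0,0,0,0.055,0,0,-0.01,0,0,0,0.055,0,0,0,0,0,0,0.055]'

```text
time_s: 10.25
position: [0.5065, -0.2269, 0.0417]
ee_rot: [0.001, 0.906, 0.423, 0.001]
ft_force: [0.7, -0.5, -4.4]
finger_gap: 0.0588
```

Run:
```python
from h import *
im,s=snap('w6')
```

```text
t 10.3 p [ 0.5061 -0.2267  0.0407] psi 50.05 tilt 0.14 F [ 0.2  0.3 -4.6] gap 0.0586 q6 0.21 q1 -0.48
```

View pics/w6.png

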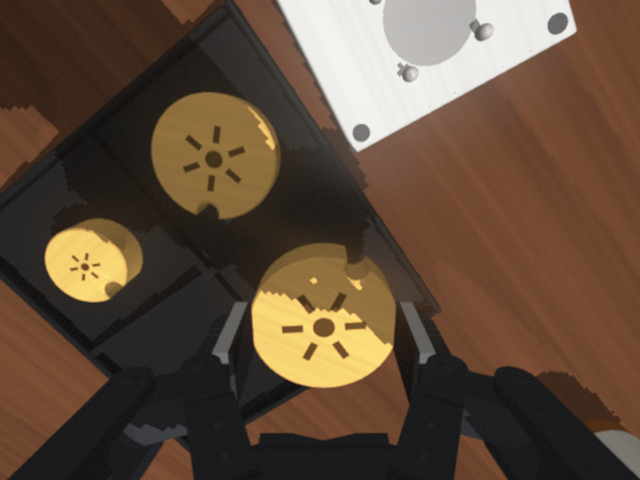

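```bash
cat >> h.py <<'E'
def held(im,s,d,zguess):
    import io,contextlib
    q=s['ee_rot']; Rt=R.from_quat([q[1],q[2],q[3],q[0]]); out=[]
    for z in (zguess-.004,zguess,zguess+.004):
        with contextlib.redirect_stdout(io.StringIO()):
            # undo bias handling: use raw camera estimate
            x,y,r,yaw=fit_die(im,s,s['position'][0],s['position'][1],d,z)
        out.append((z,r,x,y,yaw))
    o=np.array(out); a=np.polyfit(o[:,1],o[:,0],1); z=np.polyval(a,d/2000+.00015)
    x,y,r,yaw=fit_die(im,s,s['position'][0],s['position'][1],d,z)
    t=Rt.inv().apply(np.array([x,y,z])-s['position'])
    print('top z est',z.round(4),'die centre in tool (x,y)',t[:2].round(4),'TCP-top',round(s['position'][2]-z,4),'notch rel psi',round((yaw-psi_of(Rt)+180)%360-180,1))
E
python3 - <<'E'
from h import *
im0=imaging.get_image('wrist')
for n,zg in [('w5',.022),('w6',.052)]:
    c,s=load(n); im=dict(im0); im['color']=c; held(im,s,62,zg)
E
```

```text
62 xy [ 0.5065 -0.2263] r 31.07 n 152 med 0.13 notch 23.8 conc 0.73
top z est 0.0215 die centre in tool (x,y) [ 0.0004 -0.0006] TCP-top -0.0094 notch rel psi -26.3
62 xy [ 0.5072 -0.225 ] r 30.98 n 161 med 0.46 notch 22.4 conc 0.73
top z est 0.0527 die centre in tool (x,y) [ 0.002  -0.0006] TCP-top -0.011 notch rel psi -27.6
```

Run:
```python
from h import *
n=nest(62); print(n)
t=n-np.array([np.cos(np.radians(14.2)),np.sin(np.radians(14.2))])*.0005
plan([(.51,-.22,.07,47,.055,.03),(t[0],t[1],.14,14.2,.055,.035)])
```

```text
[0.66283174 0.06173187]
[[0.004,0,-0.015,0,0,1.5,0.055,
0.0038,-0.0009,-0.0152,0,0,1.5,0.055,
0.031,-0.008,-0.007,0,0,3.3,0.055,
0.03,-0.01,-0.007,0,0,3.3,0.055,
0.03,-0.011,-0.007,0,0,3.3,0.055]]
[[0.029,-0.014,-0.007,0,0,3.2,0.055,
0.029,-0.015,-0.007,0,0,3.3,0.055,
0.027,-0.016,-0.007,0,0,3.3,0.055,
0.027,-0.018,-0.007,0,0,3.3,0.055,
0.025,-0.019,-0.007,0,0,3.3,0.055]]
[[0.024,-0.021,-0.007,0,0,3.3,0.055,
0.0234,-0.0227,-0.007,0,0,3.2,0.055,
0,0,0,0,0,0,0.055,
0,0,0,0,0,0,0.055,
0,0,0,0,0,0,0.055]]
end cmd [0.6624 0.0616 0.14  ] 14.25
```

Request:
send_rows --motion '[0.004,0,-0.015,0,0,1.5,0.055,0.004,-0.001,-0.015,0,0,1.5,0.055,0.031,-0.008,-0.007,0,0,3.3,0.055,0.03,-0.01,-0.007,0,0,3.3,0.055,0.03,-0.011,-0.007,0,0,3.3,0.055]'

```text
time_s: 10.85
position: [0.5555, -0.1348, 0.0899]
ee_rot: [-0.0, 0.948, 0.317, -0.0]
ft_force: [-0.3, -0.3, -4.0]
finger_gap: 0.0583
```

Request:
send_rows --motion '[0.029,-0.014,-0.007,0,0,3.2,0.055,0.029,-0.015,-0.007,0,0,3.3,0.055,0.027,-0.016,-0.007,0,0,3.3,0.055,0.027,-0.018,-0.007,0,0,3.3,0.055,0.025,-0.019,-0.007,0,0,3.3,0.055]'

```text
time_s: 11.35
position: [0.6319, 0.0064, 0.1246]
ee_rot: [-0.0, 0.984, 0.179, -0.001]
ft_force: [0.4, -0.5, -4.9]
finger_gap: 0.0585
```

Request:
send_rows --motion '[0.024,-0.021,-0.007,0,0,3.3,0.055,0.023,-0.023,-0.007,0,0,3.2,0.055,0,0,0,0,0,0,0.055,0,0,0,0,0,0,0.055,0,0,0,0,0,0,0.055]'

```text
time_s: 11.85
position: [0.6612, 0.0613, 0.1382]
ee_rot: [0.0, 0.992, 0.124, -0.001]
ft_force: [-0.1, -0.1, -4.8]
finger_gap: 0.0584
```

Run:
```python
from h import *
im,s=snap('w7')
held(im,s,62,.151)
```

```text
t 11.9 p [0.6612 0.061  0.1384] psi 14.21 tilt 0.09 F [-0.1  0.3 -4.5] gap 0.0587 q6 1.36 q1 0.04
62 xy [0.6608 0.0621] r 31.15 n 157 med 0.12 notch -10.0 conc 0.54
top z est 0.1467 die centre in tool (x,y) [-0.0002 -0.0008] TCP-top -0.0085 notch rel psi -24.2
```

View pics/w7.png

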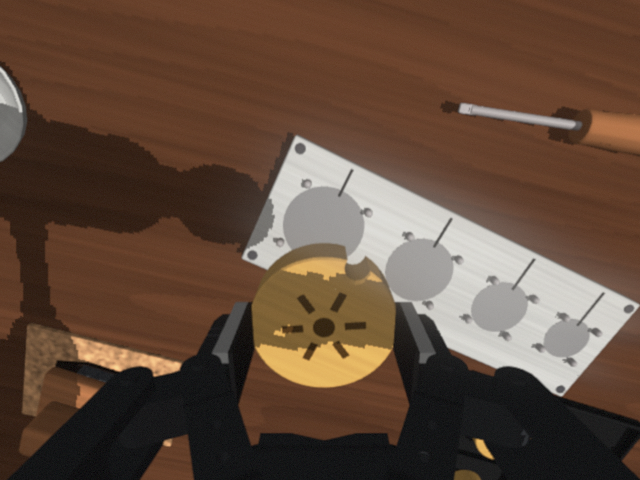

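Run:
```python
from h import *
c,s=load('w7'); im0=imaging.get_image('wrist')
for t in ['die_62','notch_62']:
  for x in place_of(im0,t)[:3]: print(t,np.round(x['point'],1),round(x['conf'],2),ray(im0,x['point'],.1483,s)[0].round(4))
im=dict(im0); im['color']=c
g=c[230:400,240:410]; cv2.imwrite('pics/w7c.png',cv2.resize(cv2.cvtColor(g,cv2.COLOR_RGB2BGR),None,fx=3.5,fy=3.5,interpolation=cv2.INTER_CUBIC))
f=lambda u,v:ray(im,(u,v),.1483,s)[0]
a=f(323.5,327.5); b=f(357,268); print(a,b,np.degrees(np.arctan2(b[1]-a[1],b[0]-a[0])),np.linalg.norm(b-a))
```

```text
die_62 [323.7 306.5] 0.66 [0.6705 0.064  0.1483]
die_62 [568.2 337.2] 0.49 [ 0.6815 -0.0385  0.1483]
notch_62 [358.3 265.5] 0.69 [0.6913 0.0553 0.1483]
[0.66093338 0.06164623 0.1483    ] [0.69012037 0.05551818 0.1483    ] -11.85748909419694 0.029823371004602167
```

View pics/w7c.png

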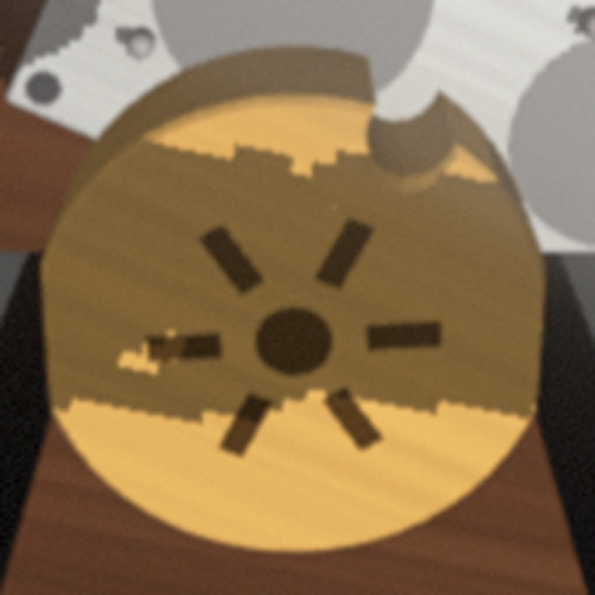

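```bash
cat >> h.py <<'E'
def fit_nest(im,s,d,angs,cx=None,cy=None,w=4):
    if cx is None: cx,cy=nest(d)
    g=cv2.cvtColor(im['color'],cv2.COLOR_RGB2GRAY)
    for it in range(2):
        pts=[]
        for a in np.radians(angs):
            rr=np.arange(d/2-w-1,d/2+w+1,.25)/1000
            X=cx+rr*np.cos(a);Y=cy+rr*np.sin(a); pr=samp(g,im,s,X,Y,.012)
            gr=np.convolve(pr,[1,1,1,1,0,-1,-1,-1,-1],'same')[4:-4]; k=gr.argmax()
            if gr[k]>50: pts.append((X[4+k],Y[4+k]))
        pts=np.array(pts); r0=d/2000-.0001
        f=lambda q:np.hypot(pts[:,0]-q[0],pts[:,1]-q[1])-r0
        r=least_squares(f,[cx,cy],loss='soft_l1',f_scale=3e-4); cx,cy=r.x
    xy=unb((cx,cy),s); print('nest',d,'seen',xy.round(4),'vs',nest(d).round(4),'n',len(pts),'med',(np.median(abs(r.fun))*1000).round(2)); return xy
E
python3 - <<'E'
from h import *
im=dict(imaging.get_image('wrist')); im['color'],s=load('w7')
fit_nest(im,s,62,np.r_[-50:120:2]); fit_nest(im,s,54,np.r_[0:360:2]); fit_nest(im,s,46,np.r_[0:360:2]); st()
E
```

```text
nest 62 seen [0.663  0.0629] vs [0.6628 0.0617] n 84 med 0.11
nest 54 seen [ 0.6463 -0.0195] vs [ 0.6461 -0.0206] n 163 med 0.13
nest 46 seen [ 0.6311 -0.0941] vs [ 0.6309 -0.0951] n 156 med 0.11
t 12.1 p [0.6615 0.0612 0.1392] psi 14.19 tilt 0.01 F [ 0.   0.6 -4.2] gap 0.0584 q6 1.36 q1 0.04
```

Request:
send_rows --motion '[0.0015,0,0.02,0,0,0,0.055,0,0,0.04,0,0,0,0.055,0,0,0.03,0,0,0,0.055,0,0,0.017,0,0,0,0.055,0,0,0,0,0,0,0.055]'

```text
time_s: 12.6
position: [0.6611, 0.062, 0.0285]
ee_rot: [-0.0, 0.992, 0.124, -0.003]
ft_force: [-0.8, -0.4, -4.8]
finger_gap: 0.0587
```

Request:
send_rows --motion '[0,0,0,0,0,0,0.055,0,0,0,0,0,0,0.055,0,0,0,0,0,0,0.055,0,0,0,0,0,0,0.055,0,0,0,0,0,0,0.055]'

```text
time_s: 13.1
position: [0.6636, 0.0625, 0.0332]
ee_rot: [0.0, 0.992, 0.124, 0.001]
ft_force: [1.1, 0.7, -5.9]
finger_gap: 0.0585
```

Run:
```python
from h import *
im,s=snap('w8'); st()
```

```text
t 13.15 p [0.6634 0.0625 0.0328] psi 14.25 tilt 0.04 F [-0.8  0.1 -4.1] gap 0.0585 q6 1.36 q1 0.04
t 13.15 p [0.6634 0.0625 0.0328] psi 14.25 tilt 0.04 F [-0.8  0.1 -4.1] gap 0.0585 q6 1.36 q1 0.04
```

View pics/w8.png

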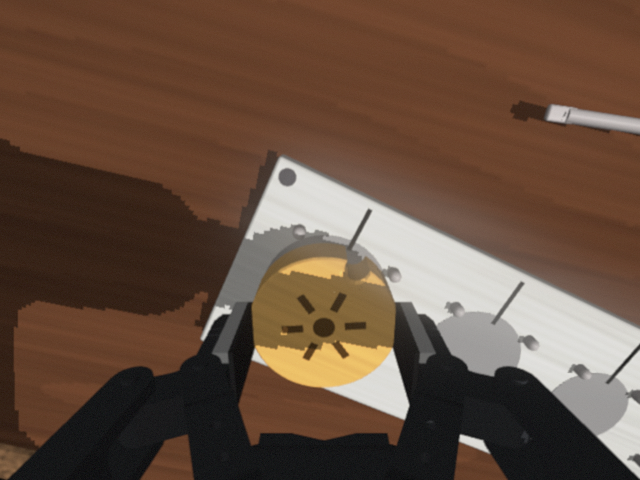

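Run:
```python
from h import *
im=dict(imaging.get_image('wrist')); im['color'],s=load('w8')
for w in(4,): fit_nest(im,s,62,np.r_[-30:80:2]); fit_nest(im,s,54,np.r_[-160:110:2]); fit_nest(im,s,46,np.r_[-100:160:2])
hub=ray(im,(323.7,327.3),.0328+.0095,s)[0]; print('hub',unb(hub[:2],s).round(4))
P=[(*nest(62),.012)]
a=np.radians(JIG[2]); ex=np.array([np.cos(a),np.sin(a),0]); ey=np.array([-np.sin(a),np.cos(a),0])
c=im['color'].copy(); n=np.array([*nest(62),.012])
for sx in(1,-1):
  for sy in (1,-1):
    q=n+(ex*sx+ey*sy)*.0352/np.sqrt(2); u=proj(im,q+[0,0,.007],s)[0]; cv2.circle(c,(int(round(u[0])),int(round(u[1]))),2,(255,0,0),-1)
for k in np.arange(0,.021,.002):
    u=proj(im,n+ex*(.031+k),s)[0]; cv2.circle(c,(int(round(u[0])),int(round(u[1]))),1,(0,0,255),-1)
g=c[200:400,220:450]; cv2.imwrite('pics/w8c.png',cv2.resize(cv2.cvtColor(g,cv2.COLOR_RGB2BGR),None,fx=3,fy=3,interpolation=cv2.INTER_CUBIC))
```

```text
nest 62 seen [0.6632 0.0629] vs [0.6628 0.0617] n 54 med 0.15
nest 54 seen [ 0.6462 -0.0197] vs [ 0.6461 -0.0206] n 77 med 0.13
nest 46 seen [ 0.6312 -0.0943] vs [ 0.6309 -0.0951] n 79 med 0.15
hub [0.6631 0.0631]
```

View pics/w8c.png

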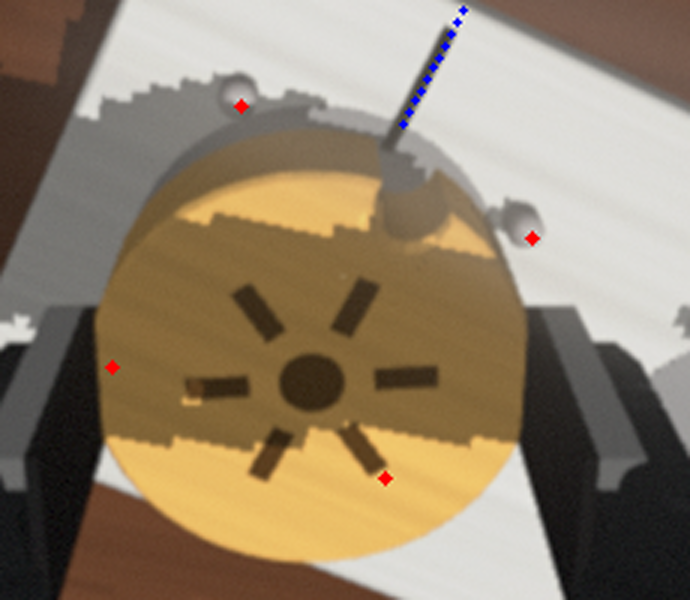

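Request:
send_rows --motion '[0,0,0.003,0,0,0,0.055,0,0,0.003,0,0,0,0.055,0,0,0.003,0,0,0,0.055,0,0,0.002,0,0,0,0.055,0,0,0,0,0,0,0.055]'

```text
time_s: 13.7
position: [0.663, 0.0625, 0.0208]
ee_rot: [-0.0, 0.992, 0.124, -0.0]
ft_force: [0.9, -0.1, -4.8]
finger_gap: 0.0587
```

Request:
send_rows --motion '[0,0,0.001,0,0,0,0.055,0,0,0.001,0,0,0,0.055,0,0,0,0,0,0,0.055,0,0,0,0,0,0,0.055,0,0,0,0,0,0,0.055]'

```text
time_s: 14.2
position: [0.6634, 0.0625, 0.0203]
ee_rot: [0.0, 0.992, 0.124, 0.0]
ft_force: [-5.2, 0.3, 3.6]
finger_gap: 0.0587
```

Request:
send_rows --motion '[0,0,-0.001,0,0,0,0.06,0,0,0,0,0,0,0.066,0,0,0,0,0,0,0.072,0,0,0,0,0,0,0.074,0,0,0,0,0,0,0.074]'

```text
time_s: 14.7
position: [0.6634, 0.0625, 0.0205]
ee_rot: [0.0, 0.992, 0.124, 0.0]
ft_force: [0.1, -0.0, 0.7]
finger_gap: 0.0741
```

Request:
send_rows --motion '[0,0,-0.01,0,0,0,0.074,0,0,-0.02,0,0,0,0.074,0,0,-0.04,0,0,0,0.08,0,0,-0.04,0,0,0,0.08,0,0,0,0,0,0,0.08]'

```text
time_s: 15.2
position: [0.6664, 0.0626, 0.14]
ee_rot: [0.001, 0.992, 0.124, 0.007]
ft_force: [0.4, -0.7, 0.7]
finger_gap: 0.0801
```

Run:
```python
from h import *
im,s=snap('w9'); st()
fit_die(im,s,.663,.0625,62,.030); fit_nest(im,s,54,np.r_[0:360:2]); fit_nest(im,s,46,np.r_[0:360:2])
```

```text
t 15.25 p [0.6654 0.0626 0.1365] psi 14.25 tilt 0.54 F [-0.2 -1.4  0.2] gap 0.08 q6 1.36 q1 0.04
t 15.25 p [0.6654 0.0626 0.1365] psi 14.25 tilt 0.54 F [-0.2 -1.4  0.2] gap 0.08 q6 1.36 q1 0.04
62 xy [0.6639 0.0634] r 30.79 n 174 med 0.05 notch 23.3 conc 0.71
nest 54 seen [ 0.6463 -0.0196] vs [ 0.6461 -0.0206] n 170 med 0.12
nest 46 seen [ 0.6311 -0.0941] vs [ 0.6309 -0.0951] n 155 med 0.11
```

View pics/w9.png

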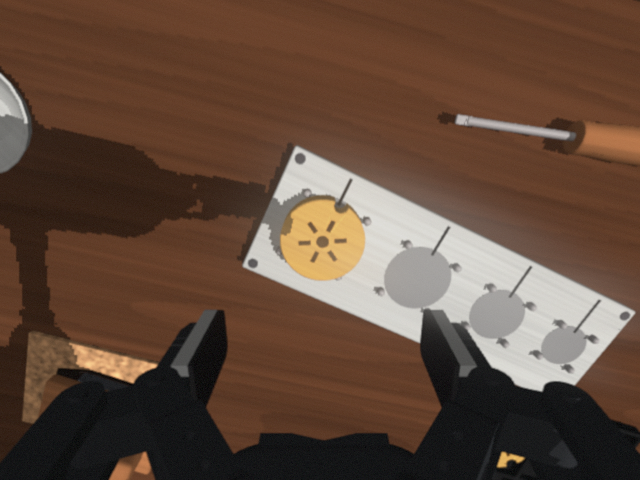

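```bash
sed -i 's/^JIG=.*/JIG=(.6414,-.0436,-11.5)/' h.py
python3 - <<'E'
from h import *
im=dict(imaging.get_image('wrist')); im['color'],s=load('w9')
g=im['color'][170:300,250:400]; cv2.imwrite('pics/w9c.png',cv2.resize(cv2.cvtColor(g,cv2.COLOR_RGB2BGR),None,fx=4,fy=4,interpolation=cv2.INTER_CUBIC))
a=ray(im,(322.3,241.3),.03,s)[0]
for p in [(341,206.5),(342,205),(340,207)]:
    b=ray(im,p,.03,s)[0]; print(p,np.degrees(np.arctan2(b[1]-a[1],b[0]-a[0])),np.linalg.norm(b-a))
E
```

```text
(341, 206.5) -12.881301710938658 0.028972016014874705
(342, 205) -13.111264963265596 0.030243871926116425
(340, 207) -11.954310910583681 0.028338031425958594
```

View pics/w9c.png

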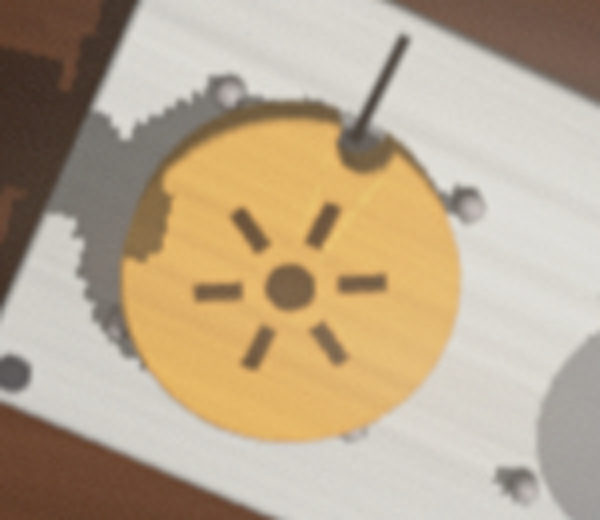

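Run:
```python
from h import *
plan([(.5119,-.1467,.18,38.5,.068,.042)],start=(.6634,.0625,.139,14.25))
```

```text
[[-0.028,0.024,-0.006,0,0,-3.5,0.068,
-0.03,0.021,-0.006,0,0,-3.4,0.068,
-0.031,0.021,-0.006,0,0,-3.5,0.068,
-0.032,0.018,-0.005,0,0,-3.5,0.068,
-0.033,0.016,-0.006,0,0,-3.4,0.068]]
[[-0.034,0.014,-0.006,0,0,-3.5,0.068,
-0.0352,0.012,-0.006,0,0,-3.4,0.068,
0,0,0,0,0,0,0.068,
0,0,0,0,0,0,0.068,
0,0,0,0,0,0,0.068]]
end cmd [ 0.512  -0.1467  0.18  ] 38.45
```

Request:
send_rows --motion '[-0.028,0.024,-0.006,0,0,-3.5,0.07,-0.03,0.021,-0.006,0,0,-3.4,0.068,-0.031,0.021,-0.006,0,0,-3.5,0.068,-0.032,0.018,-0.005,0,0,-3.5,0.068,-0.033,0.016,-0.006,0,0,-3.4,0.068]'

```text
time_s: 15.8
position: [0.5536, -0.0878, 0.1576]
ee_rot: [-0.001, 0.962, 0.273, -0.001]
ft_force: [0.0, -0.3, 0.2]
finger_gap: 0.0678
```

Request:
send_rows --motion '[-0.034,0.014,-0.006,0,0,-3.5,0.068,-0.035,0.012,-0.006,0,0,-3.4,0.068,0,0,0,0,0,0,0.068,0,0,0,0,0,0,0.068,0,0,0,0,0,0,0.068]'

```text
time_s: 16.3
position: [0.512, -0.1459, 0.1701]
ee_rot: [-0.001, 0.944, 0.329, -0.001]
ft_force: [-0.3, 0.1, -0.2]
finger_gap: 0.0679
```

Run:
```python
from h import *
im,s=snap('w10')
fit_die(im,s,.5118,-.1465,54,.022); fit_die(im,s,.429,-.1425,38,.022)
for t in ['notch_54','die_54']:
  for x in place_of(im,t)[:4]: print(t,np.round(x['point'],1),round(x['conf'],2),ray(im,x['point'],.022,s)[0].round(4))
```

```text
t 16.35 p [ 0.5121 -0.1457  0.1703] psi 38.49 tilt 0.1 F [-0.4 -0.2 -0.3] gap 0.0679 q6 0.56 q1 -0.34
54 xy [ 0.5121 -0.146 ] r 27.01 n 169 med 0.01 notch -142.2 conc 0.99
38 xy [ 0.4293 -0.1421] r 19.14 n 180 med 0.14 notch -86.8 conc 0.99
notch_54 [283.3 305. ] 0.98 [ 0.4287 -0.1657  0.022 ]
notch_54 [325.8 252.4] 0.69 [ 0.4912 -0.1641  0.022 ]
die_54 [323.8 214.4] 0.63 [ 0.5161 -0.1423  0.022 ]
die_54 [266.3 281.5] 0.58 [ 0.438  -0.1405  0.022 ]
die_54 [580.  350.3] 0.57 [ 0.5614 -0.4088  0.022 ]
```

View pics/w10.png

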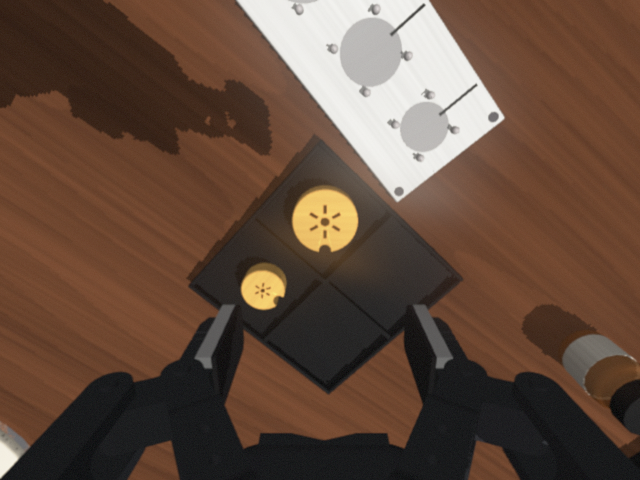

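Request:
send_rows --motion '[0,0,0.03,0,0,0,0.068,0,0,0.045,0,0,0,0.068,0,0,0.045,0,0,0,0.068,0,0,0.025,0,0,0,0.068,0,0,0.01,0,0,0,0.068]'

```text
time_s: 16.95
position: [0.51, -0.1451, 0.0122]
ee_rot: [-0.002, 0.944, 0.33, -0.003]
ft_force: [-0.4, 0.4, 0.7]
finger_gap: 0.0682
```

Request:
send_rows --motion '[0,0,0.003,0,0,0,0.068,0,0,0.002,0,0,0,0.068,0,0,0,0,0,0,0.055,0,0,0,0,0,0,0.045,0,0,0,0,0,0,0.045]'

```text
time_s: 17.45
position: [0.5133, -0.1469, 0.0139]
ee_rot: [0.001, 0.944, 0.329, 0.002]
ft_force: [-0.9, 1.4, 6.8]
finger_gap: 0.0505
```

Request:
send_rows --motion '[0,0,0,0,0,0,0.045,0,0,-0.002,0,0,0,0.045,0,0,-0.004,0,0,0,0.045,0,0,-0.008,0,0,0,0.045,0,0,-0.01,0,0,0,0.045]'

```text
time_s: 17.95
position: [0.5115, -0.1465, 0.0352]
ee_rot: [-0.0, 0.944, 0.329, -0.001]
ft_force: [0.4, -0.0, -3.6]
finger_gap: 0.0505
```

Run:
```python
from h import *
n=nest(54); print(n)
plan([(.515,-.142,.06,42,.045,.03),(n[0]-.0004,n[1],.11,169.2,.045,.035)])
```

```text
[ 0.64618483 -0.02008181]
[[0.0056,-0.0014,-0.0248,0,0,-3.6,0.045,
0.012,0,-0.003,0,0,-8.5,0.045,
0.012,0.001,-0.004,0,0,-8.5,0.045,
0.011,0.004,-0.003,0,0,-8.4,0.045,
0.011,0.005,-0.003,0,0,-8.5,0.045]]
[[0.01,0.006,-0.004,0,0,-8.5,0.045,
0.009,0.008,-0.003,0,0,-8.5,0.045,
0.008,0.009,-0.003,0,0,-8.4,0.045,
0.006,0.01,-0.004,0,0,-8.5,0.045,
0.005,0.011,-0.003,0,0,-8.5,0.045]]
[[0.003,0.012,-0.003,0,0,-8.5,0.045,
0.001,0.011,-0.004,0,0,-8.4,0.045,
-0.001,0.012,-0.003,0,0,-8.5,0.045,
-0.002,0.012,-0.003,0,0,-8.5,0.045,
-0.004,0.011,-0.004,0,0,-8.5,0.045]]
[[-0.0054,0.0109,-0.0031,0,0,-8.5,0.045,
0,0,0,0,0,0,0.045,
0,0,0,0,0,0,0.045,
0,0,0,0,0,0,0.045,
0,0,0,0,0,0,0.045]]
end cmd [ 0.6458 -0.0201  0.11  ] 169.25
```

Request:
send_rows --motion '[0.006,-0.001,-0.025,0,0,-3.6,0.045,0.012,0,-0.003,0,0,-8.5,0.045,0.012,0.001,-0.004,0,0,-8.5,0.045,0.011,0.004,-0.003,0,0,-8.4,0.045,0.011,0.005,-0.003,0,0,-8.5,0.045]'

```text
time_s: 18.45
position: [0.5518, -0.1097, 0.0743]
ee_rot: [0.0, 0.786, 0.618, 0.0]
ft_force: [0.1, 0.6, -3.5]
finger_gap: 0.0506
```

Request:
send_rows --motion '[0.01,0.006,-0.004,0,0,-8.5,0.045,0.009,0.008,-0.003,0,0,-8.5,0.045,0.008,0.009,-0.003,0,0,-8.4,0.045,0.006,0.01,-0.004,0,0,-8.5,0.045,0.005,0.011,-0.003,0,0,-8.5,0.045]'

```text
time_s: 18.95
position: [0.5947, -0.0685, 0.0913]
ee_rot: [0.0, 0.51, 0.86, 0.0]
ft_force: [-0.0, 0.4, -3.7]
finger_gap: 0.0505
```

Request:
send_rows --motion '[0.003,0.012,-0.003,0,0,-8.5,0.045,0.001,0.011,-0.004,0,0,-8.4,0.045,-0.001,0.012,-0.003,0,0,-8.5,0.045,-0.002,0.012,-0.003,0,0,-8.5,0.045,-0.004,0.011,-0.004,0,0,-8.5,0.045]'

```text
time_s: 19.45
position: [0.6384, -0.0284, 0.1079]
ee_rot: [-0.0, 0.164, 0.986, -0.0]
ft_force: [0.5, 0.4, -3.5]
finger_gap: 0.0504
```

Request:
send_rows --motion '[-0.0055,0.011,0.01,0,0,-8.5,0.045,0,0,0.02,0,0,0,0.045,0,0,0,0,0,0,0.045,0,0,0,0,0,0,0.045,0,0,0,0,0,0,0.045]'

```text
time_s: 19.95
position: [0.6473, -0.0205, 0.0787]
ee_rot: [0.001, 0.094, 0.996, -0.0]
ft_force: [1.0, 0.3, -3.5]
finger_gap: 0.0504
```

Run:
```python
from h import *
im,s=snap('w11')
for t in ['notch_54','die_54']:
  for x in place_of(im,t)[:4]: print(t,np.round(x['point'],1),round(x['conf'],2))
fit_nest(im,s,54,np.r_[0:360:3]);fit_nest(im,s,46,np.r_[0:360:3]);fit_nest(im,s,38,np.r_[0:360:3])
```

```text
t 20.0 p [ 0.6474 -0.0205  0.0789] psi 169.21 tilt 0.12 F [ 0.5 -0.2 -3.2] gap 0.0506 q6 -1.47 q1 -0.08
notch_54 [464.1 317.1] 0.93
notch_54 [321.5 379.4] 0.68
die_54 [462.1 259.3] 0.92
die_54 [321.6 304.3] 0.79
die_54 [ 94.4 280.7] 0.35
nest 54 seen [ 0.646  -0.0205] vs [ 0.6462 -0.0201] n 75 med 0.11
nest 46 seen [ 0.6307 -0.0951] vs [ 0.631  -0.0946] n 112 med 0.11
nest 38 seen [ 0.6171 -0.1619] vs [ 0.6175 -0.1612] n 111 med 0.11
```

View pics/w11.png

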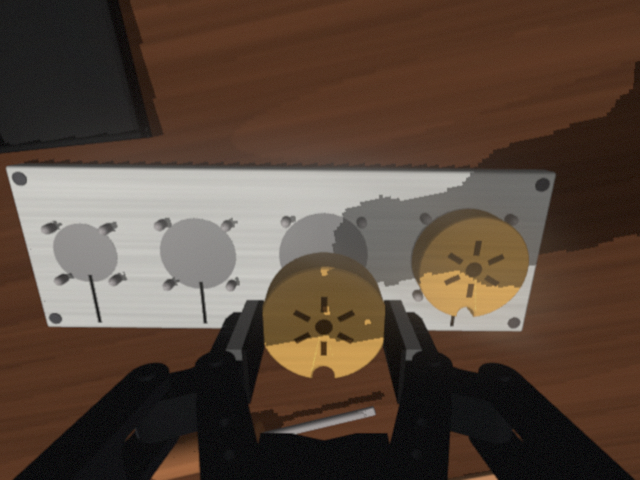

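```bash
cat >> h.py <<'E'
def rel(im,s,d,hub,notch,ztop,nxy):
    h=ray(im,hub,ztop,s)[0]; n=ray(im,notch,ztop,s)[0]; hh=unb(h[:2],s); q=s['ee_rot']; Rt=R.from_quat([q[1],q[2],q[3],q[0]])
    print('hub',hh.round(4),'hub in tool',Rt.inv().apply(np.array([*hh,ztop])-s['position'])[:2].round(4),'notch yaw',np.degrees(np.arctan2(n[1]-h[1],n[0]-h[0])).round(1),'dist',np.linalg.norm(n-h).round(4))
    dw=np.array(nxy)-hh; print('move world',dw.round(4),'tool',Rt.inv().apply([*dw,0])[:2].round(4))
E
python3 - <<'E'
from h import *
im=dict(imaging.get_image('wrist')); im['color'],s=load('w11')
g=im['color'][240:400,240:400]; cv2.imwrite('pics/w11c.png',cv2.resize(cv2.cvtColor(g,cv2.COLOR_RGB2BGR),None,fx=3.5,fy=3.5,interpolation=cv2.INTER_CUBIC))
for p in [(322,374),(321.5,379.4)]: rel(im,s,54,(324,327),p,.087,(.6460,-.0205))
E
```

```text
hub [ 0.6485 -0.0205] hub in tool [-0.0012  0.0002] notch yaw -12.9 dist 0.0239
move world [-0.0025 -0.    ] tool [ 0.0025 -0.0005]
hub [ 0.6485 -0.0205] hub in tool [-0.0012  0.0002] notch yaw -13.2 dist 0.0268
move world [-0.0025 -0.    ] tool [ 0.0025 -0.0005]
```

View pics/w11c.png

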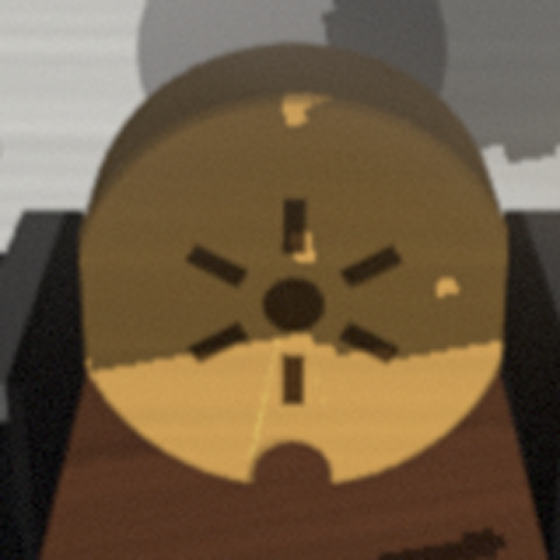

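Request:
send_rows --motion '[0.002,-0.0003,0.015,0,0,0,0.045,0,0,0.015,0,0,0,0.045,0,0,0.01,0,0,0,0.045,0,0,0.005,0,0,0,0.045,0,0,0,0,0,0,0.045]'

```text
time_s: 20.65
position: [0.6439, -0.02, 0.0302]
ee_rot: [-0.002, 0.094, 0.996, -0.0]
ft_force: [0.9, 0.4, -2.5]
finger_gap: 0.0505
```

Request:
send_rows --motion '[0,0,0,0,0,0,0.045,0,0,0,0,0,0,0.045,0,0,0,0,0,0,0.045,0,0,0,0,0,0,0.045,0,0,0,0,0,0,0.045]'

```text
time_s: 21.15
position: [0.645, -0.0201, 0.0326]
ee_rot: [0.0, 0.094, 0.996, 0.0]
ft_force: [-0.1, -1.0, -4.1]
finger_gap: 0.0502
```

Run:
```python
from h import *
im,s=snap('w12')
n=fit_nest(im,s,54,np.r_[100:270:3]);fit_nest(im,s,46,np.r_[0:360:3]);fit_nest(im,s,38,np.r_[0:360:3])
rel(im,s,54,(323.7,327.1),(323.4,376.6),s['position'][2]+.0081,n)
c=im['color'].copy()
g=c[200:400,200:440]; cv2.imwrite('pics/w12c.png',cv2.resize(cv2.cvtColor(g,cv2.COLOR_RGB2BGR),None,fx=3,fy=3,interpolation=cv2.INTER_CUBIC))
```

```text
t 21.2 p [ 0.645  -0.0201  0.0325] psi 169.25 tilt 0.02 F [-0.8 -0.2 -3.6] gap 0.051 q6 -1.47 q1 -0.08
nest 54 seen [ 0.6458 -0.0205] vs [ 0.6462 -0.0201] n 54 med 0.5
nest 46 seen [ 0.6308 -0.0952] vs [ 0.631  -0.0946] n 111 med 0.1
nest 38 seen [ 0.6171 -0.1619] vs [ 0.6175 -0.1612] n 84 med 0.12
hub [ 0.6463 -0.0203] hub in tool [-0.0014  0.0001] notch yaw -11.1 dist 0.0252
move world [-0.0005 -0.0002] tool [ 0.0005 -0.0003]
```

View pics/w12c.png

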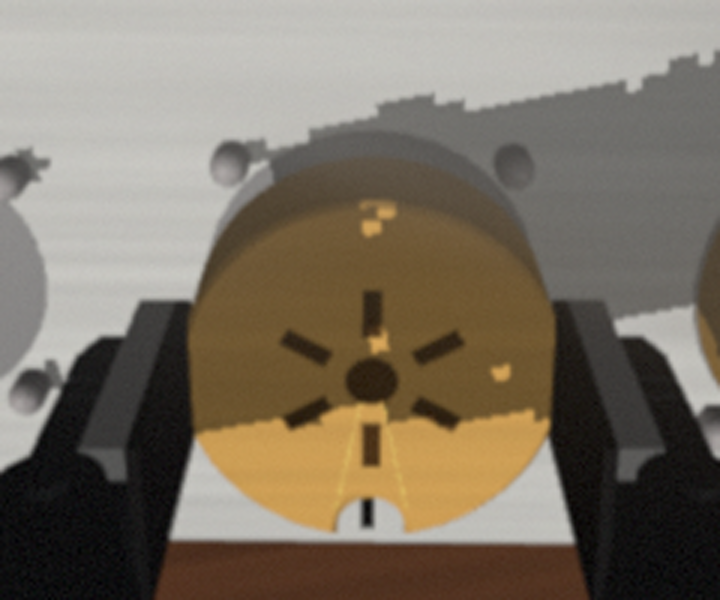

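Request:
send_rows --motion '[0.0004,-0.0004,0.003,0,0,0,0.045,0,0,0.003,0,0,0,0.045,0,0,0.003,0,0,0,0.045,0,0,0.002,0,0,0,0.045,0,0,0.001,0,0,0,0.045]'

```text
time_s: 21.7
position: [0.6444, -0.0205, 0.022]
ee_rot: [0.0, 0.094, 0.996, -0.0]
ft_force: [-6.8, -0.0, 9.2]
finger_gap: 0.0503
```

Request:
send_rows --motion '[0,0,0,0,0,0,0.045,0,0,0,0,0,0,0.045,0,0,0,0,0,0,0.045,0,0,0,0,0,0,0.052,0,0,0,0,0,0,0.058]'

```text
time_s: 22.2
position: [0.6449, -0.0205, 0.0208]
ee_rot: [0.001, 0.094, 0.996, 0.0]
ft_force: [0.7, -0.4, -0.4]
finger_gap: 0.058
```

Request:
send_rows --motion '[0,0,0,0,0,0,0.064,0,0,-0.004,0,0,0,0.065,0,0,-0.015,0,0,0,0.065,0,0,-0.04,0,0,0,0.065,0,0,-0.045,0,0,0,0.06]'

```text
time_s: 22.7
position: [0.6435, -0.0203, 0.1246]
ee_rot: [-0.002, 0.094, 0.996, 0.0]
ft_force: [1.0, 0.7, 1.1]
finger_gap: 0.0602
```

Request:
send_rows --motion '[0,0,-0.01,0,0,0,0.055,0,0,0,0,0,0,0.055,0,0,0,0,0,0,0.055,0,0,0,0,0,0,0.055,0,0,0,0,0,0,0.055]'

```text
time_s: 23.2
position: [0.6435, -0.0203, 0.1319]
ee_rot: [-0.002, 0.094, 0.996, -0.0]
ft_force: [0.9, -0.2, 0.4]
finger_gap: 0.055
```

Run:
```python
from h import *
im,s=snap('w13')
fit_nest(im,s,46,np.r_[0:360:3]);fit_nest(im,s,38,np.r_[0:360:3])
fit_die(im,s,.646,-.0203,54,.03);fit_die(im,s,.6635,.0625,62,.03)
```

```text
t 23.25 p [ 0.6436 -0.0204  0.1323] psi 169.25 tilt 0.18 F [1.  0.3 0.1] gap 0.0554 q6 -1.47 q1 -0.08
nest 46 seen [ 0.6308 -0.0951] vs [ 0.631  -0.0946] n 113 med 0.12
nest 38 seen [ 0.617  -0.1617] vs [ 0.6175 -0.1612] n 109 med 0.12
54 xy [ 0.6456 -0.0208] r 26.72 n 168 med 0.05 notch -11.2 conc 0.99
62 xy [0.6627 0.0622] r 30.87 n 132 med 0.13 notch 177.8 conc 0.22
```

View pics/w13.png

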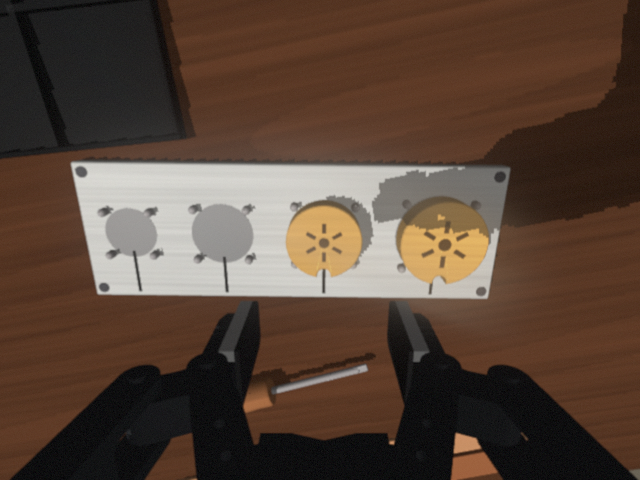

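Run:
```python
from h import *
im=dict(imaging.get_image('wrist')); im['color'],s=load('w13')
g=im['color'][180:310,380:510]; cv2.imwrite('pics/w13c.png',cv2.resize(cv2.cvtColor(g,cv2.COLOR_RGB2BGR),None,fx=4.5,fy=4.5,interpolation=cv2.INTER_CUBIC))
for t in ['notch_62','mark_62']:
  for x in place_of(im,t)[:4] if False else []: pass
rel(im,s,62,(445,243.5),(437.5,279),.03,nest(62))
plan([(.429,-.1425,.18,94,.054,.045)])
```

```text
hub [0.6625 0.0631] hub in tool [-0.0035  0.0855] notch yaw -16.2 dist 0.0275
move world [ 0.0004 -0.0008] tool [-0.0006 -0.0007]
[[0.021,-0.018,-0.005,0,0,8.4,0.054,
0.018,-0.02,-0.005,0,0,8.3,0.054,
0.015,-0.023,-0.006,0,0,8.4,0.054,
0.011,-0.025,-0.005,0,0,8.3,0.054,
0.008,-0.027,-0.005,0,0,8.4,0.054]]
[[0.004,-0.027,-0.005,0,0,8.4,0.054,
-0.001,-0.027,-0.005,0,0,8.3,0.054,
-0.004,-0.028,-0.006,0,0,8.4,0.054,
-0.008,-0.0259,-0.0048,0,0,8.3,0.054,
0,0,0,0,0,0,0.054]]
end cmd [ 0.429  -0.1425  0.18  ] 94.05
```

View pics/w13c.png

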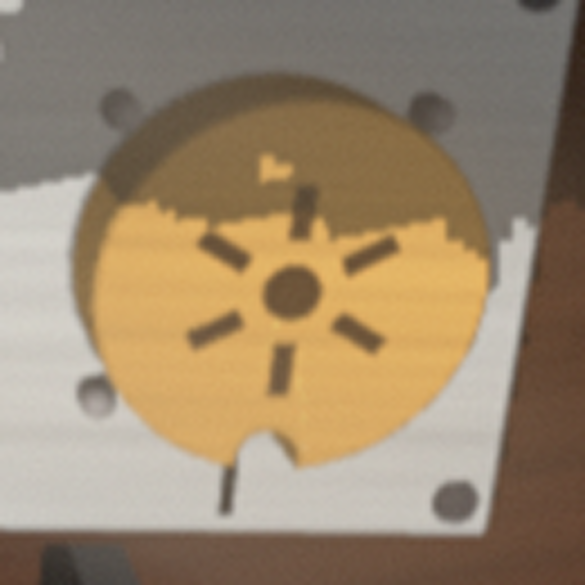

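Run:
```python
from h import *
im=dict(imaging.get_image('wrist')); im['color'],s=load('w13')
rel(im,s,62,(444.9,245.1),(439.0,282.5),.03,nest(62))
im['color'],s=load('w9'); rel(im,s,62,(322.5,241.75),(341.2,207),.03,nest(62))
```

```text
hub [0.6637 0.0629] hub in tool [-0.0047  0.0856] notch yaw -13.3 dist 0.029
move world [-0.0008 -0.0007] tool [ 0.0006 -0.0008]
hub [0.663  0.0621] hub in tool [-0.0049 -0.0007] notch yaw -12.9 dist 0.029
move world [-0.0001  0.0001] tool [-0.     -0.0001]
```

Request:
send_rows --motion '[0.021,-0.018,-0.005,0,0,8.4,0.054,0.018,-0.02,-0.005,0,0,8.3,0.054,0.015,-0.023,-0.006,0,0,8.4,0.054,0.011,-0.025,-0.005,0,0,8.3,0.054,0.008,-0.027,-0.005,0,0,8.4,0.054]'

```text
time_s: 23.85
position: [0.5238, -0.0887, 0.1602]
ee_rot: [-0.0, 0.445, 0.895, -0.0]
ft_force: [-0.4, -1.2, 0.1]
finger_gap: 0.0538
```

Request:
send_rows --motion '[0.004,-0.027,-0.005,0,0,8.4,0.054,-0.001,-0.027,-0.005,0,0,8.3,0.054,-0.004,-0.028,-0.006,0,0,8.4,0.054,-0.008,-0.026,-0.005,0,0,8.3,0.054,0,0,0,0,0,0,0.054]'

```text
time_s: 24.35
position: [0.428, -0.1439, 0.1825]
ee_rot: [0.001, 0.684, 0.73, -0.0]
ft_force: [0.7, 0.7, 0.4]
finger_gap: 0.054
```

Request:
send_rows --motion '[0,0,0,0,0,0,0.054,0,0,0,0,0,0,0.054,0,0,0,0,0,0,0.054,0,0,0,0,0,0,0.054,0,0,0,0,0,0,0.054]'

```text
time_s: 24.85
position: [0.4296, -0.1422, 0.1809]
ee_rot: [-0.0, 0.681, 0.732, -0.0]
ft_force: [-0.1, 0.3, -0.0]
finger_gap: 0.0544
```

Run:
```python
from h import *
im,s=snap('w14')
fit_die(im,s,.429,-.1425,38,.022)
```

```text
t 24.9 p [ 0.4296 -0.1423  0.181 ] psi 94.1 tilt 0.03 F [0.3 0.5 0.6] gap 0.054 q6 -0.47 q1 -0.4
38 xy [ 0.4288 -0.1425] r 19.1 n 166 med 0.1 notch -89.4 conc 0.99
```

View pics/w14.png

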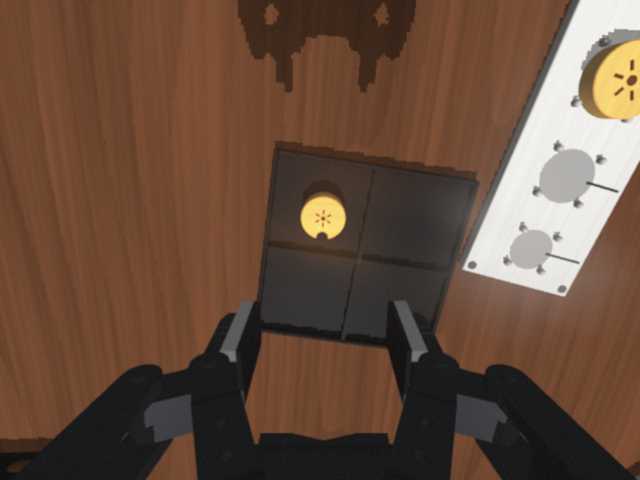

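Request:
send_rows --motion '[0,-0.0008,0.03,0,0,0,0.054,0,0,0.045,0,0,0,0.054,0,0,0.045,0,0,0,0.054,0,0,0.03,0,0,0,0.054,0,0,0.014,0,0,0,0.054]'

```text
time_s: 25.4
position: [0.4267, -0.1417, 0.0137]
ee_rot: [-0.003, 0.682, 0.732, -0.001]
ft_force: [-0.2, 0.4, 0.6]
finger_gap: 0.054
```

Request:
send_rows --motion '[0,0,0.004,0,0,0,0.054,0,0,0.003,0,0,0,0.054,0,0,0,0,0,0,0.054,0,0,0,0,0,0,0.04,0,0,0,0,0,0,0.03]'

```text
time_s: 25.9
position: [0.4297, -0.1431, 0.0124]
ee_rot: [0.002, 0.682, 0.732, 0.001]
ft_force: [-1.1, 0.3, 5.7]
finger_gap: 0.035
```

Request:
send_rows --motion '[0,0,0,0,0,0,0.03,0,0,0,0,0,0,0.03,0,0,-0.003,0,0,0,0.03,0,0,-0.01,0,0,0,0.03,0,0,-0.02,0,0,0,0.03]'

```text
time_s: 26.4
position: [0.4274, -0.1421, 0.0424]
ee_rot: [-0.002, 0.682, 0.732, -0.001]
ft_force: [1.1, -0.6, -1.2]
finger_gap: 0.0349
```

Run:
```python
from h import *
st(); n=nest(38); print(n)
plan([(.435,-.140,.06,98,.03,.03),(n[0],n[1],.085,169,.03,.038)])
```

```text
t 26.4 p [ 0.4274 -0.1421  0.0424] psi 94.05 tilt 0.21 F [ 1.1 -0.6 -1.2] gap 0.0349 q6 -0.47 q1 -0.4
[ 0.61747585 -0.16119096]
[[0.0016,0.0077,-0.0176,-0.2,-0.1,-4,0.03,
-0.005,0.02,-0.003,0,0,-7.9,0.03,
-0.008,0.019,-0.003,0,0,-7.9,0.03,
-0.01,0.017,-0.002,0,0,-7.9,0.03,
-0.013,0.016,-0.003,0,0,-7.8,0.03]]
[[-0.015,0.014,-0.003,0,0,-7.9,0.03,
-0.016,0.012,-0.003,0,0,-7.9,0.03,
-0.018,0.01,-0.002,0,0,-7.9,0.03,
-0.019,0.007,-0.003,0,0,-7.9,0.03,
-0.0204,0.0041,-0.003,0,0,-7.9,0.03]]
end cmd [ 0.6175 -0.1612  0.085 ] 169.05
```

Request:
send_rows --motion '[0.002,0.006,-0.018,0,0,-4,0.03,-0.005,0.02,-0.003,0,0,-7.9,0.03,-0.008,0.019,-0.003,0,0,-7.9,0.03,-0.01,0.017,-0.002,0,0,-7.9,0.03,-0.013,0.016,-0.003,0,0,-7.8,0.03]'

```text
time_s: 26.9
position: [0.5161, -0.1497, 0.0728]
ee_rot: [-0.0, 0.424, 0.906, -0.0]
ft_force: [0.1, 0.1, -2.0]
finger_gap: 0.0348
```

Request:
send_rows --motion '[-0.015,0.014,-0.003,0,0,-7.9,0.03,-0.016,0.012,-0.003,0,0,-7.9,0.03,-0.018,0.01,-0.002,0,0,-7.9,0.03,-0.019,0.007,-0.003,0,0,-7.9,0.03,-0.02,0.004,-0.003,0,0,-7.9,0.03]'

```text
time_s: 27.4
position: [0.6172, -0.1613, 0.0866]
ee_rot: [-0.0, 0.093, 0.996, 0.0]
ft_force: [-0.3, -0.8, -1.3]
finger_gap: 0.0351
```

Request:
send_rows --motion '[0,0,0,0,0,0,0.03,0,0,0,0,0,0,0.03,0,0,0,0,0,0,0.03,0,0,0,0,0,0,0.03,0,0,0,0,0,0,0.03]'

```text
time_s: 27.9
position: [0.616, -0.1613, 0.0864]
ee_rot: [-0.0, 0.096, 0.995, -0.0]
ft_force: [-0.3, 0.1, -2.1]
finger_gap: 0.035
```

Run:
```python
from h import *
im,s=snap('w15')
fit_nest(im,s,46,np.r_[0:360:3]);fit_nest(im,s,38,np.r_[0:360:3])
g=im['color'][190:390,230:430]; cv2.imwrite('pics/w15c.png',cv2.resize(cv2.cvtColor(g,cv2.COLOR_RGB2BGR),None,fx=3,fy=3,interpolation=cv2.INTER_CUBIC))
```

```text
t 27.95 p [ 0.6161 -0.1613  0.0865] psi 169.01 tilt 0.01 F [-0.2 -0.2 -1.5] gap 0.035 q6 -1.69 q1 -0.31
nest 46 seen [ 0.631  -0.0949] vs [ 0.631  -0.0946] n 94 med 0.11
nest 38 seen [ 0.6174 -0.1616] vs [ 0.6175 -0.1612] n 85 med 0.11
```

View pics/w15c.png

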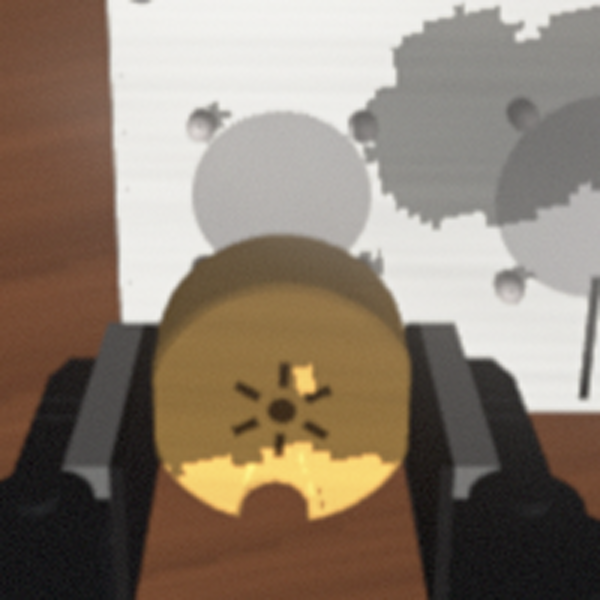

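Run:
```python
from h import *
im=dict(imaging.get_image('wrist')); im['color'],s=load('w15')
rel(im,s,38,(323.7,327.),(321.3,361),s['position'][2]+.0094,(.6173,-.1615))
```

```text
hub [ 0.6165 -0.1613] hub in tool [-0.0005  0.0001] notch yaw -14.6 dist 0.0169
move world [ 0.0008 -0.0002] tool [-0.0008 -0.    ]
```

Request:
send_rows --motion '[-0.0008,0,0.015,0,0,-3,0.03,0,0,0.02,0,0,0,0.03,0,0,0.012,0,0,0,0.03,0,0,0.006,0,0,0,0.03,0,0,0.002,0,0,0,0.03]'

```text
time_s: 28.5
position: [0.6169, -0.1614, 0.0305]
ee_rot: [-0.001, 0.069, 0.998, 0.0]
ft_force: [-0.5, 0.5, -1.0]
finger_gap: 0.035
```

Request:
send_rows --motion '[0,0,0,0,0,0,0.03,0,0,0,0,0,0,0.03,0,0,0,0,0,0,0.03,0,0,0,0,0,0,0.03,0,0,0,0,0,0,0.03]'

```text
time_s: 29.0
position: [0.6175, -0.1616, 0.0317]
ee_rot: [0.0, 0.069, 0.998, -0.0]
ft_force: [-0.4, 0.4, -1.9]
finger_gap: 0.035
```

Run:
```python
from h import *
im,s=snap('w16')
fit_nest(im,s,46,np.r_[0:360:3]);n=fit_nest(im,s,38,np.r_[90:270:3])
g=im['color'][190:390,230:430]; cv2.imwrite('pics/w16c.png',cv2.resize(cv2.cvtColor(g,cv2.COLOR_RGB2BGR),None,fx=3,fy=3,interpolation=cv2.INTER_CUBIC))
rel(im,s,38,(323.7,327.),(321.3,361),s['position'][2]+.0094,n)
```

```text
t 29.05 p [ 0.6174 -0.1615  0.0316] psi 172.05 tilt 0.02 F [-0.2  0.2 -1.7] gap 0.035 q6 -1.74 q1 -0.31
nest 46 seen [ 0.6312 -0.0949] vs [ 0.631  -0.0946] n 81 med 0.13
nest 38 seen [ 0.6176 -0.1614] vs [ 0.6175 -0.1612] n 56 med 0.32
hub [ 0.618  -0.1616] hub in tool [-0.0005  0.0001] notch yaw -11.5 dist 0.0169
move world [-0.0004  0.0002] tool [0.0004 0.0001]
```

View pics/w16c.png

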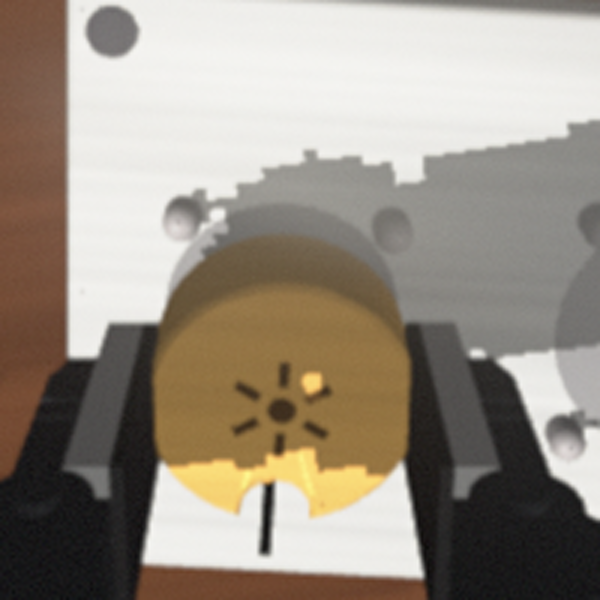

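Request:
send_rows --motion '[0.0003,0,0.003,0,0,0,0.03,0,0,0.003,0,0,0,0.03,0,0,0.003,0,0,0,0.03,0,0,0.002,0,0,0,0.03,0,0,0.001,0,0,0,0.03]'

```text
time_s: 29.55
position: [0.6169, -0.1614, 0.0205]
ee_rot: [-0.0, 0.069, 0.998, 0.0]
ft_force: [-4.6, 0.1, 8.4]
finger_gap: 0.035
```

Request:
send_rows --motion '[0,0,0,0,0,0,0.03,0,0,0,0,0,0,0.03,0,0,0,0,0,0,0.03,0,0,0,0,0,0,0.036,0,0,0,0,0,0,0.042]'

```text
time_s: 30.05
position: [0.6173, -0.1615, 0.0195]
ee_rot: [0.0, 0.069, 0.998, -0.0]
ft_force: [-0.2, 1.3, -0.2]
finger_gap: 0.042
```

Request:
send_rows --motion '[0,0,0,0,0,0,0.05,0,0,-0.004,0,0,0,0.052,0,0,-0.015,0,0,0,0.052,0,0,-0.04,0,0,0,0.052,0,0,-0.045,0,0,0,0.055]'

```text
time_s: 30.55
position: [0.6161, -0.1612, 0.1236]
ee_rot: [-0.002, 0.069, 0.998, 0.0]
ft_force: [0.4, -0.7, 0.9]
finger_gap: 0.0554
```

Request:
send_rows --motion '[0,-0.02,-0.015,0,0,0,0.055,0,-0.02,-0.015,0,0,0,0.055,0,0,0,0,0,0,0.055,0,0,0,0,0,0,0.055,0,0,0,0,0,0,0.055]'

```text
time_s: 31.05
position: [0.6112, -0.2002, 0.1524]
ee_rot: [-0.001, 0.069, 0.998, 0.0]
ft_force: [0.3, -0.2, 0.2]
finger_gap: 0.0551
```

Run:
```python
from h import *
im,s=snap('w17')
fit_nest(im,s,46,np.r_[0:360:3])
fit_die(im,s,.646,-.0203,54,.03);fit_die(im,s,.6635,.0625,62,.03);fit_die(im,s,.6174,-.1615,38,.03)
```

```text
t 31.1 p [ 0.6112 -0.2002  0.1522] psi 172.09 tilt 0.11 F [ 0.8  0.3 -0.2] gap 0.0551 q6 -1.8 q1 -0.37
nest 46 seen [ 0.631  -0.0948] vs [ 0.631  -0.0946] n 86 med 0.14
54 xy [ 0.6457 -0.0211] r 26.89 n 145 med 0.12 notch -24.3 conc 0.8
62 xy [0.6631 0.0638] r 32.71 n 35 med 0.12 notch 0.0 conc 0.0
38 xy [ 0.6169 -0.1617] r 18.95 n 148 med 0.2 notch 25.4 conc 0.32
```

View pics/w17.png

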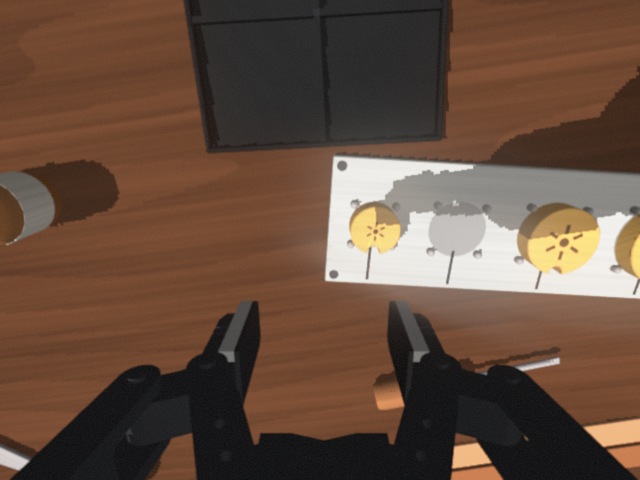

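Run:
```python
from h import *
plan([(.455,.205,.24,85,.055,.046)])
im=imaging.get_image('top'); 
hsv=cv2.cvtColor(im['color'],cv2.COLOR_RGB2HSV); g=im['color'][270:340,190:270]; cv2.imwrite('pics/top2.png',cv2.resize(cv2.cvtColor(g,cv2.COLOR_RGB2BGR),None,fx=8,fy=8,interpolation=cv2.INTER_CUBIC))
```

```text
[[0.019,0.035,-0.008,0,0,7.9,0.055,
0.024,0.031,-0.008,0,0,7.9,0.055,
0.028,0.028,-0.008,0,0,8,0.055,
0.031,0.024,-0.008,0,0,7.9,0.055,
0.035,0.019,-0.008,0,0,7.9,0.055]]
[[0.036,0.015,-0.008,0,0,7.9,0.055,
0.039,0.009,-0.007,0,0,7.9,0.055,
0.039,0.004,-0.008,0,0,7.9,0.055,
0.039,-0.002,-0.008,0,0,8,0.055,
0.039,-0.007,-0.008,0,0,7.9,0.055]]
[[0.0379,-0.0122,-0.0082,0,0,7.9,0.055,
0,0,0,0,0,0,0.055,
0,0,0,0,0,0,0.055,
0,0,0,0,0,0,0.055,
0,0,0,0,0,0,0.055]]
end cmd [0.455 0.205 0.24 ] 84.99
```

Request:
send_rows --motion '[0.019,0.035,-0.008,0,0,7.9,0.055,0.024,0.031,-0.008,0,0,7.9,0.055,0.028,0.028,-0.008,0,0,8,0.055,0.031,0.024,-0.008,0,0,7.9,0.055,0.035,0.019,-0.008,0,0,7.9,0.055]'

```text
time_s: 31.65
position: [0.5389, -0.0149, 0.1928]
ee_rot: [-0.001, 0.405, 0.914, -0.0]
ft_force: [0.8, 0.9, 0.5]
finger_gap: 0.0552
```

Request:
send_rows --motion '[0.036,0.015,-0.008,0,0,7.9,0.055,0.039,0.009,-0.007,0,0,7.9,0.055,0.039,0.004,-0.008,0,0,7.9,0.055,0.039,-0.002,-0.008,0,0,8,0.055,0.039,-0.007,-0.008,0,0,7.9,0.055]'

```text
time_s: 32.15
position: [0.4682, 0.1688, 0.232]
ee_rot: [-0.0, 0.691, 0.723, -0.0]
ft_force: [0.1, 0.4, -1.0]
finger_gap: 0.0549
```

Request:
send_rows --motion '[0.038,-0.012,-0.008,0,0,7.9,0.055,0,0,0,0,0,0,0.055,0,0,0,0,0,0,0.055,0,0,0,0,0,0,0.055,0,0,0,0,0,0,0.055]'

```text
time_s: 32.65
position: [0.4559, 0.2034, 0.2396]
ee_rot: [-0.0, 0.738, 0.675, -0.001]
ft_force: [0.3, 0.6, -0.2]
finger_gap: 0.0552
```

Run:
```python
from h import *
im,s=snap('w18')
g=rect(im,s,.36,.56,.08,.32,.065,.4); cv2.imwrite('pics/r18.png',cv2.cvtColor(g,cv2.COLOR_RGB2BGR))
g=rect(im,s,.36,.56,.08,.32,.005,.4); cv2.imwrite('pics/r18b.png',cv2.cvtColor(g,cv2.COLOR_RGB2BGR))
```

```text
t 32.7 p [0.456  0.2034 0.2397] psi 84.89 tilt 0.06 F [ 0.1 -0.4  0.3] gap 0.055 q6 0.44 q1 0.35
```

View pics/w18.png

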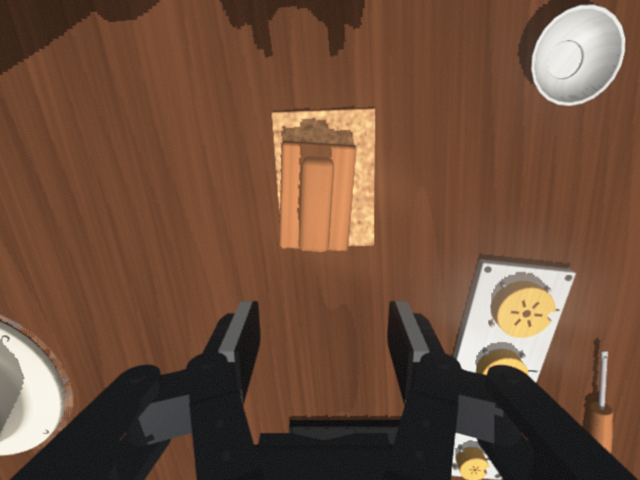

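View pics/r18.png

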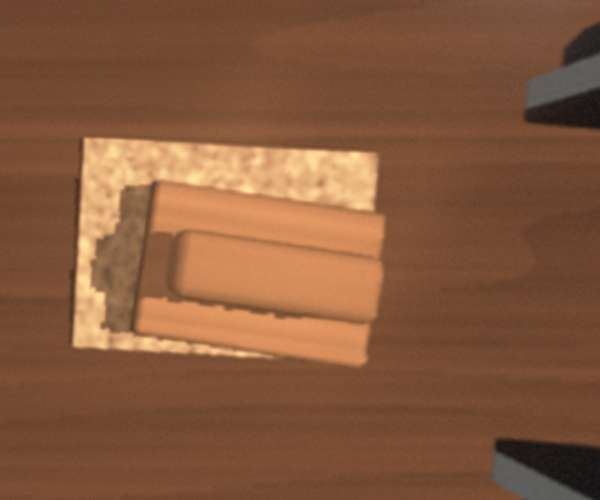

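View pics/r18b.png

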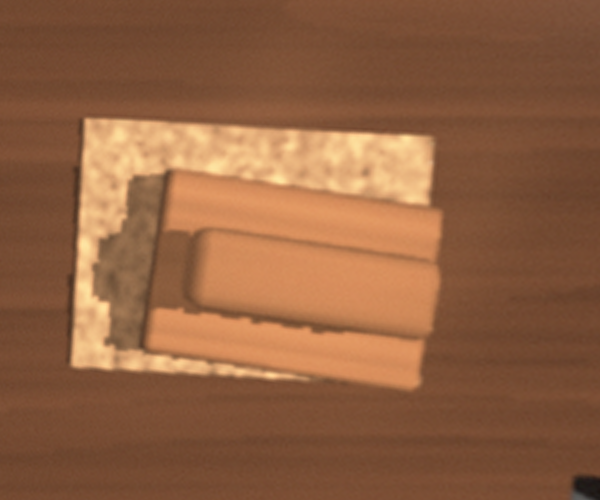

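Run:
```python
from h import *
plan([(.4488,.2096,.10,82.4,.05,.045),(.4488,.2096,.055,82.4,.05,.02),(.4488,.2096,.038,82.4,.05,.008)])
```

```text
[[0.001,-0.002,0.035,0,0,0.6,0.05,
0.002,-0.002,0.035,0,0,0.6,0.05,
0.001,-0.002,0.035,0,0,0.7,0.05,
0.0015,-0.0017,0.0347,0,0,0.6,0.05,
0,0,0.015,0,0,0,0.05]]
[[0,0,0.015,0,0,0,0.05,
0.0001,0.0001,0.015,0,0,0,0.05,
0,0,0.006,0,0,0,0.05,
0,0,0.005,0,0,0,0.05,
0,0,0.006,0,0,0,0.05]]
end cmd [0.4488 0.2096 0.038 ] 82.39
```

Request:
send_rows --motion '[0.001,-0.002,0.035,0,0,0.6,0.05,0.002,-0.002,0.035,0,0,0.6,0.05,0.001,-0.002,0.035,0,0,0.7,0.05,0.0015,-0.002,0.035,0,0,0.6,0.05,0,0,0,0,0,0,0.05]'

```text
time_s: 33.2
position: [0.4454, 0.2088, 0.0943]
ee_rot: [-0.002, 0.752, 0.659, -0.005]
ft_force: [-0.3, 0.1, -0.1]
finger_gap: 0.0502
```

Run:
```python
from h import *
im,s=snap('w19')
```

```text
t 33.25 p [0.4469 0.2094 0.0978] psi 82.42 tilt 0.33 F [-0.1  0.2  1. ] gap 0.0503 q6 0.5 q1 0.37
```

View pics/w19.png

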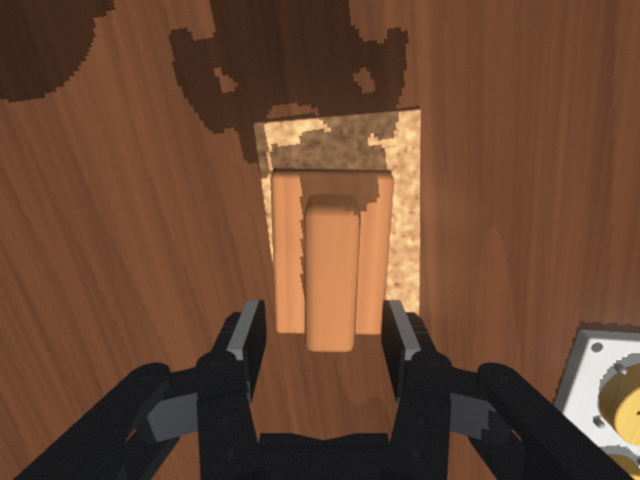

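Request:
send_rows --motion '[0,0.001,0.01,0,0,0,0.05,0,0,0.015,0,0,0,0.05,0,0,0.015,0,0,0,0.05,0,0,0.01,0,0,0,0.05,0,0,0.006,0,0,0,0.05]'

```text
time_s: 33.75
position: [0.4487, 0.2103, 0.0427]
ee_rot: [-0.0, 0.752, 0.659, -0.001]
ft_force: [-0.0, -0.6, -0.1]
finger_gap: 0.0501
```

Request:
send_rows --motion '[0,0,0.004,0,0,0,0.05,0,0,0,0,0,0,0.05,0,0,0,0,0,0,0.04,0,0,0,0,0,0,0.03,0,0,0,0,0,0,0.02]'

```text
time_s: 34.25
position: [0.4496, 0.2108, 0.041]
ee_rot: [0.0, 0.752, 0.659, 0.001]
ft_force: [-0.1, -0.1, 1.6]
finger_gap: 0.0269
```

Request:
send_rows --motion '[0,0,0,0,0,0,0.02,0,0,0,0,0,0,0.02,0,0,0,0,0,0,0.02,0,0,0,0,0,0,0.02,0,0,0,0,0,0,0.02]'

```text
time_s: 34.75
position: [0.4496, 0.2107, 0.0405]
ee_rot: [0.0, 0.752, 0.659, 0.0]
ft_force: [2.3, 0.6, 0.9]
finger_gap: 0.0268
```

Run:
```python
from h import *
im,s=snap('w20')
```

```text
t 34.8 p [0.4496 0.2107 0.0405] psi 82.45 tilt 0.05 F [1.4 1.2 1.1] gap 0.0272 q6 0.5 q1 0.37
```

View pics/w20.png

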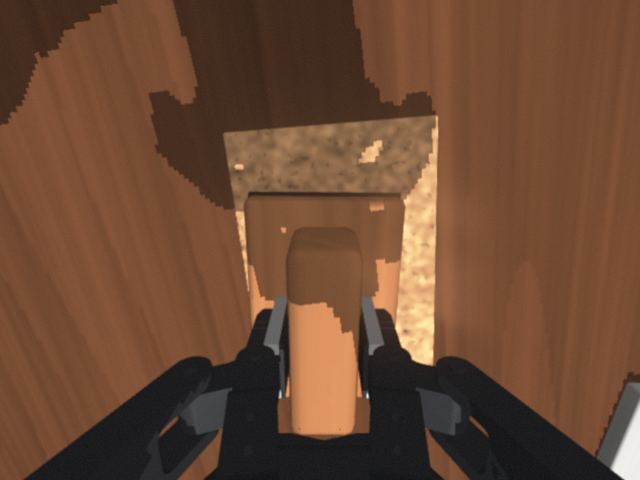

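Run:
```python
from h import *
plan([(.4505,.2107,.10,82.4,.02,.02),(.6785,.1385,.125,78.5,.02,.035)])
```

```text
[[0,0,-0.02,0,0,0,0.02,
0,0.001,-0.02,0,0,0,0.02,
0.0001,0,-0.0195,0,0,0,0.02,
-0.006,0.034,-0.004,0,0,0.6,0.02,
-0.006,0.033,-0.003,0,0,0.5,0.02]]
[[-0.005,0.034,-0.004,0,0,0.6,0.02,
-0.005,0.034,-0.003,0,0,0.6,0.02,
-0.004,0.034,-0.004,0,0,0.5,0.02,
-0.005,0.034,-0.003,0,0,0.6,0.02,
-0.0036,0.0336,-0.0038,0,0,0.5,0.02]]
end cmd [0.6785 0.1385 0.125 ] 78.55
```

Request:
send_rows --motion '[0,0,-0.008,0,0,0,0.02,0,0,-0.015,0,0,0,0.02,0,0,-0.02,0,0,0,0.02,0,0,-0.016,0,0,0,0.02,0,0,0,0,0,0,0.02]'

```text
time_s: 35.3
position: [0.4507, 0.2111, 0.1028]
ee_rot: [0.001, 0.752, 0.659, 0.002]
ft_force: [0.8, 0.2, -2.9]
finger_gap: 0.0271
```

Request:
send_rows --motion '[-0.006,0.02,-0.004,0,0,0.6,0.02,-0.006,0.033,-0.003,0,0,0.5,0.02,-0.005,0.034,-0.004,0,0,0.6,0.02,-0.005,0.034,-0.003,0,0,0.6,0.02,-0.004,0.034,-0.004,0,0,0.5,0.02]'

```text
time_s: 35.8
position: [0.5993, 0.1605, 0.1161]
ee_rot: [-0.0, 0.768, 0.64, -0.001]
ft_force: [0.3, 0.7, -2.5]
finger_gap: 0.0271
```

Request:
send_rows --motion '[-0.005,0.034,-0.003,0,0,0.6,0.02,-0.004,0.034,-0.003,0,0,0.5,0.02,0,0.014,0,0,0,0,0.02,0,0,0,0,0,0,0.02,0,0,0,0,0,0,0.02]'

```text
time_s: 36.3
position: [0.6767, 0.137, 0.1218]
ee_rot: [-0.001, 0.774, 0.633, -0.001]
ft_force: [-0.1, 0.3, -3.2]
finger_gap: 0.0268
```

Run:
```python
from h import *
im,s=snap('w21')
plan([(.6785,.1385,.085,78.5,.02,.03)])
```

```text
t 36.35 p [0.6765 0.1373 0.1223] psi 78.57 tilt 0.12 F [-0.5  0.6 -2.8] gap 0.0271 q6 0.35 q1 0.15
[[0.001,0.001,0.019,0,0,0,0.02,
0.0006,0.0008,0.0183,0,0,0.1,0.02,
0,0,0,0,0,0,0.02,
0,0,0,0,0,0,0.02,
0,0,0,0,0,0,0.02]]
end cmd [0.6785 0.1385 0.085 ] 78.47
```

View pics/w21.png

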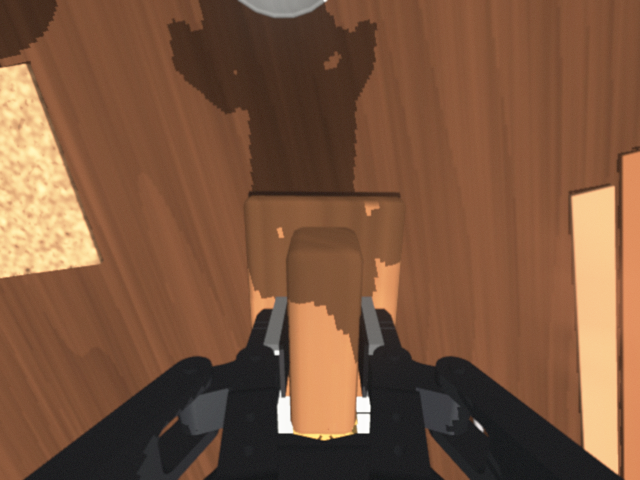

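Run:
```python
from h import *
im=imaging.get_image('top'); g=im['color'][185:345,190:450]; a=cv2.resize(cv2.cvtColor(g,cv2.COLOR_RGB2BGR),None,fx=2,fy=2,interpolation=cv2.INTER_CUBIC)
im=imaging.get_image('side'); g=im['color'][180:300,200:420]; b=cv2.resize(cv2.cvtColor(g,cv2.COLOR_RGB2BGR),None,fx=520/220,fy=520/220,interpolation=cv2.INTER_CUBIC)
cv2.imwrite('pics/tb1.png',np.vstack([a,b])); print(a.shape,b.shape)
```

```text
(320, 520, 3) (284, 520, 3)
```

View pics/tb1.png

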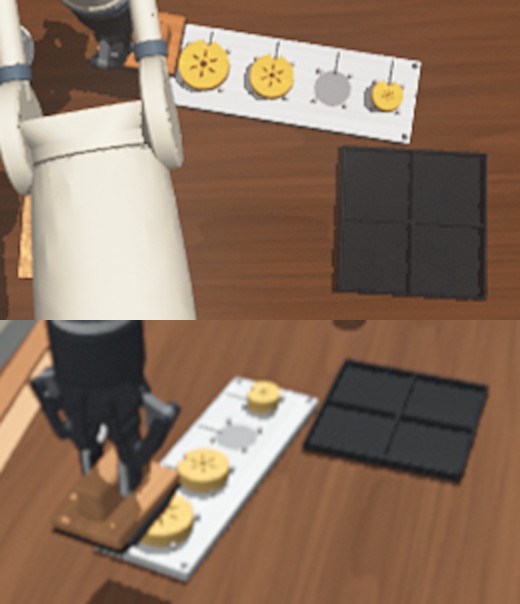

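Request:
send_rows --motion '[0.001,0.001,0.015,0,0,0,0.02,0.0008,0.001,0.02,0,0,0,0.02,0,0,0.01,0,0,0,0.02,0,0,0.005,0,0,0,0.02,0,0,0,0,0,0,0.02]'

```text
time_s: 36.95
position: [0.679, 0.1384, 0.072]
ee_rot: [-0.001, 0.774, 0.633, -0.001]
ft_force: [-0.5, -0.0, -2.9]
finger_gap: 0.0266
```

Request:
send_rows --motion '[0,0,0,0,0,0,0.02,0,0,0,0,0,0,0.02,0,0,0,0,0,0,0.02,0,0,0,0,0,0,0.02,0,0,0,0,0,0,0.02]'

```text
time_s: 37.45
position: [0.6799, 0.1383, 0.0736]
ee_rot: [0.0, 0.774, 0.633, 0.0]
ft_force: [0.8, 0.6, -3.4]
finger_gap: 0.0269
```

Run:
```python
from h import *
st()
```

```text
t 37.45 p [0.6799 0.1383 0.0736] psi 78.55 tilt 0.03 F [ 0.8  0.6 -3.4] gap 0.0269 q6 0.35 q1 0.15
```

Request:
send_rows --motion '[0,-0.0014,0.004,0,0,0,0.02,0,0,0.004,0,0,0,0.02,0,0,0.003,0,0,0,0.02,0,0,0,0,0,0,0.02,0,0,0,0,0,0,0.02]'

```text
time_s: 37.95
position: [0.6783, 0.1386, 0.062]
ee_rot: [-0.0, 0.774, 0.633, -0.0]
ft_force: [0.3, -1.0, -3.0]
finger_gap: 0.0269
```

Request:
send_rows --motion '[0,0,0,0,0,0,0.02,0,0,0,0,0,0,0.02,0,0,0,0,0,0,0.02,0,0,0,0,0,0,0.02,0,0,0,0,0,0,0.02]'

```text
time_s: 38.45
position: [0.6784, 0.1386, 0.0623]
ee_rot: [0.0, 0.774, 0.633, 0.0]
ft_force: [-0.2, 0.9, -2.9]
finger_gap: 0.0266
```

Request:
send_rows --motion '[-0.005,0,0,0,0,0,0.02,-0.007,0,0,0,0,0,0.02,-0.008,0,0,0,0,0,0.02,-0.008,0,0,0,0,0,0.02,-0.008,0,0,0,0,0,0.02]'

```text
time_s: 38.95
position: [0.6716, 0.1025, 0.0635]
ee_rot: [0.001, 0.774, 0.633, 0.001]
ft_force: [1.2, 2.2, 3.0]
finger_gap: 0.0272
```

Request:
send_rows --motion '[-0.008,0,0,0,0,0,0.02,-0.008,0,0,0,0,0,0.02,-0.008,0,0,0,0,0,0.02,-0.008,0,0,0,0,0,0.02,-0.008,0,0,0,0,0,0.02]'

```text
time_s: 39.45
position: [0.6633, 0.0636, 0.0625]
ee_rot: [-0.0, 0.774, 0.633, 0.0]
ft_force: [-0.1, 2.7, 4.8]
finger_gap: 0.0273
```

```bash
cat >> h.py <<'E'
def jc():
    s,p,r=pose(); a=np.radians(JIG[2]); d=p[:2]-np.array([.6415,-.0437]); print('jig y',(d@[-np.sin(a),np.cos(a)]).round(4),'lat',(d@[np.cos(a),np.sin(a)]).round(4)); st()
E
python3 - <<'E'
from h import *
jc()
E
```

```text
jig y 0.1095 lat -0.0001
t 39.45 p [0.6633 0.0636 0.0625] psi 78.55 tilt 0.03 F [-0.1  2.7  4.8] gap 0.0273 q6 0.24 q1 0.04
```

Request:
send_rows --motion '[-0.008,0,0,0,0,0,0.02,-0.008,0,0,0,0,0,0.02,-0.008,0,0,0,0,0,0.02,-0.008,0,0,0,0,0,0.02,-0.008,0,0,0,0,0,0.02]'

```text
time_s: 39.95
position: [0.6552, 0.0243, 0.0623]
ee_rot: [0.0, 0.774, 0.633, -0.0]
ft_force: [0.7, 3.6, 4.6]
finger_gap: 0.0273
```

Request:
send_rows --motion '[-0.008,0,0,0,0,0,0.02,-0.008,0,0,0,0,0,0.02,-0.008,0,0,0,0,0,0.02,-0.008,0,0,0,0,0,0.02,-0.008,0,0,0,0,0,0.02]'

```text
time_s: 40.45
position: [0.6473, -0.0149, 0.0623]
ee_rot: [-0.0, 0.774, 0.633, -0.0]
ft_force: [1.4, 2.7, 5.4]
finger_gap: 0.0272
```

Run:
```python
from h import *
jc()
```

```text
jig y 0.0293 lat -0.0001
t 40.45 p [ 0.6473 -0.0149  0.0623] psi 78.55 tilt 0.0 F [1.4 2.7 5.4] gap 0.0272 q6 0.12 q1 -0.08
```

Request:
send_rows --motion '[-0.008,0,0,0,0,0,0.02,-0.008,0,0,0,0,0,0.02,-0.008,0,0,0,0,0,0.02,-0.008,0,0,0,0,0,0.02,-0.008,0,0,0,0,0,0.02]'

```text
time_s: 40.95
position: [0.6393, -0.054, 0.0622]
ee_rot: [-0.0, 0.774, 0.633, 0.0]
ft_force: [0.1, 2.1, 5.0]
finger_gap: 0.0268
```

Request:
send_rows --motion '[-0.008,0,0,0,0,0,0.02,-0.008,0,0,0,0,0,0.02,-0.008,0,0,0,0,0,0.02,-0.008,0,0,0,0,0,0.02,-0.008,0,0,0,0,0,0.02]'

```text
time_s: 41.45
position: [0.6302, -0.0938, 0.0603]
ee_rot: [-0.001, 0.774, 0.633, -0.001]
ft_force: [-1.1, -0.2, -3.6]
finger_gap: 0.0268
```

Run:
```python
from h import *
jc()
```

```text
jig y -0.0513 lat -0.0011
t 41.45 p [ 0.6302 -0.0938  0.0603] psi 78.52 tilt 0.21 F [-1.1 -0.2 -3.6] gap 0.0268 q6 -0.0 q1 -0.2
```

Request:
send_rows --motion '[-0.008,0,0,0,0,0,0.02,-0.008,0,0,0,0,0,0.02,-0.008,0,0,0,0,0,0.02,-0.008,0,0,0,0,0,0.02,-0.008,0,0,0,0,0,0.02]'

```text
time_s: 41.95
position: [0.6239, -0.1327, 0.0633]
ee_rot: [0.001, 0.774, 0.633, 0.0]
ft_force: [0.4, 2.3, 4.2]
finger_gap: 0.027
```

Request:
send_rows --motion '[-0.008,0,0,0,0,0,0.02,-0.008,0,0,0,0,0,0.02,-0.008,0,0,0,0,0,0.02,-0.008,0,0,0,0,0,0.02,-0.008,0,0,0,0,0,0.02]'

```text
time_s: 42.45
position: [0.6155, -0.1717, 0.0624]
ee_rot: [-0.0, 0.774, 0.633, 0.0]
ft_force: [0.5, 3.0, 4.5]
finger_gap: 0.0263
```

Run:
```python
from h import *
jc()
```

```text
jig y -0.1306 lat 0.0001
t 42.45 p [ 0.6155 -0.1717  0.0624] psi 78.55 tilt 0.02 F [0.5 3.  4.5] gap 0.0263 q6 -0.13 q1 -0.33
```

Request:
send_rows --motion '[-0.008,0,0,0,0,0,0.02,-0.008,0,0,0,0,0,0.02,-0.008,0,0,0,0,0,0.02,-0.008,0,0,0,0,0,0.02,-0.008,0,0,0,0,0,0.02]'

```text
time_s: 42.95
position: [0.6074, -0.2112, 0.0622]
ee_rot: [0.0, 0.774, 0.633, -0.0]
ft_force: [-0.6, 0.3, 3.3]
finger_gap: 0.0267
```

Request:
send_rows --motion '[-0.008,0,0,0,0,0,0.02,-0.008,0,0,0,0,0,0.02,-0.008,0,0,0,0,0,0.02,0,0,0,0,0,0,0.02,0,0,-0.005,0,0,0,0.02]'

```text
time_s: 43.45
position: [0.602, -0.2337, 0.0656]
ee_rot: [-0.001, 0.774, 0.633, -0.001]
ft_force: [0.3, 0.3, -4.0]
finger_gap: 0.0271
```

Request:
send_rows --motion '[0,0,-0.01,0,0,0,0.02,0,0,-0.02,0,0,0,0.02,0,0,-0.02,0,0,0,0.02,0,0,-0.015,0,0,0,0.02,0,0,0,0,0,0,0.02]'

```text
time_s: 43.95
position: [0.6045, -0.2341, 0.1366]
ee_rot: [0.003, 0.774, 0.633, 0.001]
ft_force: [0.5, 0.3, -2.1]
finger_gap: 0.0268
```

Run:
```python
from h import *
jc()
im=imaging.get_image('top'); g=im['color'][185:345,190:450]; a=cv2.resize(cv2.cvtColor(g,cv2.COLOR_RGB2BGR),None,fx=2,fy=2,interpolation=cv2.INTER_CUBIC)
im=imaging.get_image('side'); g=im['color'][180:300,200:420]; b=cv2.resize(cv2.cvtColor(g,cv2.COLOR_RGB2BGR),None,fx=520/220,fy=520/220,interpolation=cv2.INTER_CUBIC)
cv2.imwrite('pics/tb2.png',np.vstack([a,b]))
# target: pad centre (.4594,.2190) yaw 87.07 ; block centre in tool x = -.0012
t=np.array([.4594,.2190])-np.array([np.cos(np.radians(87)),np.sin(np.radians(87))])*-.0012
plan([(.56,0.0,.135,82,.02,.04),(t[0],t[1],.12,87.0,.02,.04)])
```

```text
jig y -0.194 lat 0.0017
t 43.95 p [ 0.6045 -0.2341  0.1366] psi 78.58 tilt 0.37 F [ 0.5  0.3 -2.1] gap 0.0268 q6 -0.22 q1 -0.42
[[0.037,-0.015,0,0,0,-0.6,0.02,
0.037,-0.014,-0.001,0,0,-0.5,0.02,
0.037,-0.014,0,0,0,-0.6,0.02,
0.037,-0.014,-0.001,0,0,-0.6,0.02,
0.037,-0.013,0,0,0,-0.6,0.02]]
[[0.0376,-0.0131,-0.0005,0,0,-0.5,0.02,
0.029,-0.019,0.002,0,0,-0.7,0.02,
0.029,-0.018,0.002,0,0,-0.7,0.02,
0.03,-0.018,0.002,0,0,-0.8,0.02,
0.03,-0.017,0.002,0,0,-0.7,0.02]]
[[0.03,-0.017,0.003,0,0,-0.7,0.02,
0.03,-0.017,0.002,0,0,-0.7,0.02,
0.0307,-0.0165,0.0019,0,0,-0.7,0.02,
0,0,0,0,0,0,0.02,
0,0,0,0,0,0,0.02]]
end cmd [0.4595 0.2202 0.12  ] 86.97
```

View pics/tb2.png

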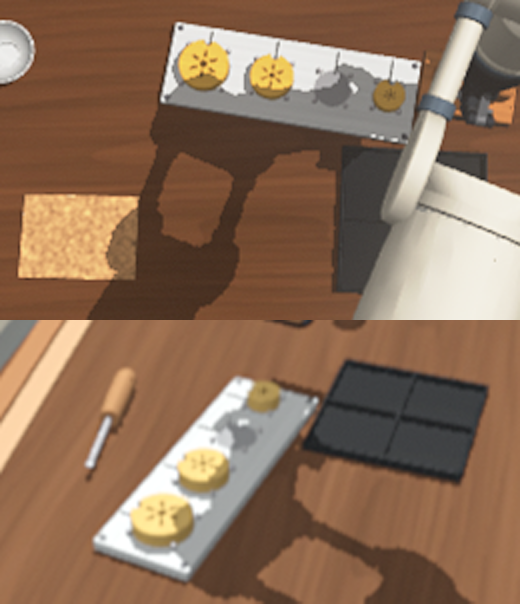

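Request:
send_rows --motion '[0.02,-0.008,0,0,0,-0.6,0.02,0.037,-0.014,-0.001,0,0,-0.5,0.02,0.037,-0.014,0,0,0,-0.6,0.02,0.037,-0.014,-0.001,0,0,-0.6,0.02,0.037,-0.013,0,0,0,-0.6,0.02]'

```text
time_s: 44.55
position: [0.5695, -0.0558, 0.1325]
ee_rot: [-0.001, 0.758, 0.652, -0.001]
ft_force: [0.2, 0.9, -2.7]
finger_gap: 0.027
```

Request:
send_rows --motion '[0.038,-0.013,0,0,0,-0.5,0.02,0.029,-0.019,0.002,0,0,-0.7,0.02,0.029,-0.018,0.002,0,0,-0.7,0.02,0.03,-0.018,0.002,0,0,-0.8,0.02,0.03,-0.017,0.002,0,0,-0.7,0.02]'

```text
time_s: 45.05
position: [0.5048, 0.1093, 0.1245]
ee_rot: [-0.001, 0.738, 0.675, -0.001]
ft_force: [-0.0, 0.2, -3.1]
finger_gap: 0.0268
```

Request:
send_rows --motion '[0.03,-0.017,0.003,0,0,-0.7,0.02,0.03,-0.017,0.002,0,0,-0.7,0.02,0.03,-0.017,0.002,0,0,-0.7,0.02,0.017,-0.007,0,0,0,0,0.02,0,0,0,0,0,0,0.02]'

```text
time_s: 45.55
position: [0.4546, 0.221, 0.1177]
ee_rot: [-0.001, 0.724, 0.689, -0.001]
ft_force: [1.0, -1.2, -3.2]
finger_gap: 0.0268
```

Request:
send_rows --motion '[0,0,0,0,0,0,0.02,0,0,0,0,0,0,0.02,0,0,0,0,0,0,0.02,0,0,0,0,0,0,0.02,0,0,0,0,0,0,0.02]'

```text
time_s: 46.05
position: [0.4566, 0.2186, 0.1193]
ee_rot: [0.0, 0.726, 0.688, -0.0]
ft_force: [-0.9, -0.3, -2.7]
finger_gap: 0.0267
```

Run:
```python
from h import *
im,s=snap('w22')
g=rect(im,s,.36,.56,.1,.34,.005,.4); cv2.imwrite('pics/r22.png',cv2.cvtColor(g,cv2.COLOR_RGB2BGR))
```

```text
t 46.1 p [0.4566 0.2188 0.1193] psi 86.9 tilt 0.0 F [ 1.  -0.1 -3. ] gap 0.0271 q6 0.43 q1 0.38
```

View pics/w22.png

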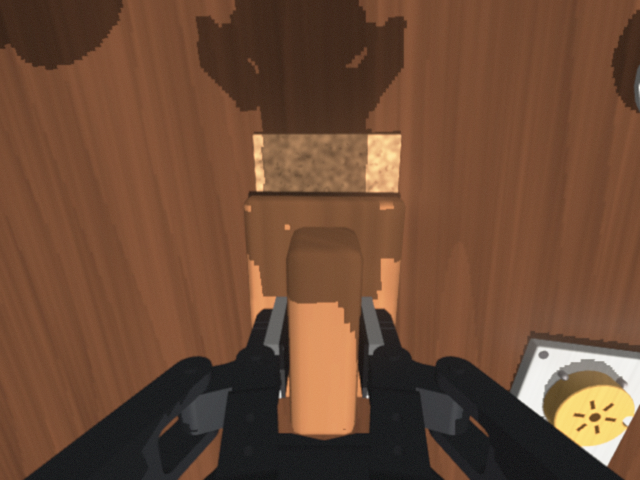

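View pics/r22.png

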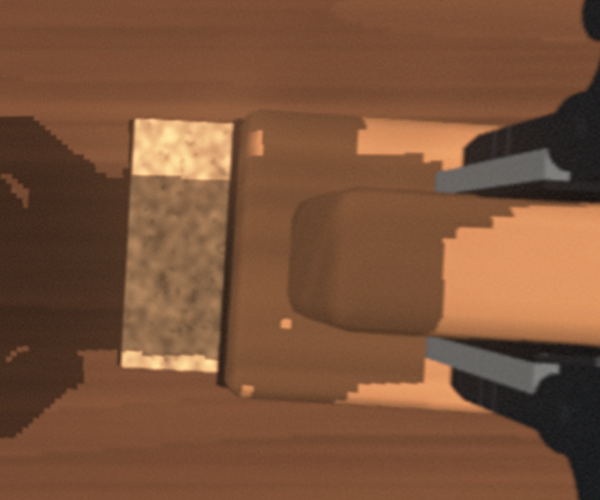

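Request:
send_rows --motion '[0.0017,0.0028,0.015,0,0,0,0.02,0,0,0.025,0,0,0,0.02,0,0,0.018,0,0,0,0.02,0,0,0.008,0,0,0,0.02,0,0,0,0,0,0,0.02]'

```text
time_s: 46.6
position: [0.4582, 0.2203, 0.0511]
ee_rot: [-0.001, 0.726, 0.688, -0.002]
ft_force: [-0.7, 0.8, -3.1]
finger_gap: 0.0269
```

Request:
send_rows --motion '[0,0,0,0,0,0,0.02,0,0,0,0,0,0,0.02,0,0,0,0,0,0,0.02,0,0,0,0,0,0,0.02,0,0,0,0,0,0,0.02]'

```text
time_s: 47.1
position: [0.4595, 0.2208, 0.0537]
ee_rot: [0.0, 0.726, 0.688, 0.0]
ft_force: [-0.8, 0.0, -3.3]
finger_gap: 0.0272
```

Position is right; lower 13 mm slowly and release.

Request:
send_rows --motion '[0,0,0.004,0,0,0,0.02,0,0,0.004,0,0,0,0.02,0,0,0.003,0,0,0,0.02,0,0,0.002,0,0,0,0.02,0,0,0,0,0,0,0.02]'

```text
time_s: 47.6
position: [0.4592, 0.2207, 0.0405]
ee_rot: [-0.0, 0.726, 0.688, -0.0]
ft_force: [-1.2, -1.2, 1.1]
finger_gap: 0.027
```

Request:
send_rows --motion '[0,0,0,0,0,0,0.02,0,0,0,0,0,0,0.02,0,0,0,0,0,0,0.032,0,0,0,0,0,0,0.045,0,0,0,0,0,0,0.055]'

```text
time_s: 48.1
position: [0.4594, 0.2207, 0.0403]
ee_rot: [0.0, 0.726, 0.688, 0.0]
ft_force: [-0.3, 0.0, 0.5]
finger_gap: 0.0547
```

Request:
send_rows --motion '[0,0,-0.005,0,0,0,0.055,0,0,-0.02,0,0,0,0.055,0,0,-0.04,0,0,0,0.055,0,0,-0.045,0,0,0,0.055,0,0,-0.04,0,0,0,0.055]'

```text
time_s: 48.6
position: [0.4592, 0.2207, 0.1928]
ee_rot: [0.0, 0.726, 0.688, 0.001]
ft_force: [0.2, 0.0, -0.6]
finger_gap: 0.0548
```

Request:
send_rows --motion '[-0.03,0,-0.03,0,0,0,0.055,0,0,0,0,0,0,0.055,0,0,0,0,0,0,0.055,0,0,0,0,0,0,0.055,0,0,0,0,0,0,0.055]'

```text
time_s: 49.1
position: [0.4571, 0.191, 0.2183]
ee_rot: [-0.001, 0.725, 0.688, -0.001]
ft_force: [-0.5, -0.5, 0.3]
finger_gap: 0.0551
```

Run:
```python
from h import *
im,s=snap('w23')
g=rect(im,s,.36,.56,.1,.34,.031,.4); cv2.imwrite('pics/r23a.png',cv2.cvtColor(g,cv2.COLOR_RGB2BGR))
```

```text
t 49.15 p [0.4571 0.191  0.2185] psi 86.99 tilt 0.18 F [ 1.2  0.7 -0.5] gap 0.0546 q6 0.38 q1 0.33
```

View pics/w23.png

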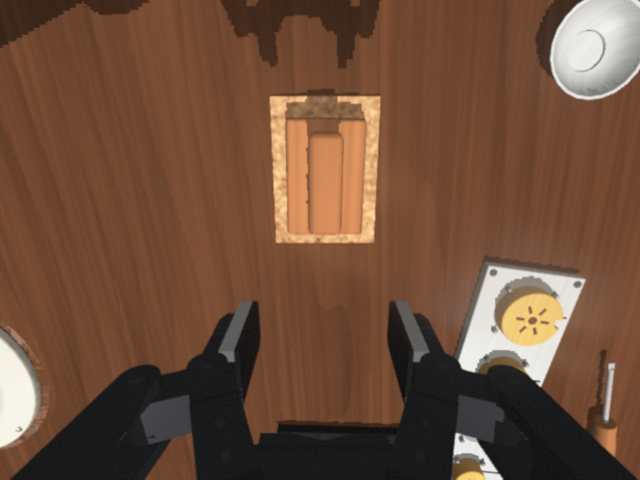

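View pics/r23a.png

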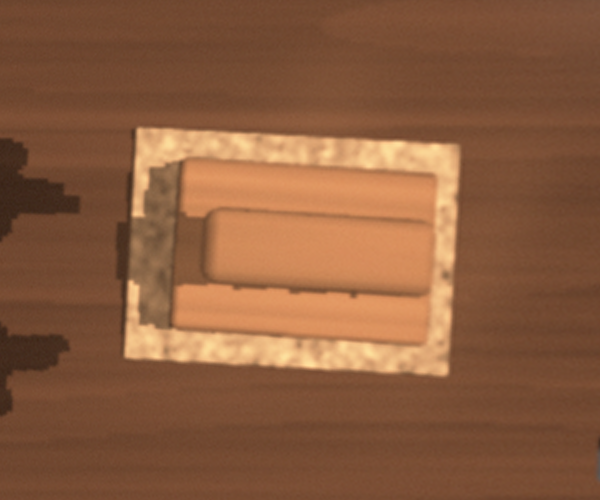

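Run:
```python
from h import *
plan([(.6632,.0623,.18,14,.074,.046)])
im=imaging.get_image('top')
C=ray(im,[(361,258.3),(433.7,261.7),(356.7,330.7),(432.3,334.3)],.012); print(C.round(4),C.mean(0).round(4))
c=im['color']; g=c[250:345,345:445]; cv2.imwrite('pics/top3.png',cv2.resize(cv2.cvtColor(g,cv2.COLOR_RGB2BGR),None,fx=6,fy=6,interpolation=cv2.INTER_CUBIC))
```

```text
[[-0.013,0.024,0.004,-0.2,0.1,8.1,0.074,
-0.01,0.025,0.004,0,0,8.1,0.074,
-0.006,0.026,0.005,0,0,8.1,0.074,
-0.002,0.027,0.004,0,0,8.1,0.074,
0.002,0.027,0.004,0,0,8.1,0.074]]
[[0.005,0.026,0.005,0,0,8.2,0.074,
0.009,0.026,0.004,0,0,8.1,0.074,
0.013,0.024,0.004,0,0,8.1,0.074,
0.0156,0.0216,0.0045,0,0,8.1,0.074,
0,0,0,0,0,0,0.074]]
end cmd [0.6632 0.0623 0.18  ] 13.99
[[ 0.5576 -0.1041  0.012 ]
 [ 0.5437 -0.2797  0.012 ]
 [ 0.3849 -0.0859  0.012 ]
 [ 0.3716 -0.263   0.012 ]] [ 0.4645 -0.1832  0.012 ]
```

View pics/top3.png

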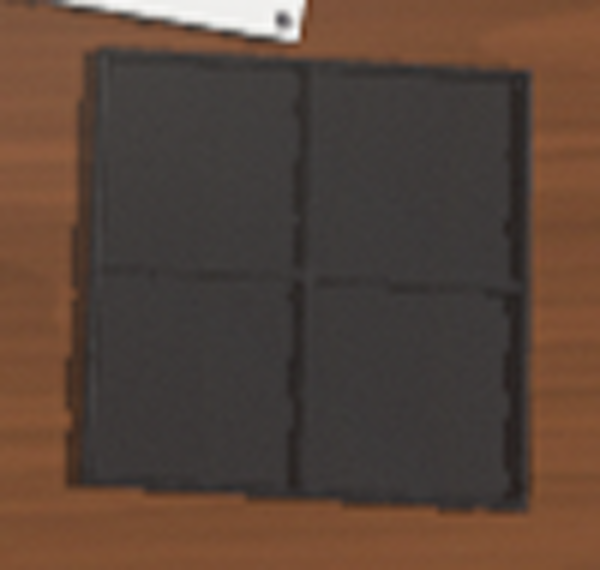

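Request:
send_rows --motion '[-0.013,0.024,0.004,0,0,8.1,0.074,-0.01,0.025,0.004,0,0,8.1,0.074,-0.006,0.026,0.005,0,0,8.1,0.074,-0.002,0.027,0.004,0,0,8.1,0.074,0.002,0.027,0.004,0,0,8.1,0.074]'

```text
time_s: 49.7
position: [0.5729, 0.1191, 0.1981]
ee_rot: [-0.0, 0.92, 0.392, -0.001]
ft_force: [0.8, -0.2, 0.8]
finger_gap: 0.0743
```

Request:
send_rows --motion '[0.005,0.026,0.005,0,0,8.2,0.074,0.009,0.026,0.004,0,0,8.1,0.074,0.013,0.024,0.004,0,0,8.1,0.074,0.0155,0.0215,0.0045,0,0,8.1,0.074,0,0,0,0,0,0,0.074]'

```text
time_s: 50.2
position: [0.6645, 0.0601, 0.1782]
ee_rot: [0.0, 0.993, 0.119, -0.002]
ft_force: [-0.4, -0.2, -0.2]
finger_gap: 0.0738
```

Request:
send_rows --motion '[0,0,0,0,0,0,0.074,0,0,0,0,0,0,0.074,0,0,0,0,0,0,0.074,0,0,0,0,0,0,0.074,0,0,0,0,0,0,0.074]'

```text
time_s: 50.7
position: [0.6633, 0.0623, 0.1824]
ee_rot: [0.0, 0.993, 0.122, 0.0]
ft_force: [-0.2, 0.2, -0.0]
finger_gap: 0.0744
```

Run:
```python
from h import *
im,s=snap('w24')
fit_die(im,s,.663,.0625,62,.03);fit_die(im,s,.646,-.0203,54,.03)
t=imaging.get_image('top'); print('cross',ray(t,(396.2,296.3),.012)[0].round(4))
```

```text
t 50.75 p [0.6633 0.0622 0.1823] psi 13.99 tilt 0.04 F [ 0.  -0.5 -0.7] gap 0.0742 q6 1.37 q1 0.04
62 xy [0.6638 0.0635] r 30.81 n 173 med 0.07 notch -11.7 conc 1.0
54 xy [ 0.6465 -0.0197] r 26.71 n 170 med 0.05 notch -10.3 conc 0.99
cross [ 0.4629 -0.1839  0.012 ]
```

View pics/w24.png

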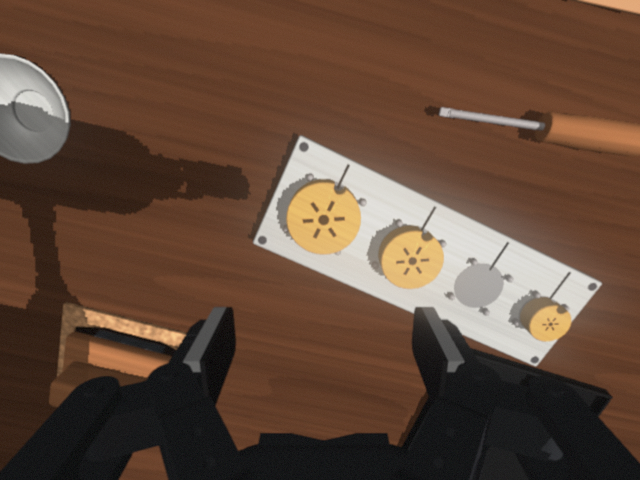

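Request:
send_rows --motion '[0.0005,-0.0003,0.03,0,0,0,0.074,0,0,0.045,0,0,0,0.074,0,0,0.04,0,0,0,0.074,0,0,0.025,0,0,0,0.074,0,0,0.014,0,0,0,0.074]'

```text
time_s: 51.3
position: [0.6622, 0.0623, 0.0242]
ee_rot: [-0.0, 0.993, 0.121, -0.002]
ft_force: [0.2, -0.5, 0.0]
finger_gap: 0.0744
```

Request:
send_rows --motion '[0,0,0.007,0,0,0,0.074,0,0,0.005,0,0,0,0.074,0,0,0,0,0,0,0.074,0,0,0,0,0,0,0.06,0,0,0,0,0,0,0.05]'

```text
time_s: 51.8
position: [0.6651, 0.0625, 0.0184]
ee_rot: [0.0, 0.993, 0.121, 0.002]
ft_force: [-1.0, 0.9, 4.5]
finger_gap: 0.0593
```

Request:
send_rows --motion '[0,0,0,0,0,0,0.05,0,0,0,0,0,0,0.05,0,0,-0.005,0,0,0,0.05,0,0,-0.01,0,0,0,0.05,0,0,-0.015,0,0,0,0.05]'

```text
time_s: 52.3
position: [0.6628, 0.0622, 0.0446]
ee_rot: [-0.0, 0.993, 0.121, -0.002]
ft_force: [-0.0, 0.9, -4.6]
finger_gap: 0.059
```

```bash
cat >> h.py <<'E'
TR=(.4635,-.1836,-4.5)
def comp(sx,sy):
    a=np.radians(TR[2]); return np.array([TR[0]+.043*(sx*np.cos(a)-sy*np.sin(a)),TR[1]+.043*(sx*np.sin(a)+sy*np.cos(a))])
E
python3 - <<'E'
from h import *
st()
for a in((1,1),(1,-1),(-1,1),(-1,-1)): print(a,comp(*a).round(4))
c=comp(1,-1)
plan([(.66,.058,.075,15,.05,.03),(c[0],c[1],.07,50,.05,.035)])
E
```

```text
t 52.3 p [0.6628 0.0622 0.0446] psi 13.94 tilt 0.21 F [-0.   0.9 -4.6] gap 0.059 q6 1.37 q1 0.04
(1, 1) [ 0.5097 -0.1441]
(1, -1) [ 0.503  -0.2298]
(-1, 1) [ 0.424  -0.1374]
(-1, -1) [ 0.4173 -0.2231]
[[-0.002,0.002,-0.015,0,0.2,-0.5,0.05,
-0.0018,0.0014,-0.0153,0,0,-0.6,0.05,
-0.023,0.024,0,0,0,-3.5,0.05,
-0.024,0.022,0.001,0,0,-3.5,0.05,
-0.025,0.021,0,0,0,-3.5,0.05]]
[[-0.027,0.019,0.001,0,0,-3.5,0.05,
-0.027,0.018,0,0,0,-3.5,0.05,
-0.029,0.015,0.001,0,0,-3.5,0.05,
-0.03,0.014,0,0,0,-3.5,0.05,
-0.03,0.013,0.001,0,0,-3.5,0.05]]
[[-0.031,0.01,0,0,0,-3.5,0.05,
-0.0319,0.0084,0.0008,0,0,-3.5,0.05,
0,0,0,0,0,0,0.05,
0,0,0,0,0,0,0.05,
0,0,0,0,0,0,0.05]]
end cmd [ 0.503  -0.2299  0.07  ] 50.04
```

Request:
send_rows --motion '[-0.002,0.002,-0.015,0,0,-0.5,0.05,-0.002,0.001,-0.015,0,0,-0.6,0.05,-0.023,0.024,0,0,0,-3.5,0.05,-0.024,0.022,0.001,0,0,-3.5,0.05,-0.025,0.021,0,0,0,-3.5,0.05]'

```text
time_s: 52.8
position: [0.6134, -0.029, 0.0763]
ee_rot: [0.0, 0.975, 0.223, 0.001]
ft_force: [-0.7, -0.5, -4.3]
finger_gap: 0.0589
```

Request:
send_rows --motion '[-0.027,0.019,0.001,0,0,-3.5,0.05,-0.027,0.018,0,0,0,-3.5,0.05,-0.029,0.015,0.001,0,0,-3.5,0.05,-0.03,0.014,0,0,0,-3.5,0.05,-0.03,0.013,0.001,0,0,-3.5,0.05]'

```text
time_s: 53.3
position: [0.5349, -0.1734, 0.0735]
ee_rot: [0.001, 0.93, 0.368, 0.001]
ft_force: [0.1, -0.0, -3.4]
finger_gap: 0.0589
```

Request:
send_rows --motion '[-0.03,0.01,0,0,0,-3.5,0.05,-0.031,0.008,0.001,0,0,-3.5,0.05,0,0,0,0,0,0,0.05,0,0,0,0,0,0,0.05,0,0,0,0,0,0,0.05]'

```text
time_s: 53.8
position: [0.5054, -0.2274, 0.0716]
ee_rot: [0.0, 0.906, 0.423, 0.001]
ft_force: [-0.2, 0.7, -4.7]
finger_gap: 0.0591
```

Run:
```python
from h import *
im,s=snap('w25')
```

```text
t 53.85 p [ 0.5054 -0.2272  0.0714] psi 50.09 tilt 0.05 F [ 0.4  0.5 -3.5] gap 0.0592 q6 0.21 q1 -0.48
```

View pics/w25.png

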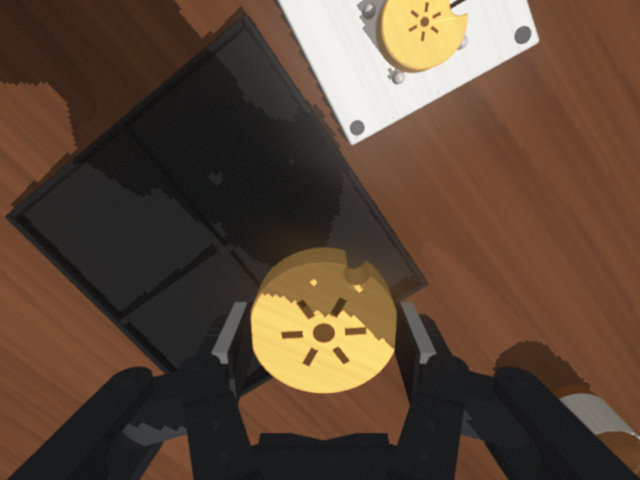

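Run:
```python
from h import *
im=dict(imaging.get_image('wrist')); im['color'],s=load('w25')
P=ray(im,[(228,247),(425,284),(243,10),(8,215)],.012,s); print(P.round(4)); 
c=(P[1]+P[3])/2; print(c)
```

```text
[[ 0.469  -0.1839  0.012 ]
 [ 0.5433 -0.2775  0.012 ]
 [ 0.5597 -0.1028  0.012 ]
 [ 0.3876 -0.0903  0.012 ]]
[ 0.46545774 -0.18393186  0.012     ]
```

Request:
send_rows --motion '[-0.0015,0.0013,0.015,0,0,0,0.05,0,0,0.02,0,0,0,0.05,0,0,0.012,0,0,0,0.05,0,0,0.006,0,0,0,0.05,0,0,0.003,0,0,0,0.05]'

```text
time_s: 54.4
position: [0.5045, -0.2294, 0.0136]
ee_rot: [-0.001, 0.906, 0.423, -0.001]
ft_force: [0.5, 0.4, -3.9]
finger_gap: 0.059
```

Request:
send_rows --motion '[0,0,0.002,0,0,0,0.05,0,0,0.001,0,0,0,0.05,0,0,0,0,0,0,0.05,0,0,0,0,0,0,0.05,0,0,0,0,0,0,0.05]'

```text
time_s: 54.9
position: [0.5051, -0.23, 0.0123]
ee_rot: [0.0, 0.906, 0.423, 0.0]
ft_force: [0.2, -0.2, -4.3]
finger_gap: 0.0586
```

Not down yet; 2 mm more, then release.

Request:
send_rows --motion '[0,0,0.001,0,0,0,0.05,0,0,0.001,0,0,0,0.05,0,0,0.001,0,0,0,0.05,0,0,0,0,0,0,0.05,0,0,0,0,0,0,0.05]'

```text
time_s: 55.4
position: [0.5051, -0.2299, 0.0104]
ee_rot: [0.0, 0.906, 0.423, 0.0]
ft_force: [-4.4, 1.5, 6.0]
finger_gap: 0.0592
```

Request:
send_rows --motion '[0,0,0,0,0,0,0.062,0,0,0,0,0,0,0.072,0,0,0,0,0,0,0.075,0,0,-0.005,0,0,0,0.075,0,0,-0.02,0,0,0,0.075]'

```text
time_s: 55.9
position: [0.5035, -0.2291, 0.0318]
ee_rot: [-0.002, 0.906, 0.423, -0.001]
ft_force: [0.1, 0.1, -0.1]
finger_gap: 0.0751
```

Request:
send_rows --motion '[0,0,-0.04,0,0,0,0.075,0,0,-0.045,0,0,0,0.07,0,0,-0.04,0,0,0,0.068,0,0,0,0,0,0,0.066,0,0,0,0,0,0,0.066]'

```text
time_s: 56.4
position: [0.5056, -0.2302, 0.1605]
ee_rot: [0.001, 0.906, 0.423, 0.001]
ft_force: [-1.1, -0.9, -0.8]
finger_gap: 0.066
```

```bash
sed -i 's/^TR=.*/TR=(.4655,-.1839,-4.2)/' h.py
python3 - <<'E'
from h import *
im,s=snap('w26')
fit_die(im,s,.505,-.23,62,.022)
plan([(.6461,-.0203,.18,19,.066,.042)])
E
```

```text
t 56.45 p [ 0.5048 -0.2298  0.1585] psi 50.05 tilt 0.0 F [ 0.8 -0.6 -0.6] gap 0.066 q6 0.21 q1 -0.49
62 xy [ 0.5044 -0.2303] r 31.09 n 174 med 0.1 notch 25.1 conc 1.0
[[0.036,-0.004,-0.003,0,0,4.4,0.066,
0.035,-0.006,-0.003,0,0,4.5,0.066,
0.035,-0.01,-0.003,0,0,4.4,0.066,
0.034,-0.011,-0.003,0,0,4.4,0.066,
0.033,-0.015,-0.003,0,0,4.5,0.066]]
[[0.032,-0.017,-0.003,0,0,4.4,0.066,
0.0307,-0.0195,-0.0035,0,0,4.5,0.066,
0,0,0,0,0,0,0.066,
0,0,0,0,0,0,0.066,
0,0,0,0,0,0,0.066]]
end cmd [ 0.6461 -0.0203  0.18  ] 18.95
```

View pics/w26.png

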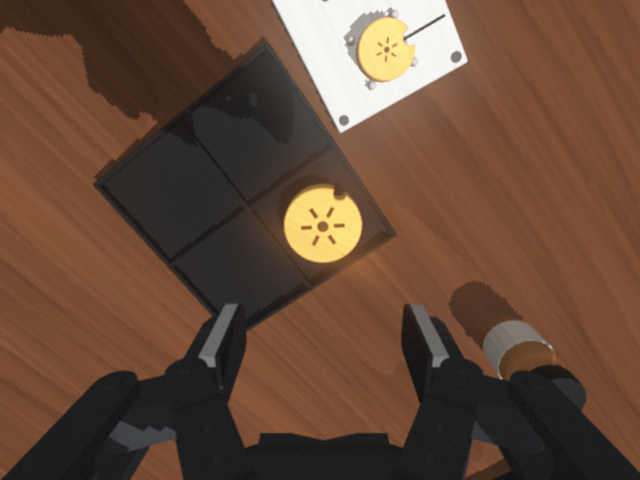

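Request:
send_rows --motion '[0.036,-0.004,-0.003,0,0,4.4,0.066,0.035,-0.006,-0.003,0,0,4.5,0.066,0.035,-0.01,-0.003,0,0,4.4,0.066,0.034,-0.011,-0.003,0,0,4.4,0.066,0.033,-0.015,-0.003,0,0,4.5,0.066]'

```text
time_s: 56.95
position: [0.6052, -0.079, 0.1712]
ee_rot: [-0.001, 0.971, 0.239, -0.002]
ft_force: [0.7, 0.6, 0.7]
finger_gap: 0.066
```

Request:
send_rows --motion '[0.032,-0.017,-0.003,0,0,4.4,0.066,0.031,-0.0195,-0.0035,0,0,4.5,0.066,0,0,0,0,0,0,0.066,0,0,0,0,0,0,0.066,0,0,0,0,0,0,0.066]'

```text
time_s: 57.45
position: [0.6456, -0.021, 0.1787]
ee_rot: [-0.0, 0.986, 0.165, -0.001]
ft_force: [0.1, -0.4, -0.8]
finger_gap: 0.0663
```

Request:
send_rows --motion '[0,0,0,0,0,0,0.066,0,0,0,0,0,0,0.066,0,0,0,0,0,0,0.066,0,0,0,0,0,0,0.066,0,0,0,0,0,0,0.066]'

```text
time_s: 57.95
position: [0.6464, -0.0204, 0.1805]
ee_rot: [0.0, 0.986, 0.164, 0.0]
ft_force: [0.4, 0.5, -0.2]
finger_gap: 0.0659
```

Run:
```python
from h import *
im,s=snap('w27')
fit_die(im,s,.646,-.0203,54,.03)
```

```text
t 58.0 p [ 0.6464 -0.0203  0.1804] psi 18.94 tilt 0.01 F [-0.4 -1.  -0.1] gap 0.0657 q6 1.16 q1 -0.08
54 xy [ 0.6466 -0.0197] r 26.77 n 172 med 0.03 notch -10.1 conc 0.99
```

Request:
send_rows --motion '[0.0003,-0.0004,0.03,0,0,0,0.066,0,0,0.045,0,0,0,0.066,0,0,0.04,0,0,0,0.066,0,0,0.025,0,0,0,0.066,0,0,0.013,0,0,0,0.066]'

```text
time_s: 58.5
position: [0.6448, -0.0195, 0.0235]
ee_rot: [-0.001, 0.986, 0.165, -0.003]
ft_force: [-0.7, 0.6, -0.6]
finger_gap: 0.0659
```

Request:
send_rows --motion '[0,0,0.006,0,0,0,0.066,0,0,0.003,0,0,0,0.066,0,0,0,0,0,0,0.066,0,0,0,0,0,0,0.052,0,0,0,0,0,0,0.042]'

```text
time_s: 59.0
position: [0.6479, -0.0199, 0.021]
ee_rot: [0.001, 0.986, 0.165, 0.002]
ft_force: [-1.2, 0.0, 5.7]
finger_gap: 0.0509
```

Request:
send_rows --motion '[0,0,0,0,0,0,0.042,0,0,0,0,0,0,0.042,0,0,-0.005,0,0,0,0.042,0,0,-0.01,0,0,0,0.042,0,0,-0.015,0,0,0,0.042]'

```text
time_s: 59.5
position: [0.6455, -0.0196, 0.0474]
ee_rot: [-0.0, 0.986, 0.165, -0.002]
ft_force: [0.5, 0.4, -3.5]
finger_gap: 0.0505
```

Run:
```python
from h import *
st()
c=comp(1,1); print(c)
plan([(.644,-.024,.075,20,.042,.03),(c[0],c[1],.07,45,.042,.03)])
```

```text
t 59.5 p [ 0.6455 -0.0196  0.0474] psi 18.95 tilt 0.19 F [ 0.5  0.4 -3.5] gap 0.0505 q6 1.16 q1 -0.08
[ 0.51153376 -0.14416472]
[[-0.003,0.0036,-0.0276,-0.1,0.2,-1,0.042,
-0.028,0.011,0.001,0,0,-4.2,0.042,
-0.028,0.01,0.001,0,0,-4.1,0.042,
-0.029,0.007,0,0,0,-4.2,0.042,
-0.029,0.005,0.001,0,0,-4.2,0.042]]
[[-0.03,0.003,0.001,0,0,-4.2,0.042,
-0.0296,0.0005,0.001,0,0,-4.1,0.042,
0,0,0,0,0,0,0.042,
0,0,0,0,0,0,0.042,
0,0,0,0,0,0,0.042]]
end cmd [ 0.5116 -0.1442  0.07  ] 44.95
```

Request:
send_rows --motion '[-0.003,0.003,-0.027,0,0,-1,0.042,-0.028,0.011,0.001,0,0,-4.2,0.042,-0.028,0.01,0.001,0,0,-4.1,0.042,-0.029,0.007,0,0,0,-4.2,0.042,-0.029,0.005,0.001,0,0,-4.2,0.042]'

```text
time_s: 60.0
position: [0.5561, -0.1043, 0.0736]
ee_rot: [0.0, 0.949, 0.316, 0.0]
ft_force: [0.3, -0.1, -3.5]
finger_gap: 0.0505
```

Request:
send_rows --motion '[-0.03,0.003,0.001,0,0,-4.2,0.042,-0.03,0.001,0.001,0,0,-4.1,0.042,0,0,0,0,0,0,0.042,0,0,0,0,0,0,0.042,0,0,0,0,0,0,0.042]'

```text
time_s: 60.5
position: [0.5131, -0.144, 0.0711]
ee_rot: [0.0, 0.924, 0.382, 0.001]
ft_force: [-0.2, 0.3, -3.5]
finger_gap: 0.0507
```

Run:
```python
from h import *
im,s=snap('w28')
plan([(.5115,-.1442,.013,45,.042,.015)])
```

```text
t 60.55 p [ 0.5131 -0.1438  0.0708] psi 44.97 tilt 0.05 F [-0.4  0.5 -3.3] gap 0.0506 q6 0.45 q1 -0.34
[[0,0,0.014,0,0,0,0.042,
-0.001,0,0.015,0,0,0,0.042,
0,-0.001,0.014,0,0,0,0.042,
-0.0005,0.0001,0.0148,0,0,0,0.042,
0,0,0,0,0,0,0.042]]
end cmd [ 0.5115 -0.1442  0.013 ] 44.97
```

View pics/w28.png

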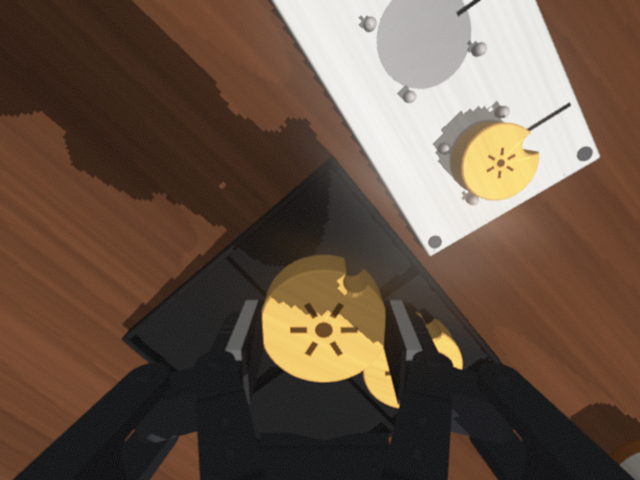

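Request:
send_rows --motion '[0,0,0.014,0,0,0,0.042,-0.001,0,0.015,0,0,0,0.042,0,-0.001,0.014,0,0,0,0.042,0,0,0.009,0,0,0,0.042,0,0,0.004,0,0,0,0.042]'

```text
time_s: 61.05
position: [0.5098, -0.1438, 0.013]
ee_rot: [-0.001, 0.924, 0.382, -0.001]
ft_force: [-8.4, 3.5, 12.9]
finger_gap: 0.0504
```

Request:
send_rows --motion '[0,0,0.002,0,0,0,0.042,0,0,0.001,0,0,0,0.042,0,0,0.001,0,0,0,0.042,0,0,0,0,0,0,0.042,0,0,0,0,0,0,0.042]'

```text
time_s: 61.55
position: [0.5112, -0.1443, 0.0129]
ee_rot: [0.0, 0.924, 0.382, 0.0]
ft_force: [-8.0, 3.0, 11.5]
finger_gap: 0.0504
```

Seated on the tray floor (bottom ≈ 4 mm). Release and back off.

Request:
send_rows --motion '[0,0,-0.002,0,0,0,0.05,0,0,0,0,0,0,0.058,0,0,0,0,0,0,0.066,0,0,-0.005,0,0,0,0.066,0,0,-0.02,0,0,0,0.066]'

```text
time_s: 62.05
position: [0.5095, -0.1439, 0.0353]
ee_rot: [-0.002, 0.924, 0.382, -0.002]
ft_force: [0.1, -0.5, -0.7]
finger_gap: 0.0659
```

Request:
send_rows --motion '[0,0,-0.04,0,0,0,0.066,0,0,-0.045,0,0,0,0.06,0,0,-0.04,0,0,0,0.054,0,0,0,0,0,0,0.054,0,0,0,0,0,0,0.054]'

```text
time_s: 62.55
position: [0.5117, -0.1446, 0.1639]
ee_rot: [0.001, 0.924, 0.382, 0.001]
ft_force: [0.4, -0.5, -0.1]
finger_gap: 0.0543
```

Run:
```python
from h import *
im,s=snap('w29')
fit_die(im,s,.5115,-.1442,54,.022); fit_die(im,s,.505,-.23,62,.022); fit_die(im,s,.6175,-.1613,38,.03)
plan([(.6174,-.1612,.18,19,.054,.042)])
```

```text
t 62.6 p [ 0.5109 -0.1444  0.162 ] psi 44.95 tilt 0.0 F [-0.6  0.4 -0.4] gap 0.0538 q6 0.45 q1 -0.34
54 xy [ 0.5103 -0.145 ] r 27.0 n 171 med 0.01 notch 16.2 conc 1.0
62 xy [ 0.5042 -0.2304] r 31.0 n 143 med 0.03 notch -101.3 conc 0.81
38 xy [ 0.6173 -0.1617] r 18.76 n 167 med 0.02 notch -11.7 conc 0.99
[[0.016,0.022,-0.005,0,0,6.5,0.054,
0.018,0.02,-0.004,0,0,6.5,0.054,
0.02,0.017,-0.005,0,0,6.5,0.054,
0.0227,0.0155,-0.004,0,0,6.4,0.054,
0,0,0,0,0,0,0.054]]
end cmd [ 0.6174 -0.1612  0.18  ] 19.05
```

View pics/w29.png

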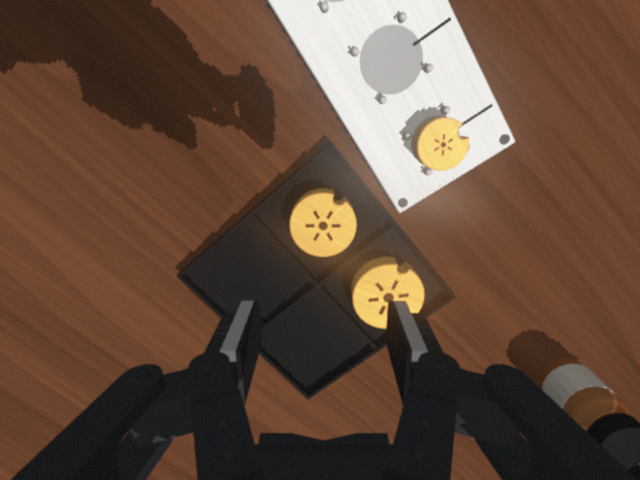

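Request:
send_rows --motion '[0.016,0.022,-0.005,0,0,6.5,0.054,0.018,0.02,-0.004,0,0,6.5,0.054,0.02,0.017,-0.005,0,0,6.5,0.054,0.0225,0.0155,-0.004,0,0,6.4,0.054,0,0,0,0,0,0,0.054]'

```text
time_s: 63.1
position: [0.6184, -0.1612, 0.1763]
ee_rot: [-0.001, 0.986, 0.165, -0.002]
ft_force: [-0.3, 1.0, -0.4]
finger_gap: 0.0541
```

Request:
send_rows --motion '[0,0,0,0,0,0,0.054,0,0,0,0,0,0,0.054,0,0,0,0,0,0,0.054,0,0,0,0,0,0,0.054,0,0,0,0,0,0,0.054]'

```text
time_s: 63.6
position: [0.6169, -0.1612, 0.1808]
ee_rot: [0.0, 0.986, 0.166, 0.0]
ft_force: [-0.7, 0.0, 0.4]
finger_gap: 0.0538
```

Run:
```python
from h import *
im,s=snap('w30')
fit_die(im,s,.6175,-.1613,38,.03)
```

```text
t 63.65 p [ 0.6171 -0.1613  0.1807] psi 19.06 tilt 0.04 F [ 0.1 -0.   0.7] gap 0.054 q6 0.93 q1 -0.31
38 xy [ 0.6178 -0.1617] r 18.84 n 171 med 0.1 notch -11.5 conc 0.99
```

Request:
send_rows --motion '[0.0005,0.0005,0.03,0,0,0,0.054,0,0,0.045,0,0,0,0.054,0,0,0.04,0,0,0,0.054,0,0,0.025,0,0,0,0.054,0,0,0.012,0,0,0,0.054]'

```text
time_s: 64.15
position: [0.6161, -0.161, 0.0246]
ee_rot: [-0.001, 0.986, 0.166, -0.002]
ft_force: [-0.2, 0.2, 0.1]
finger_gap: 0.054
```

Request:
send_rows --motion '[0,0,0.006,0,0,0,0.054,0,0,0.003,0,0,0,0.054,0,0,0,0,0,0,0.054,0,0,0,0,0,0,0.04,0,0,0,0,0,0,0.03]'

```text
time_s: 64.65
position: [0.6191, -0.1619, 0.0216]
ee_rot: [0.001, 0.986, 0.165, 0.002]
ft_force: [0.2, -0.1, 4.2]
finger_gap: 0.0347
```

Request:
send_rows --motion '[0,0,0,0,0,0,0.028,0,0,0,0,0,0,0.028,0,0,-0.005,0,0,0,0.028,0,0,-0.01,0,0,0,0.028,0,0,-0.015,0,0,0,0.028]'

```text
time_s: 65.15
position: [0.6171, -0.1613, 0.0487]
ee_rot: [-0.001, 0.986, 0.165, -0.001]
ft_force: [0.0, 0.8, -0.8]
finger_gap: 0.0351
```

Run:
```python
from h import *
st()
c=comp(-1,1); print(c)
plan([(.614,-.161,.075,20,.028,.03),(c[0],c[1],.07,60,.028,.03)])
```

```text
t 65.15 p [ 0.6171 -0.1613  0.0487] psi 19.05 tilt 0.16 F [ 0.   0.8 -0.8] gap 0.0351 q6 0.93 q1 -0.31
[ 0.42576472 -0.13786624]
[[-0.0029,-0.0013,-0.0262,0,0,-1,0.028,
-0.024,-0.012,0.001,0,0,-5.7,0.028,
-0.023,-0.015,0.001,0,0,-5.7,0.028,
-0.021,-0.017,0,0,0,-5.7,0.028,
-0.02,-0.019,0.001,0,0,-5.7,0.028]]
[[-0.017,-0.02,0.001,0,0,-5.7,0.028,
-0.015,-0.023,0.001,-0.2,0.1,-5.7,0.028,
-0.0133,-0.0235,0.0004,0,0,-5.8,0.028,
0,0,0,0,0,0,0.028,
0,0,0,0,0,0,0.028]]
end cmd [ 0.4258 -0.1378  0.07  ] 60.05
```

Request:
send_rows --motion '[-0.003,-0.001,-0.026,0,0,-1,0.028,-0.024,-0.012,0.001,0,0,-5.7,0.028,-0.023,-0.015,0.001,0,0,-5.7,0.028,-0.021,-0.017,0,0,0,-5.7,0.028,-0.02,-0.019,0.001,0,0,-5.7,0.028]'

```text
time_s: 65.65
position: [0.506, -0.1483, 0.0736]
ee_rot: [0.0, 0.93, 0.367, 0.0]
ft_force: [-0.6, 0.2, -0.7]
finger_gap: 0.0351
```

Request:
send_rows --motion '[-0.017,-0.02,0.001,0,0,-5.7,0.028,-0.015,-0.023,0.001,0,0,-5.7,0.028,-0.0135,-0.0235,0,0,0,-5.8,0.028,0,0,0,0,0,0,0.028,0,0,0,0,0,0,0.028]'

```text
time_s: 66.15
position: [0.4269, -0.1388, 0.0716]
ee_rot: [0.001, 0.866, 0.5, 0.001]
ft_force: [0.6, 0.8, -2.3]
finger_gap: 0.0347
```

Request:
send_rows --motion '[0,0,0.01,0,0,0,0.028,0,0,0.01,0,0,0,0.028,0,0,0.01,0,0,0,0.028,0,0,0,0,0,0,0.028,0,0,0,0,0,0,0.028]'

```text
time_s: 66.65
position: [0.4262, -0.1384, 0.0395]
ee_rot: [-0.001, 0.866, 0.5, -0.001]
ft_force: [-0.3, -0.3, -1.5]
finger_gap: 0.0353
```

Run:
```python
from h import *
im,s=snap('w31')
```

```text
t 66.7 p [ 0.4265 -0.1385  0.0401] psi 60.05 tilt 0.04 F [ 0.1  0.1 -1.8] gap 0.0349 q6 0.13 q1 -0.39
```

View pics/w31.png

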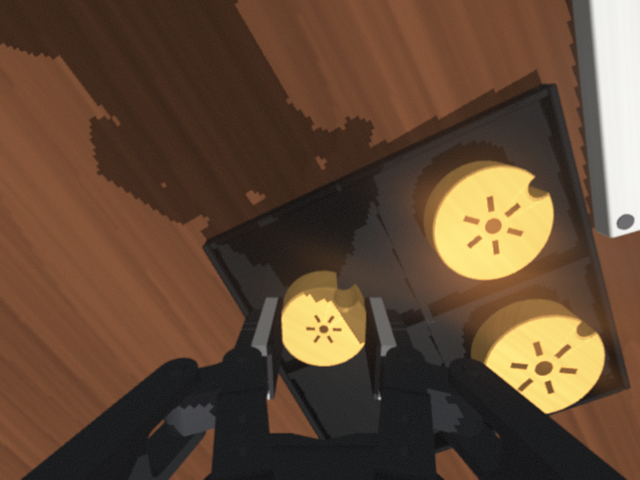

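Request:
send_rows --motion '[0,0,0.01,0,0,0,0.028,0,0,0.008,0,0,0,0.028,0,0,0.005,0,0,0,0.028,0,0,0.003,0,0,0,0.028,0,0,0.001,0,0,0,0.028]'

```text
time_s: 67.2
position: [0.4262, -0.1385, 0.0136]
ee_rot: [-0.0, 0.866, 0.5, -0.0]
ft_force: [-4.6, 2.1, 6.6]
finger_gap: 0.0348
```

Request:
send_rows --motion '[0,0,0.001,0,0,0,0.028,0,0,0,0,0,0,0.028,0,0,0,0,0,0,0.028,0,0,0,0,0,0,0.028,0,0,0,0,0,0,0.028]'

```text
time_s: 67.7
position: [0.4266, -0.1386, 0.0136]
ee_rot: [0.0, 0.866, 0.5, 0.0]
ft_force: [-4.4, 2.6, 7.0]
finger_gap: 0.0344
```

Request:
send_rows --motion '[0,0,-0.001,0,0,0,0.036,0,0,0,0,0,0,0.044,0,0,0,0,0,0,0.052,0,0,-0.005,0,0,0,0.054,0,0,-0.02,0,0,0,0.054]'

```text
time_s: 68.2
position: [0.4251, -0.138, 0.0365]
ee_rot: [-0.002, 0.866, 0.5, -0.001]
ft_force: [0.4, -0.1, 0.2]
finger_gap: 0.0539
```

Request:
send_rows --motion '[0,0,-0.04,0,0,0,0.054,0,0,-0.045,0,0,0,0.054,0,0,-0.045,0,0,0,0.054,0,0,-0.03,0,0,0,0.054,0,0,0,0,0,0,0.054]'

```text
time_s: 68.7
position: [0.4283, -0.1393, 0.2045]
ee_rot: [0.004, 0.866, 0.5, 0.003]
ft_force: [1.1, -0.6, -0.2]
finger_gap: 0.0537
```

Request:
send_rows --motion '[0,0,0,0,0,0,0.054,0,0,0,0,0,0,0.054,0,0,0,0,0,0,0.054,0,0,0,0,0,0,0.054,0,0,0,0,0,0,0.054]'

```text
time_s: 69.2
position: [0.4262, -0.1385, 0.1974]
ee_rot: [-0.001, 0.866, 0.5, -0.0]
ft_force: [-1.0, 0.4, 0.4]
finger_gap: 0.0538
```

Run:
```python
from h import *
im,s=snap('w32')
fit_die(im,s,.51,-.145,54,.022); fit_die(im,s,.505,-.23,62,.022); fit_die(im,s,.426,-.1385,38,.022)
im=imaging.get_image('top'); g=im['color'][160:345,120:510]; a=cv2.resize(cv2.cvtColor(g,cv2.COLOR_RGB2BGR),None,fx=2,fy=2,interpolation=cv2.INTER_CUBIC); cv2.imwrite('pics/topf.png',a)
im=imaging.get_image('side'); save(im,'sidef')
```

```text
t 69.25 p [ 0.4263 -0.1385  0.1977] psi 60.05 tilt 0.06 F [ 1.1 -0.7  0.7] gap 0.0542 q6 0.13 q1 -0.39
54 xy [ 0.5102 -0.145 ] r 27.02 n 171 med 0.03 notch 16.4 conc 1.0
62 xy [ 0.5041 -0.2305] r 31.01 n 171 med 0.01 notch 24.5 conc 1.0
38 xy [ 0.4258 -0.1394] r 19.12 n 168 med 0.11 notch 29.9 conc 0.99
```

View pics/w32.png

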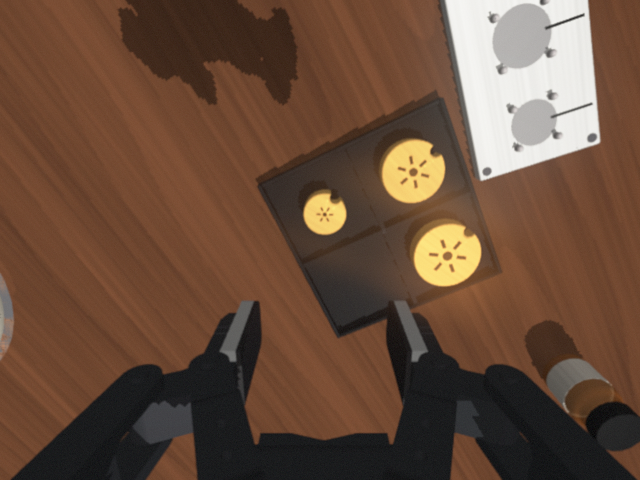

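View pics/topf.png

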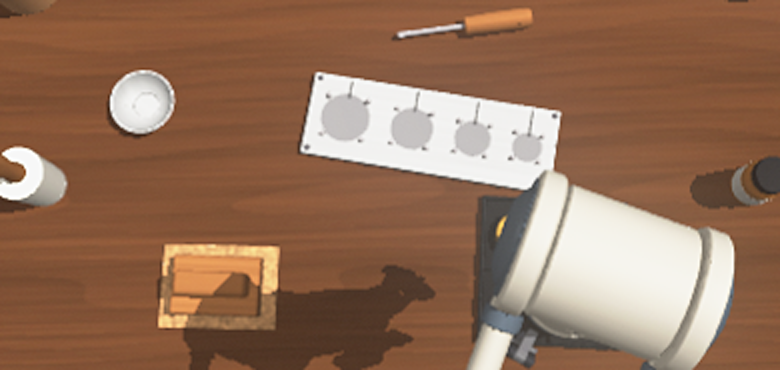

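View pics/sidef.png

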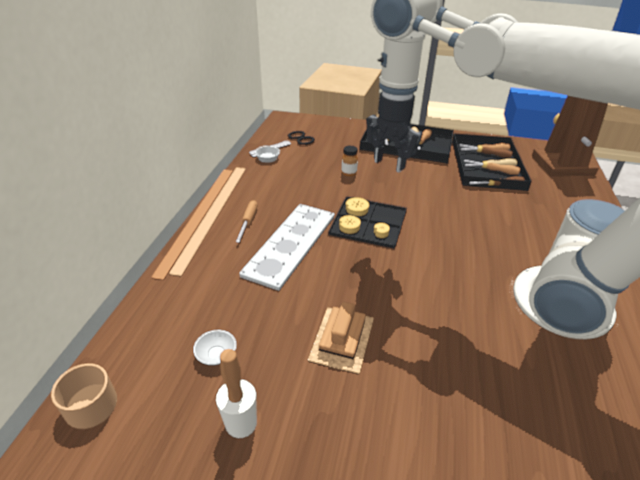

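Run:
```python
from h import *
print(order.job_done()); st()
```

```text
the job is handed in; nothing more can be done
None
the job is handed in; nothing more can be done
```

The job is done and handed in at about 69 s of the 210 s allowed. Three dies were present (62, 54 and 38 mm); the 46 mm one was absent.

- **Nests:** Each die went into the nest of its own size, lying flat. The camera put the notches at -11.7° to -13° (62), -10.1° to -11.2° (54) and -11.5° to -11.7° (38), against the engraved lines at -11.5°.
- **Stroke:** One stroke ran from the largest nest to the smallest, 78.5° along the row. Over the dies it was at most 0.1 mm off the row's line, with about 6–8 N of pressure. The lateral error grew to 1.1 mm only over the empty 46 mm nest. The dies were still seated afterwards.
- **Return:** The block is back sole down, within about 1 mm of the middle of its pad. All three dies lie flat in tray compartments with their fitted centres inside. The maul, awl, dish and jar look unmoved in the last top and side pictures.

Some checks disagreed slightly:
- Wrist-camera views differed by up to about 1 mm, so I aligned each die to its nest within a single picture.
- The finger opening reads about 3 mm less than a held die's diameter.
- One early network reading of a nest position was about 5 mm off, so I did not use it.

I noticed no grip slip and no die being knocked aside.

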